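Load and energise a bracket weld fixture, then screen the tool box

TASK

Get the weld fixture ready: nest every bracket that lies on the bench flat in its own place in the magnetic fixture's tray, lugs up (they interlock and fit only one way round), and once they are all in, switch the magnet on by turning its slotted switch a quarter turn clockwise to the stop with the screwdriver, not with the gripper itself. Put the screwdriver back upright in its wooden block, and take the metal spatter screen out of its rack and lean it, its lower edge on the bench, near the middle of the tool box's long side that faces the fixture. Leave everything else on the bench where it is.

Things in the scene. Friction and masses are not known exactly. Their poses are not given: they have to be found in the camera images.
- fixture: Fixed magnetic weld fixture. Dark plate 140 (x) by 200 (y) mm, top 45 mm above the bench; rails 6 mm high round a tray 120 by 180 mm; two 30 mm dowels 8.5 mm high at (-15, -45), (-15, 45) mm. Grey control box, top at 50 mm, on its +y end. Origin under the tray's middle at bench height. The brackets interlock in it: 1.5 mm clear of rails and dowels, 3 mm of each other.
- bracket_v: Dark steel bracket, 0.36 kg, may be absent. Base plate 8 mm thick, from above an L, 90 by 90 mm, arms 30 mm wide: outer corner at x, y = -19.5 mm, arms to x = 70.5 and y = 70.5. Origin on the underside, below the centre of its upright lug (10 mm thick, 34 wide, top 50 mm above the underside; grip it from above), which lies along the (1, -1) diagonal, faces looking along (1, 1).
- bracket_y: Dark steel bracket, 0.36 kg, may be absent. Base plate 8 mm thick, from above a bar (x -13.5 to 16.5, y -57 to 63 mm) with a tongue (x -43.5 to -13.5, y -27 to 3). Origin on the underside, below the centre of its upright lug (10 mm thick, 34 wide, top 50 mm above the underside; grip it from above), which lies along y, faces looking along x.
- bracket_w: Dark steel bracket, 0.36 kg, may be absent. Base plate 8 mm thick, from above a staircase: x -12 to 48 mm for y -39 to -9; x -42 to 18 for y -9 to 21; x -42 to -12 for y 21 to 51. Origin on the underside, below the centre of its upright lug (10 mm thick, 34 wide, top 50 mm above the underside; grip it from above), which lies along y, faces looking along x.
- bracket_d: Dark steel bracket, 0.36 kg, may be absent. Base plate 8 mm thick, from above a bar (x -71 to 49, y -6.6 to 23.4 mm), a block (x -11 to 49, y -36.6 to -6.6), a square (x -11 to 19, y -66.6 to -36.6). Origin on the underside, below the centre of its upright lug (10 mm thick, 34 wide, top 50 mm above the underside; grip it from above), which lies along x, faces looking along y.
- mag_switch (a joint): Angle (rad) of the slotted magnet switch. At the start 0 to 0.12: magnet off, slot along the fixture's y. Clockwise seen from above it grows to a hard stop at 1.571: magnet on, slot along the fixture's x. Turns with about 0.1 N m and stays where it is left.
- switch_slot (a point): Centre of the slot's mouth, on top of the switch, 60 mm above the bench, on its upright axis, at (0, 140) mm in the fixture's frame. Round grey switch, 38 mm across; one straight slot 5 mm wide, 7 mm deep, right across it. The point turns with it; its y axis lies along the slot.
- screwdriver: Big flat screwdriver, at first upright in the tool block, blade down. Origin on the axis, under the 38 mm hand guard (0 to 8 mm); square handle 28 mm over the flats, 8 to 95 mm up; below: bolster tapering from 21 mm (at -4) to 10 mm (at -14), 9 mm shaft, blade 16 mm wide along its x, 2.4 mm thick along its y, tip at -92 mm. Flats look along x and y, z up. 0.15 kg.
- driver_tip (a point): Middle of the screwdriver blade's tip, 92 mm below the screwdriver's origin.
- tool_block: Wooden block 80 by 70 mm, 100 mm high, fixed to the bench, with a 24 mm square hole down its middle in which the screwdriver hangs on its guard. Origin at bench height under the hole.
- screen: Spatter screen: flat aluminium plate 170 mm wide (x), 6 mm thick (y), 230 mm high (z), 0.5 kg, at first upright in the sheet rack. Origin: middle of its lower edge, z up along the plate.
- sheet_rack: Fixed grey sheet rack, 190 by 62 mm, rails to 60 mm above the bench. The screen's slot runs along its x through the origin: 9 mm wide, floor 10 mm above the bench. A second slot, 22.5 mm to -y, holds a fixed copper sheet up to 115 mm above the bench. Origin at bench height.
- toolbox: Closed red tool box, fixed, 420 mm (x) by 200 mm (y), 165 mm high; a flat handle lies on its lid to 183 mm (y = 20 to 40 mm). Origin at bench height under its middle. Its long side at y = -100 mm faces the fixture.
- seat_v (a point): Place of bracket_v's origin on the fixture's face, 45 mm above the bench, when the bracket is seated; the bracket's x and y then point along this point's x and y (those of the fixture). Bracket outlines are given before 1.5 mm clearance all round; their lower edges are chamfered 2.5 mm.
- seat_y (a point): Place of bracket_y's origin on the fixture's face, 45 mm above the bench, when the bracket is seated; the bracket's x and y then point along this point's x and y (those of the fixture). Bracket outlines are given before 1.5 mm clearance all round; their lower edges are chamfered 2.5 mm.
- seat_w (a point): Place of bracket_w's origin on the fixture's face, 45 mm above the bench, when the bracket is seated; the bracket's x and y then point along this point's x and y (those of the fixture). Bracket outlines are given before 1.5 mm clearance all round; their lower edges are chamfered 2.5 mm.
- seat_d (a point): Place of bracket_d's origin on the fixture's face, 45 mm above the bench, when the bracket is seated; the bracket's x and y then point along this point's x and y (those of the fixture). Bracket outlines are given before 1.5 mm clearance all round; their lower edges are chamfered 2.5 mm.
- grease_can: Bystander: metal grease can, 74 mm across, 110 mm high; origin under its middle.
- bolt_jar: Bystander: jar 70 mm across, 85 mm high; origin under its middle.
- mug: Bystander: mug 80 mm across, 95 mm high; origin under its middle.
- tape_measure: Bystander: tape measure 70 by 42 by 68 mm; origin under its middle.
- weld_square: Bystander: triangular welding square, 95 mm, 18 mm high; origin on its underside.
- wire_brush: Bystander: brush 160 mm long, lying along its x, 20 mm high; origin at its middle, on the bench.
- grinder: Bystander: angle grinder, 290 mm long along its x, 65 mm high; origin on its underside.
Mind the look-alikes: they are no part of the job. Leave any pink look-alike of the bracket_v alone. What is shaped like the bracket_y but blue is not meant.

How it is judged (in metres and radians):
On the way, in this order (a step that is already met when the one before it is completed fails the run):
1. all the brackets present are seated in the fixture, the magnet still off (horizontal distance between bracket_v and seat_v below 0.005 m and z of bracket_v in the frame of seat_v between -0.003 and 0.003 m and angle between the x axis of bracket_v and the x axis of seat_v, either way round below 0.1 rad and angle between the z axis of bracket_v and the z axis of seat_v, either way round below 0.06 rad and linear speed of each of bracket_v, bracket_y, bracket_w, bracket_d below 0.05 m/s and horizontal distance between bracket_y and seat_y below 0.005 m and z of bracket_y in the frame of seat_y between -0.003 and 0.003 m and angle between the x axis of bracket_y and the x axis of seat_y, either way round below 0.1 rad and angle between the z axis of bracket_y and the z axis of seat_y, either way round below 0.06 rad and horizontal distance between bracket_w and seat_w below 0.005 m and z of bracket_w in the frame of seat_w between -0.003 and 0.003 m and angle between the x axis of bracket_w and the x axis of seat_w, either way round below 0.1 rad and angle between the z axis of bracket_w and the z axis of seat_w, either way round below 0.06 rad and horizontal distance between bracket_d and seat_d below 0.005 m and z of bracket_d in the frame of seat_d between -0.003 and 0.003 m and angle between the x axis of bracket_d and the x axis of seat_d, either way round below 0.1 rad and angle between the z axis of bracket_d and the z axis of seat_d, either way round below 0.06 rad and value of joint mag_switch below 0.5 rad), for 0.2 s.
2. the magnet switch is turned on (value of joint mag_switch above 1.4 rad), for 0.2 s.
At the end, for the whole second after the job is handed in: Brackets present seated (5 mm, 0.1 rad), at rest; switch above 1.40 rad; screwdriver upright in its block, guard on the wood (8 mm, 0.1 rad); screen on the bench, leaning 0.10 to 0.70 rad on the tool box's side facing the fixture, square to it (0.25 rad), within 130 mm of its middle, at rest (horizontal distance between bracket_v and seat_v below 0.005 m and z of bracket_v in the frame of seat_v between -0.003 and 0.003 m and angle between the x axis of bracket_v and the x axis of seat_v, either way round below 0.1 rad and angle between the z axis of bracket_v and the z axis of seat_v, either way round below 0.06 rad and linear speed of each of bracket_v, bracket_y, bracket_w, bracket_d below 0.05 m/s and horizontal distance between bracket_y and seat_y below 0.005 m and z of bracket_y in the frame of seat_y between -0.003 and 0.003 m and angle between the x axis of bracket_y and the x axis of seat_y, either way round below 0.1 rad and angle between the z axis of bracket_y and the z axis of seat_y, either way round below 0.06 rad and horizontal distance between bracket_w and seat_w below 0.005 m and z of bracket_w in the frame of seat_w between -0.003 and 0.003 m and angle between the x axis of bracket_w and the x axis of seat_w, either way round below 0.1 rad and angle between the z axis of bracket_w and the z axis of seat_w, either way round below 0.06 rad and horizontal distance between bracket_d and seat_d below 0.005 m and z of bracket_d in the frame of seat_d between -0.003 and 0.003 m and angle between the x axis of bracket_d and the x axis of seat_d, either way round below 0.1 rad and angle between the z axis of bracket_d and the z axis of seat_d, either way round below 0.06 rad and value of joint mag_switch above 1.4 rad and horizontal distance between screwdriver and tool_block below 0.008 m and angle between screwdriver's own z axis and vertical below 0.1 rad and z of screwdriver in the frame of tool_block between 0.095 and 0.105 m and angle between screen's own z axis and vertical between 0.1 and 0.7 rad and height (world z) of screen below 0.01 m and contact force between screen and toolbox above 0.1 N and linear speed of screen below 0.02 m/s and y of screen in the frame of toolbox between -0.26 and -0.1 m and x of screen in the frame of toolbox between -0.13 and 0.13 m and angle between the x axis of screen and the x axis of toolbox, either way round below 0.25 rad); the robot touches nothing.
It fails at once if the gripper or arm touches the magnet switch (contact force between any of the fingers, the arm and mag_switch above 0.5 N).
It fails at once if a bystander is moved more than 30 mm or knocked over (distance of any of grease_can, bolt_jar, mug, tape_measure, weld_square, wire_brush, grinder from where it was at the start of the episode above 0.03 m or angle between any of grease_can, bolt_jar, mug, tape_measure, weld_square, wire_brush, grinder's own z axis and vertical above 0.6 rad).
Of bracket_v, bracket_y, bracket_w, bracket_d only 3 to 4 are there at a start; the rules pass over those that are not, and their reading is None.
At some moment in a run one of bracket_v, bracket_y, bracket_w, bracket_d may be knocked a few centimetres aside while the robot is not near it.
It also fails if it takes over 210 s, if anything falls off the work surface, if the arm or the gripper's body presses on something with over 40 N, if the wrist force passes 120 N, or if a joint passes its speed limit or range.

ROBOT

A 6-joint arm with a two-finger parallel gripper is mounted at the origin on the work surface. World frame = base frame: x ahead of the robot, y to its left, z up, the work surface at z = 0. Lengths are in mm, angles in rad, forces in N, time in s.
With the tool pointing down it reaches from about 375 to 925 mm from the base axis. Payload 5.7 kg.
Tool frame: the origin (TCP) lies midway between the tips of the shut fingers; the grasp point (between the pads) lies 19 mm behind it (r.hold_point_z is the distance from the TCP to the grasp point, in mm); z points along the fingers, y is the direction in which the jaws open and shut (so a half turn about z gives the same grasp; the last joint's range is limited). The gripper opens to 85 mm and grips with 20 to 120 N. Pads are 22 mm wide; open, the fingers measure 114 mm over their backs; the gripper's body (76 mm by 85 mm) begins 54 mm behind the grasp point. The pads swing forward as they close: fully open they stand 13 mm farther back than shut.
Start: joints at [1.12, 0.359, 1.51, -0, 1.272, -0.115], TCP at [197.706, 566.459, 231.267] pointing down, gripper open.
Joint ranges: [-2.97, 2.97], [-1.01, 2.36], [0.21, 2.38], [-0.96, 4.11], [0.2, 2.71], [-2.98, 2.98]. Speed limits (rad/s): [2.39, 2.39, 3.14, 3.14, 3.14, 3.14].

INTERFACE

Orientations are given as a unit quaternion [x, y, z, w].
In Python, from rig import r, eyes, models gives the robot as it stands.
- The arm moves only by the tool carry_out, never from a script. Its argument "commands" is one flat list of numbers, 4 for each row, row after row: the shift along the tool's x, y, z in m, then the turn about the tool's z in degrees. In form: [tx, ty, tz, spin, tx, ty, tz, spin, ...]. A call has 1 to 10 rows; each row is the pose to reach, as a shift and turn from the pose measured when the call began, along the tool's axes at that moment; what a row does not reach only later rows make up. A row lasts 1/12 s, in which the tool goes at most 41.7 mm and 7.16 degrees, less where a joint would pass 70% of its speed; a pose out of reach is approached as far as the arm can. A call with a gripper value outside its range is refused whole. "grip" is the closure in counts, from 0 (fully open) to 255 (shut), set as the call begins (left out, the last holds). The fingers move at their own pace and stop on an object; "force" is the grip in N (left out, the last holds). Time passes only in rows, so rows that repeat a pose let the fingers close. It gives the time, the measured TCP pose, the force and the opening at its end, in the units of the state.
- r.observe(): the state, without advancing time (a new reading comes with each control period).
- eyes.grab_frame(name): name is "scene" or "top" or "wrist"; returns the picture (420x560x3 uint8, red, green, blue); there is no depth.
- eyes.calibration(name): a dict with "fx", "fy", "cx", "cy" (pixels), "xyz" and "rotation" of the camera in the world. Camera axes: x right, y up, looking along -z (the intrinsics and any distortion apply to the point x, -y, -z); pixel columns grow to the right and rows downward; lengths in mm; the calibration is good to about 2 mm. A picture is of the moment at which its call begins: read the wrist's pose just before it. calibration takes no time and is no camera call; for the wrist camera it gives the pose at the moment of the call.
- r.sign_off(): hands the job in, once; it reports no verdict.
Trained networks look in the newest picture that a camera, given by its name, has taken for a name from the list of things; names that differ only in an ending like _2 or _b are one class to them, and where a whole thing is asked for, a point or a joint stands for the part that bears it (a point fixed in the world has none). Each returns a list of dicts, best first, with "conf" (0 to 1); they miss things now and then, are a little off and sometimes report something else, mostly with a low value. They report only what shows in the picture. A call takes as long as a camera call. They do not tell look-alikes from the thing itself.
- models.spot_in(camera, name): "rect" ([left, top, right, bottom] in pixels, round what is visible of it).
- models.landmark_of(camera, name): "uv" ([column, row] in pixels: a listed point, or the origin of a listed thing).
The state is a dict: "clock": time; "qpos": joint angles; "dq": joint speeds; "joint_efforts": joint torques, N m; "position": TCP position; "eef_rot": TCP orientation; "ft_force": force on the tool from outside, world axes, zero at the start; "torque": the same for the moment, N m; "grip_width": finger opening in mm.
Only numpy, scipy, OpenCV 4.12 (cv2) and the standard library are available. Lean on these libraries where they do the work, as an engineer would, in place of code of your own. Each camera call takes 0.05 s, during which the arm holds its last target.

## Working session

There is one attempt and no reset: what is moved stays moved. The work goes in short steps, Python scripts to look and compute and a tool call to move; the robot and the scene stay as the last step left them, time stands still between calls to the robot, and variables do not carry over. Pictures are saved under pics/ and viewed, and the job is handed in when it is done.

Besides the shell and the picture viewer there is one more tool, called after "Request:" as name(argument=value, ...) on one line, values as JSON. carry_out: Moves the arm, as the interface text tells. Its arguments: {"type":"object","properties":{"commands":{"type":"array"},"grip":{"type":"number"},"force":{"type":"number"}},"required":["commands"]}

```bash
ls; mkdir -p pics
cat > h.py <<'E'
import numpy as np, cv2, json
from rig import r, eyes, models
from scipy.spatial.transform import Rotation as R
def save(name,fn):
    im=eyes.grab_frame(name); cv2.imwrite('pics/'+fn,im[:,:,::-1]); return im
E
python3 - <<'E'
from h import *
s=r.observe(); print({k:np.round(v,3) if not isinstance(v,dict) else v for k,v in s.items()}, r.hold_point_z)
for c in ['scene','top','wrist']:
    print(c,eyes.calibration(c)); save(c,c+'0.png')
E
```

```text
pics
{'clock': np.float64(0.0), 'qpos': array([ 1.12 ,  0.36 ,  1.511, -0.   ,  1.273, -0.115]), 'dq': array([ 0.002, -0.   ,  0.   , -0.   ,  0.   , -0.001]), 'joint_efforts': array([-2.0000e-03, -5.2761e+01, -2.7862e+01, -0.0000e+00,  1.4000e-02,
       -0.0000e+00]), 'position': array([197.416, 565.854, 230.431]), 'eef_rot': array([ 0.167,  0.986, -0.001, -0.   ]), 'ft_force': array([ 1.24 ,  0.553, -0.64 ]), 'torque': array([ 0.012,  0.023, -0.   ]), 'grip_width': np.float64(85.212)} 18.700000000000003
scene {'fx': 464.39918604016395, 'fy': 464.39918604016395, 'cx': 278.66455927558656, 'cy': 205.80517426188976, 'xyz': array([1633.49879011,  330.73845472,  814.72680625]), 'rotation': array([0.28971303, 0.40386203, 0.71033242, 0.49838707])}
top {'fx': 540.8660996165852, 'fy': 540.8660996165852, 'cx': 282.9566582248034, 'cy': 207.50765495859315, 'xyz': array([ 108.95080503,  -39.7807058 , 2071.73896074]), 'rotation': array([ 0.06558209, -0.06877873, -0.69544604,  0.7122663 ])}
wrist {'fx': 293.2101683569962, 'fy': 293.2101683569962, 'cx': 277.3936125239529, 'cy': 212.05923029596212, 'xyz': array([123.2151113 , 591.13684854, 373.41287959]), 'rotation': array([-0.12557643, -0.08858306,  0.57225895,  0.80554534])}
```

View pics/scene0.png

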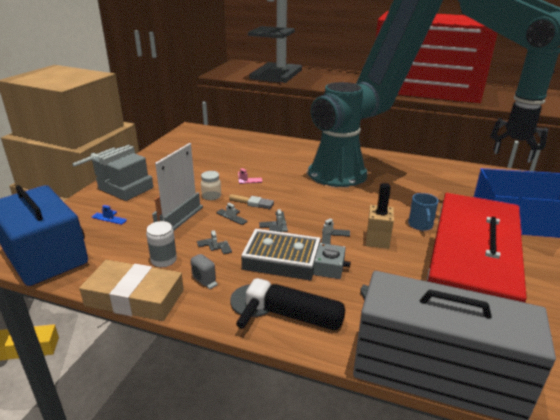

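View pics/top0.png

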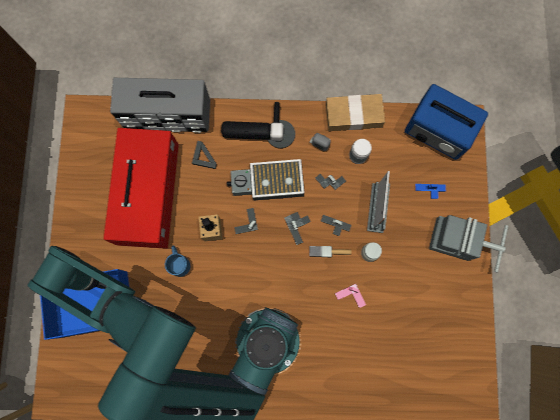

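View pics/wrist0.png

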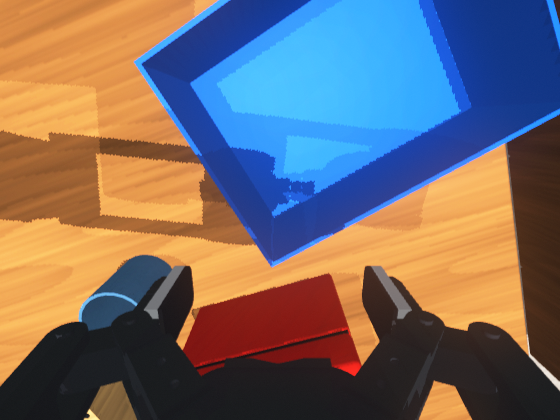

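```bash
cat >> h.py <<'E'
def cam(name):
    c=eyes.calibration(name); c['R']=R.from_quat(c['rotation']).as_matrix(); return c
def ray(c,uv):
    u,v=uv; d=np.array([(u-c['cx'])/c['fx'],-(v-c['cy'])/c['fy'],-1.0]); return c['xyz'],c['R']@d
def onz(c,uv,z):
    o,d=ray(c,uv); return o+d*(z-o[2])/d[2]
def proj(c,P):
    p=(np.atleast_2d(P)-c['xyz'])@c['R']
    return np.stack([c['cx']+c['fx']*p[:,0]/-p[:,2], c['cy']+c['fy']*p[:,1]/p[:,2]],1)
E
python3 - <<'E'
from h import *
hz=dict(bracket_v=0,bracket_y=0,bracket_w=0,bracket_d=0,fixture=0,switch_slot=60,screwdriver=100,tool_block=0,screen=10,sheet_rack=0,toolbox=0,grease_can=0,bolt_jar=0,mug=0,tape_measure=0,weld_square=0,wire_brush=0,grinder=0)
for c in ['top','scene']:
    eyes.grab_frame(c); C=cam(c)
    for n,z in hz.items():
        ls=models.landmark_of(c,n)
        print(c,n,[(np.round(l['uv']).tolist(),round(l['conf'],2),np.round(onz(C,l['uv'],z)[:2]).tolist()) for l in ls[:4] if l['conf']>.2])
print(r.observe()['clock'],r.observe()['position'])
E
```

```text
top bracket_v [([296.0, 230.0], 0.84, [422.0, -98.0]), ([253.0, 226.0], 0.83, [432.0, 69.0]), ([351.0, 291.0], 0.8, [193.0, -308.0]), ([336.0, 222.0], 0.56, [455.0, -251.0])]
top bracket_y [([296.0, 230.0], 0.84, [422.0, -98.0]), ([253.0, 226.0], 0.83, [432.0, 69.0]), ([351.0, 291.0], 0.8, [193.0, -308.0]), ([336.0, 222.0], 0.56, [455.0, -251.0])]
top bracket_w [([296.0, 230.0], 0.84, [422.0, -98.0]), ([253.0, 226.0], 0.83, [432.0, 69.0]), ([351.0, 291.0], 0.8, [193.0, -308.0]), ([336.0, 222.0], 0.56, [455.0, -251.0])]
top bracket_d [([296.0, 230.0], 0.84, [422.0, -98.0]), ([253.0, 226.0], 0.83, [432.0, 69.0]), ([351.0, 291.0], 0.8, [193.0, -308.0]), ([336.0, 222.0], 0.56, [455.0, -251.0])]
top fixture [([279.0, 182.0], 0.95, [609.0, -26.0])]
top switch_slot [([294.0, 229.0], 0.71, [417.0, -90.0]), ([239.0, 180.0], 0.39, [601.0, 126.0]), ([210.0, 226.0], 0.28, [418.0, 230.0])]
top screwdriver [([211.0, 226.0], 0.48, [413.0, 219.0]), ([375.0, 209.0], 0.28, [491.0, -388.0])]
top tool_block [([212.0, 230.0], 0.62, [414.0, 228.0]), ([296.0, 227.0], 0.56, [432.0, -96.0])]
top screen [([37
[... 1874 characters left out ...]
ene toolbox []
scene grease_can [([163.0, 258.0], 0.97, [721.0, -342.0]), ([181.0, 216.0], 0.41, [501.0, -410.0])]
scene bolt_jar [([212.0, 196.0], 0.92, [339.0, -378.0]), ([327.0, 230.0], 0.42, [410.0, 68.0])]
scene mug [([419.0, 226.0], 0.83, [288.0, 342.0])]
scene tape_measure [([207.0, 280.0], 0.58, [769.0, -177.0]), ([215.0, 244.0], 0.26, [605.0, -232.0])]
scene weld_square [([372.0, 305.0], 0.65, [711.0, 262.0])]
scene wire_brush [([248.0, 204.0], 0.87, [350.0, -230.0]), ([283.0, 243.0], 0.59, [530.0, -41.0]), ([328.0, 235.0], 0.55, [438.0, 78.0])]
scene grinder [([288.0, 316.0], 0.55, [821.0, 75.0]), ([371.0, 302.0], 0.47, [699.0, 259.0])]
2.05 [197.68710973 566.47839262 231.29141536]
```

Run:
```python
import cv2
im=cv2.imread('pics/top0.png')[130:310,180:460]
cv2.imwrite('pics/top0c.png',cv2.resize(im,None,fx=2.8,fy=2.8,interpolation=cv2.INTER_CUBIC))
im=cv2.imread('pics/scene0.png')[140:320,70:470]
cv2.imwrite('pics/scene0c.png',cv2.resize(im,None,fx=2,fy=2,interpolation=cv2.INTER_CUBIC))
```

```text
(no output)
```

View pics/top0c.png

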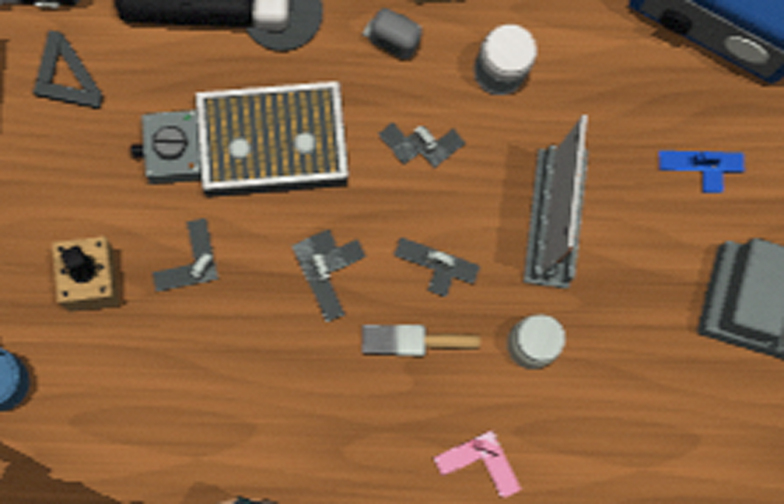

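View pics/scene0c.png

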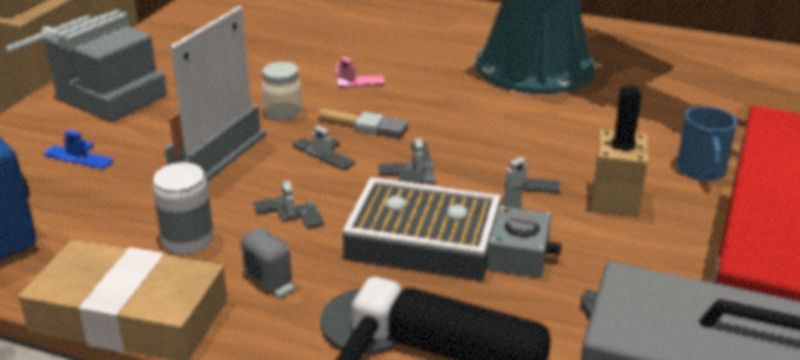

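```bash
cat >> h.py <<'E'
def st():
    s=r.observe(); p=np.array(s['position']); M=R.from_quat(s['eef_rot']).as_matrix(); return s,p,M
def psi(M): return np.degrees(np.arctan2(M[1,0],M[0,0]))
def plan(xyz,ang=None):
    """tool shift (m) + spin(deg) to get TCP to xyz with tool-x heading ang"""
    s,p,M=st(); d=M.T@(np.array(xyz,float)-p)/1000
    sp=0 if ang is None else -((ang-psi(M)+180)%360-180)
    q6=np.degrees(s['qpos'][5]); q1=np.degrees(s['qpos'][0]); q1n=np.degrees(np.arctan2(xyz[1],xyz[0]))
    a=psi(M) if ang is None else ang
    q6n=(q1n+90-a+180)%360-180
    print('t=%.2f'%s['clock'],'pos',p.round(1),'psi %.1f'%psi(M),'q6 %.0f'%q6,'-> shift',d.round(4).tolist(),'spin %.2f'%sp,'rows>=%.1f'%max(np.linalg.norm(d)/.0417,abs(sp)/7.16),'q6 after(mod) %.0f'%q6n)
    return d,sp
def handeye():
    s,p,M=st(); c=cam('wrist')
    return M.T@(c['xyz']-p), M.T@c['R']
def status():
    s,p,M=st(); print('t=%.2f'%s['clock'],'pos',p.round(2),'psi %.2f'%psi(M),'q',np.round(s['qpos'],2),'F',np.round(s['ft_force'],1),'w %.1f'%s['grip_width'])
E
python3 - <<'E'
from h import *
t,Rm=handeye(); print(t.round(2)); print(Rm.round(3))
# footprint: pixel-> tool plane z at TCP depth etc
c=cam('wrist')
for uv in [(280,210),(280,100),(280,20),(280,300)]:
    d=Rm@np.array([(uv[0]-c['cx'])/c['fx'],-(uv[1]-c['cy'])/c['fy'],-1]); 
    for z in (0,100,200): print(uv,z,(t+d*(z-t[2])/d[2]).round(0))
status()
E
```

```text
[  78.4    -0.9  -142.84]
[[ 0.     0.953  0.304]
 [ 1.    -0.    -0.001]
 [-0.001  0.304 -0.953]]
(280, 210) 0 [34.  1.  0.]
(280, 210) 100 [  3.   2. 100.]
(280, 210) 200 [-28.   3. 200.]
(280, 100) 0 [86.  0.  0.]
(280, 100) 100 [ 92.   1. 100.]
(280, 100) 200 [ 98.   2. 200.]
(280, 20) 0 [118.   0.   0.]
(280, 20) 100 [146.   1. 100.]
(280, 20) 200 [174.   2. 200.]
(280, 300) 0 [-19.   1.   0.]
(280, 300) 100 [-88.   2. 100.]
(280, 300) 200 [-156.    3.  200.]
t=2.05 pos [197.69 566.48 231.29] psi 160.76 q [ 1.12  0.36  1.51  0.    1.27 -0.12] F [-1.   0.  -0.4] w 85.4
```

Run:
```python
from h import *
plan([667,-23,231],180)
```

```text
t=2.05 pos [197.7 566.5 231.3] psi 160.8 q6 -7 -> shift [-0.6374, -0.4019, 0.0003] spin -19.24 rows>=18.1 q6 after(mod) -92
```

Request:
carry_out(commands=[-0.637,-0.402,0.0,-19.2,-0.637,-0.402,0.0,-19.2,-0.637,-0.402,0.0,-19.2,-0.637,-0.402,0.0,-19.2,-0.637,-0.402,0.0,-19.2,-0.637,-0.402,0.0,-19.2,-0.637,-0.402,0.0,-19.2,-0.637,-0.402,0.0,-19.2,-0.637,-0.402,0.0,-19.2,-0.637,-0.402,0.0,-19.2])

```text
clock: 2.88
position: [455.8, 241.6, 231.6]
eef_rot: [0.0, 1.0, 0.0, 0.0]
ft_force: [0.7, 0.0, 0.3]
grip_width: 85.4
```

Run:
```python
from h import *
status();plan([667,-23,231],180)
```

```text
t=2.88 pos [455.79 241.63 231.57] psi 179.96 q [ 0.35  0.24  1.69  0.    1.21 -1.22] F [0.7 0.  0.3] w 85.4
t=2.88 pos [455.8 241.6 231.6] psi 180.0 q6 -70 -> shift [-0.2114, -0.2645, 0.0006] spin -0.04 rows>=8.1 q6 after(mod) -92
```

Request:
carry_out(commands=[-0.211,-0.264,0.0,0,-0.211,-0.264,0.0,0,-0.211,-0.264,0.0,0,-0.211,-0.264,0.0,0,-0.211,-0.264,0.0,0,-0.211,-0.264,0.0,0,-0.211,-0.264,0.0,0,-0.211,-0.264,0.0,0,-0.211,-0.264,0.0,0,-0.211,-0.264,0.0,0])

```text
clock: 3.72
position: [668.3, -25.3, 231.1]
eef_rot: [0.002, 1.0, -0.0, 0.001]
ft_force: [0.2, 0.6, 0.3]
grip_width: 85.5
```

Run:
```python
from h import *
status();C=cam('wrist'); save('wrist','w1.png'); 
np.save('w1.npy',np.array([C],dtype=object),allow_pickle=True); status()
for n in ['seat_v','seat_y','seat_w','seat_d','switch_slot']:
    print(n,[(np.round(l['uv'],1).tolist(),round(l['conf'],2),onz(C,l['uv'],45).round(1)) for l in models.landmark_of('wrist',n)[:2]])
```

```text
t=3.72 pos [668.26 -25.28 231.12] psi 179.76 q [-0.14  0.46  1.35 -0.    1.33 -1.71] F [0.2 0.6 0.3] w 85.5
t=3.77 pos [666.72 -23.3  231.05] psi 179.84 q [-0.14  0.46  1.35  0.    1.33 -1.71] F [ 0.2  0.8 -1.2] w 85.5
seat_v [([214.8, 108.3], 0.9, array([579.3, -91.6,  45. ])), ([262.3, 183.8], 0.8, array([660.9, -43. ,  45. ]))]
seat_y [([214.8, 108.3], 0.9, array([579.3, -91.6,  45. ])), ([262.3, 183.8], 0.8, array([660.9, -43. ,  45. ]))]
seat_w [([214.8, 108.3], 0.9, array([579.3, -91.6,  45. ])), ([262.3, 183.8], 0.8, array([660.9, -43. ,  45. ]))]
seat_d [([214.8, 108.3], 0.9, array([579.3, -91.6,  45. ])), ([262.3, 183.8], 0.8, array([660.9, -43. ,  45. ]))]
switch_slot [([418.4, 121.4], 0.89, array([593.4, 125.7,  45. ]))]
```

View pics/w1.png

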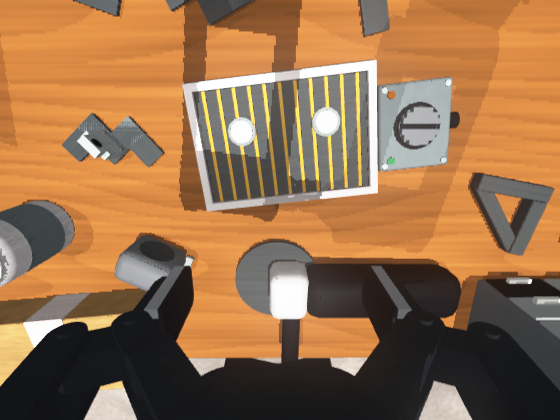

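```bash
cat >> h.py <<'E'
def grabw(fn):
    C=cam('wrist'); s,p,M=st(); im=save('wrist',fn+'.png')
    s2,p2,M2=st(); print('moved',(p2-p).round(2)); status()
    json.dump(dict(xyz=C['xyz'].tolist(),R=C['R'].tolist(),fx=C['fx'],fy=C['fy'],cx=C['cx'],cy=C['cy'],p=p.tolist(),M=M.tolist()),open('pics/'+fn+'.json','w'))
    return im,C,p,M
def load(fn):
    C=json.load(open('pics/'+fn+'.json'))
    for k in('xyz','R','p','M'): C[k]=np.array(C[k])
    return cv2.imread('pics/'+fn+'.png'),C
def blobs(im,lo,amin,amax):
    g=im.min(2); m=(g>lo).astype(np.uint8)
    n,l,sx,cc=cv2.connectedComponentsWithStats(m)
    out=[]
    for i in range(1,n):
        if amin<sx[i,4]<amax: 
            mm=(l==i); ys,xs=np.nonzero(mm); w=g[mm].astype(float)-lo+1
            out.append((xs.mean(),ys.mean(),sx[i].tolist()))
    return out
E
python3 - <<'E'
from h import *
im,C,p,M=grabw('w2')
for b in blobs(im,170,200,5000): print(np.round(b[:2],1),b[2])
E
```

```text
moved [ 0.21 -0.17  0.08]
t=4.07 pos [665.84 -21.   231.94] psi -179.94 q [-0.14  0.45  1.36  0.    1.33 -1.71] F [ 0.2 -0.6  0.4] w 85.4
[283.7 124. ] [179, 64, 194, 149, 4312]
[419.2 129.9] [378, 83, 69, 90, 3290]
[321.6 124.3] [308, 110, 28, 30, 636]
[237.5 133.8] [224, 120, 28, 29, 620]
[ 84.7 146.6] [74, 133, 23, 27, 236]
[  4.2 264.6] [0, 244, 11, 41, 247]
[136.1 275.8] [117, 263, 42, 26, 526]
[284.2 298. ] [266, 276, 38, 45, 1569]
[ 36.9 330.6] [19, 320, 40, 31, 649]
[348.1 364.8] [331, 359, 34, 16, 322]
[206.8 364.7] [191, 360, 34, 15, 305]
[444.  404.6] [419, 382, 53, 38, 1279]
[110.7 406. ] [84, 388, 53, 32, 1190]
```

Run:
```python
from h import *
for i in range(6):
    im,C,p,M=grabw('w3'); print(C['xyz'].round(2))
    for b in blobs(im,170,500,700): print(np.round(b[:2],2),b[2])
```

```text
moved [ 0.18 -0.25  0.03]
t=4.12 pos [666.02 -21.24 231.96] psi -179.95 q [-0.14  0.45  1.36  0.    1.33 -1.71] F [ 0.9 -0.1 -0. ] w 85.6
[587.12 -21.78 374.78]
[321.78 124.09] [308, 110, 28, 29, 639]
[237.74 133.52] [224, 119, 28, 29, 617]
[136.31 275.49] [117, 263, 42, 26, 538]
[ 37.26 330.29] [20, 319, 40, 31, 655]
moved [ 0.16 -0.18 -0.01]
t=4.17 pos [666.18 -21.43 231.96] psi -179.96 q [-0.14  0.45  1.36  0.    1.33 -1.71] F [-1.2  0.2  0.1] w 85.7
[587.27 -21.95 374.8 ]
[322.   123.93] [309, 110, 27, 29, 629]
[237.96 133.32] [225, 119, 27, 29, 617]
[136.62 275.35] [118, 263, 41, 26, 532]
[ 37.47 330.11] [20, 319, 40, 31, 654]
moved [ 0.14 -0.23 -0.03]
t=4.22 pos [666.32 -21.66 231.93] psi -179.98 q [-0.14  0.45  1.35  0.    1.33 -1.71] F [ 0.3 -0.1 -1.2] w 85.3
[587.41 -22.15 374.78]
[322.12 123.64] [309, 109, 27, 30, 632]
[238.01 133.09] [225, 119, 27, 29, 614]
[136.49 275.18] [118, 263, 41, 26, 537]
[ 37.63 330.02] [20, 319, 40, 31, 650]
moved [ 0.1  -0.18 -0.03]
t=4.27 pos [666.42 -21.84 231.9 ] psi -179.99 q [-0.14  0.45  1.35  0.    1.33 -1.71] F [0.4 0.2 0.4] w 85.4
[587.53 -22.35 374.75]
[322.39 123.55] [309, 109, 28, 30, 640]
[238.25 132.96] [225, 119, 28, 29, 618]
[136.73 275.28] [118, 263, 42, 26, 538]
[ 37.81 329.95] [20, 319, 40, 31, 645]
moved [ 0.08 -0.22 -0.02]
t=4.32 pos [666.51 -22.06 231.87] psi 180.00 q [-0.14  0.45  1.35  0.    1.33 -1.71] F [-0.9 -0.5 -0.2] w 85.2
[587.63 -22.53 374.7 ]
[322.61 123.36] [309, 109, 28, 30, 639]
[238.41 132.89] [225, 119, 28, 29, 620]
[136.94 275.13] [118, 263, 41, 26, 522]
[ 37.96 329.91] [21, 319, 39, 31, 638]
moved [ 0.05 -0.14 -0.1 ]
t=4.37 pos [666.55 -22.19 231.77] psi 179.99 q [-0.14  0.45  1.35  0.    1.33 -1.71] F [ 0.9  0.3 -0.9] w 85.3
[587.71 -22.69 374.65]
[322.74 123.24] [309, 109, 28, 30, 639]
[238.6  132.79] [225, 119, 28, 29, 622]
[136.92 275.19] [118, 263, 42, 26, 539]
[ 38.06 329.87] [21, 319, 40, 31, 637]
```

```bash
cat >> h.py <<'E'
from scipy.optimize import least_squares
def segs(poly,z,step=2.5,margin=4):
    """closed polygon -> sample pts & tangents"""
    P=[];T=[]; n=len(poly)
    for i in range(n):
        a=np.array(poly[i],float); b=np.array(poly[(i+1)%n],float); L=np.linalg.norm(b-a); t=(b-a)/L
        for s in np.arange(margin,L-margin+1e-6,step): P.append([*(a+t*s),z]); T.append([*t,0])
    return np.array(P),np.array(T)
def circ(c,rad,z,n=40):
    a=np.arange(n)*2*np.pi/n
    return np.stack([c[0]+rad*np.cos(a),c[1]+rad*np.sin(a),0*a+z],1),np.stack([-np.sin(a),np.cos(a),0*a],1)
def place(P,x,y,a): 
    c,s=np.cos(a),np.sin(a); Q=P.copy(); Q[:,0]=x+c*P[:,0]-s*P[:,1]; Q[:,1]=y+s*P[:,0]+c*P[:,1]; return Q
def refine(im,C,model,pose,win=6,iters=6,mask_rows=300,pol=None,verbose=True):
    """model: list of (P,T). pose x,y,a(rad). edge search along normals; gradient magnitude"""
    g=cv2.GaussianBlur(cv2.cvtColor(im,cv2.COLOR_BGR2GRAY),(0,0),0.8).astype(np.float32)
    P=np.concatenate([m[0] for m in model]); T=np.concatenate([m[1] for m in model])
    pose=np.array(pose,float)
    for it in range(iters):
        w=max(2.5,win*(0.75**it)) 
        X=place(P,*pose); X2=place(P+T*0.5,*pose)
        u=proj(C,X); t=proj(C,X2)-u; t/=np.linalg.norm(t,axis=1)[:,None]; n=np.stack([-t[:,1],t[:,0]],1)
        ok=(u[:,1]<mask_rows)&(u[:,1]>8)&(u[:,0]>8)&(u[:,0]<552)
        offs=np.arange(-w-1,w+1.01,0.25)
        S=u[:,None,:]+offs[None,:,None]*n[:,None,:]
        prof=cv2.remap(g,S[...,0].astype(np.float32),S[...,1].astype(np.float32),cv2.INTER_LINEAR)
        gr=np.abs(prof[:,4:]-prof[:,:-4])[:, :]; oc=offs[2:-2]
        gr=gr-0.3*np.abs(oc)[None]
        k=gr.argmax(1); val=gr[np.arange(len(k)),k]; ok&=val>12
        d=oc[k]
        tgt=u+d[:,None]*n
        def res(q):
            v=proj(C,place(P,*q)); return (((v-tgt)*n).sum(1))[ok]
        so=least_squares(res,pose,x_scale=[1,1,.01],loss='soft_l1',f_scale=0.7); pose=so.x
    rr=res(pose)
    if verbose: print('fit',pose[:2].round(2),'yaw %.2f deg'%np.degrees(pose[2]),'n',ok.sum(),'/',len(ok),'med|r| %.2f'%np.median(np.abs(rr)))
    return pose
def rect(x0,x1,y0,y1): return [(x0,y0),(x1,y0),(x1,y1),(x0,y1)]
FIX=[segs(rect(-70,70,-100,100),51),segs(rect(-60,60,-90,90),51),circ((-15,-45),15,53.5),circ((-15,45),15,53.5)]
FIXO=FIX[:1]; 
POLY=dict(v=[(-19.5,-19.5),(70.5,-19.5),(70.5,10.5),(10.5,10.5),(10.5,70.5),(-19.5,70.5)],
 y=[(-13.5,-57),(16.5,-57),(16.5,63),(-13.5,63),(-13.5,3),(-43.5,3),(-43.5,-27),(-13.5,-27)],
 w=[(-12,-39),(48,-39),(48,-9),(18,-9),(18,21),(-12,21),(-12,51),(-42,51),(-42,-9),(-12,-9)],
 d=[(-71,-6.6),(-11,-6.6),(-11,-66.6),(19,-66.6),(19,-36.6),(49,-36.6),(49,23.4),(-71,23.4)])
def shrink(poly,e):
    n=len(poly); A=sum(poly[i][0]*poly[(i+1)%n][1]-poly[(i+1)%n][0]*poly[i][1] for i in range(n)); sg=np.sign(A); out=[]
    for i in range(n):
        p0,p1,p2=[np.array(poly[j%n],float) for j in(i-1,i,i+1)]
        nrm=lambda a,b: sg*np.array([-(b-a)[1],(b-a)[0]])/np.linalg.norm(b-a)
        out.append(tuple(p1+e*(nrm(p0,p1)+nrm(p1,p2))))
    return out
LUGA=dict(v=-45,y=90,w=90,d=0)
SEAT=dict(v=(-40.5,-70.5),y=(43.5,-33),w=(-18,9),d=(11,66.6))
def lugpoly(b):
    a=np.radians(LUGA[b]); c,s=np.cos(a),np.sin(a); return [(c*x-s*y,s*x+c*y) for x,y in rect(-17,17,-5,5)]
def BR(b,z0=0,lug=True):
    m=[segs(shrink(POLY[b],1.5),z0+8)]
    if lug: m.append(segs(lugpoly(b),z0+50,margin=2,step=1.5))
    return m
def draw(im,C,model,pose,fn,crop=None,f=2):
    o=cv2.resize(im,None,fx=f,fy=f,interpolation=cv2.INTER_CUBIC)
    for P,T in model:
        for u in proj(C,place(P,*pose)): cv2.circle(o,tuple(np.round((u+.5)*f-.5).astype(int).tolist()),1,(255,0,255),-1)
    if crop: x0,y0,x1,y1=[int(k*f) for k in crop]; o=o[y0:y1,x0:x1]
    cv2.imwrite('pics/'+fn,o)
E
python3 - <<'E'
from h import *
im,C=load('w3')
a=onz(C,(238.6,132.8),53.5); b=onz(C,(322.74,123.24),53.5); print(a,b,np.linalg.norm(b-a))
yaw=np.arctan2(-(b-a)[0],(b-a)[1]); mid=(a+b)/2; c,s=np.cos(yaw),np.sin(yaw)
x0=mid[:2]-np.array([c*-15,s*-15])
p=refine(im,C,FIX,[*x0,yaw],win=5); refine(im,C,FIX[:1],p); refine(im,C,FIX[1:2],p,win=3); refine(im,C,FIX[2:],p,win=3)
draw(im,C,FIX,p,'w3f.png',(160,40,460,240),2.6)
E
```

```text
[602.40230405 -63.50102491  53.5       ] [592.71015695  25.09915256  53.5       ] 89.12872243644996
fit [613.05 -17.58] yaw 6.16 deg n 555 / 568 med|r| 0.99
fit [613.98 -17.57] yaw 6.09 deg n 252 / 260 med|r| 1.50
fit [612.89 -17.54] yaw 6.20 deg n 227 / 228 med|r| 0.46
fit [612.75 -17.87] yaw 6.21 deg n 78 / 80 med|r| 0.64
```

View pics/w3f.png

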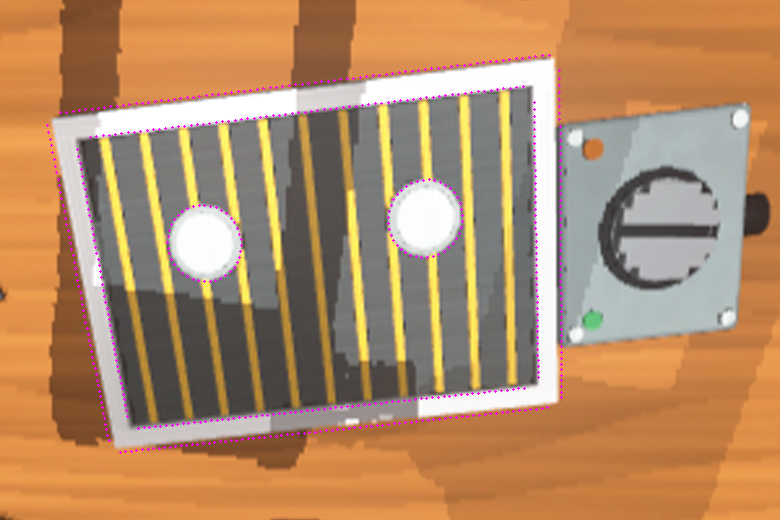

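Request:
carry_out(commands=[0.06,0.0,0.0,65,0.06,0.0,0.0,65,0.06,0.0,0.0,65,0.06,0.0,0.0,65,0.06,0.0,0.0,65,0.06,0.0,0.0,65,0.06,0.0,0.0,65,0.06,0.0,0.0,65,0.06,0.0,0.0,65,0.06,0.0,0.0,65])

```text
clock: 5.2
position: [606.6, -22.2, 231.8]
eef_rot: [0.539, 0.842, 0.0, 0.0]
ft_force: [0.1, -0.2, 0.4]
grip_width: 85.5
```

Run:
```python
from h import *
status(); plan([553,-18,231],0)
```

```text
t=5.20 pos [606.56 -22.18 231.77] psi 114.72 q [-0.15  0.37  1.49  0.    1.28 -0.58] F [ 0.1 -0.2  0.4] w 85.5
t=5.20 pos [606.6 -22.2 231.8] psi 114.7 q6 -33 -> shift [0.0262, -0.0469, 0.0007] spin 114.72 rows>=16.0 q6 after(mod) 88
```

Request:
carry_out(commands=[0.026,-0.047,0.0,65,0.026,-0.047,0.0,65,0.026,-0.047,0.0,65,0.026,-0.047,0.0,65,0.026,-0.047,0.0,65,0.026,-0.047,0.0,65,0.026,-0.047,0.0,65,0.026,-0.047,0.0,65,0.026,-0.047,0.0,65,0.026,-0.047,0.0,65])

```text
clock: 6.03
position: [553.0, -18.2, 231.8]
eef_rot: [0.908, 0.42, 0.0, 0.0]
ft_force: [0.3, -0.2, -0.0]
grip_width: 85.2
```

Request:
carry_out(commands=[0.0,0.0,0.0,49.5,0.0,0.0,0.0,49.5,0.0,0.0,0.0,49.5,0.0,0.0,0.0,49.5,0.0,0.0,0.0,49.5,0.0,0.0,0.0,49.5,0.0,0.0,0.0,49.5,0.0,0.0,0.0,49.5,0.0,0.0,0.0,49.5,0.0,0.0,0.0,49.5])

```text
clock: 6.87
position: [553.0, -18.2, 231.9]
eef_rot: [1.0, 0.004, 0.0, -0.0]
ft_force: [-0.1, -0.3, -1.1]
grip_width: 85.3
```

Run:
```python
from h import *
grabw('w4'); im,C=load('w4')
p=refine(im,C,FIX[1:],[612.9,-17.6,np.radians(6.2)],win=8); refine(im,C,FIX[1:2],p,win=3); refine(im,C,FIX[2:],p,win=3)
print('shutting rails fit, other view diff')
draw(im,C,FIX,p,'w4f.png',None,1.4)
```

```text
moved [-0.   -0.01  0.01]
t=6.92 pos [553.03 -18.26 231.86] psi 0.40 q [-0.16  0.29  1.61  0.    1.24  1.41] F [ 0.5  0.3 -0.3] w 85.3
fit [612.96 -17.69] yaw 6.27 deg n 306 / 308 med|r| 0.37
fit [612.86 -17.57] yaw 6.19 deg n 228 / 228 med|r| 0.25
fit [613.46 -18.24] yaw 6.48 deg n 79 / 80 med|r| 0.71
shutting rails fit, other view diff
```

View pics/w4f.png

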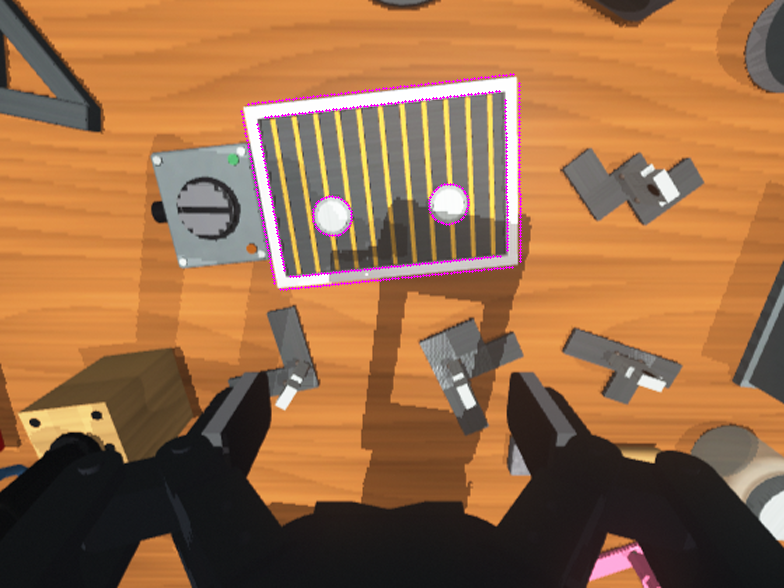

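```bash
cat >> h.py <<'E'
def steel_mask(im):
    hsv=cv2.cvtColor(im,cv2.COLOR_BGR2HSV); return ((hsv[...,1]<60)).astype(np.uint8)
def search(im,C,b,xy,z0=0,yaws=None,rad=20):
    """coarse mask overlap then refine"""
    m=cv2.GaussianBlur(steel_mask(im).astype(np.float32),(0,0),1.5)
    poly=np.array([(*p,8+z0) for p in shrink(POLY[b],1.5)],float)
    best=[]
    if yaws is None: yaws=range(0,360,10)
    for a in yaws:
        for dx in range(-rad,rad+1,5):
            for dy in range(-rad,rad+1,5):
                u=proj(C,place(poly,xy[0]+dx,xy[1]+dy,np.radians(a)))
                if (u[:,0]<0).any() or (u[:,0]>559).any() or (u[:,1]<0).any(): continue
                x0,y0=np.floor(u.min(0)).astype(int)-6; x1,y1=np.ceil(u.max(0)).astype(int)+6
                x0=max(x0,0);y0=max(y0,0)
                sub=m[y0:y1,x0:x1]; k=np.zeros(sub.shape,np.uint8); cv2.fillPoly(k,[np.round(u-[x0,y0]).astype(np.int32)],1)
                best.append((sub[k>0].mean()-sub[k==0].mean(),a,xy[0]+dx,xy[1]+dy))
    best.sort(reverse=True); return best
E
python3 - <<'E'
from h import *
im,C=load('w4')
init=dict(v=(432,70),d=(430,-95),y=(440,-254),w=(613,-228))
for b in init:
    be=search(im,C,b,init[b]); print(b,[(round(float(x),2) if i==0 else x) for k in be[:4] for i,x in enumerate(k)])
    s,a,x,y=be[0]; p=refine(im,C,BR(b),[x,y,np.radians(a)],win=6,mask_rows=330)
    draw(im,C,BR(b),p,'f_%s.png'%b,(150,80,510,320),2.2)
E
```

```text
v [0.72, 10, 432, 75, 0.67, 10, 427, 75, 0.66, 10, 432, 70, 0.65, 20, 437, 70]
fit [434.96  70.68] yaw 14.19 deg n 140 / 174 med|r| 0.70
d [0.84, 30, 435, -90, 0.82, 30, 430, -90, 0.8, 30, 435, -85, 0.79, 20, 435, -90]
fit [436.59 -88.16] yaw 24.42 deg n 125 / 192 med|r| 0.70
y [0.85, 340, 450, -254, 0.83, 340, 450, -249, 0.79, 340, 445, -254, 0.76, 340, 445, -259]
fit [ 450.97 -249.6 ] yaw 342.06 deg n 159 / 168 med|r| 0.73
w [0.87, 310, 618, -228, 0.79, 310, 618, -233, 0.75, 310, 623, -228, 0.74, 320, 618, -233]
fit [ 619.28 -228.17] yaw 311.28 deg n 151 / 162 med|r| 0.92
```

Run:
```python
from h import *
im,C=load('w4')
ps=dict(v=(434.96,70.68,14.19),d=(436.6,-88.2,24.4),y=(451,-249.6,342.1),w=(619.3,-228.2,311.3))
P=[];
for b,(x,y,a) in ps.items():
    for q,t in BR(b): P.append((place(q,x,y,np.radians(a)),t))
draw(im,C,P,[0,0,0],'f_all.png',(140,80,510,330),2.15)
```

```text
(no output)
```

View pics/f_all.png

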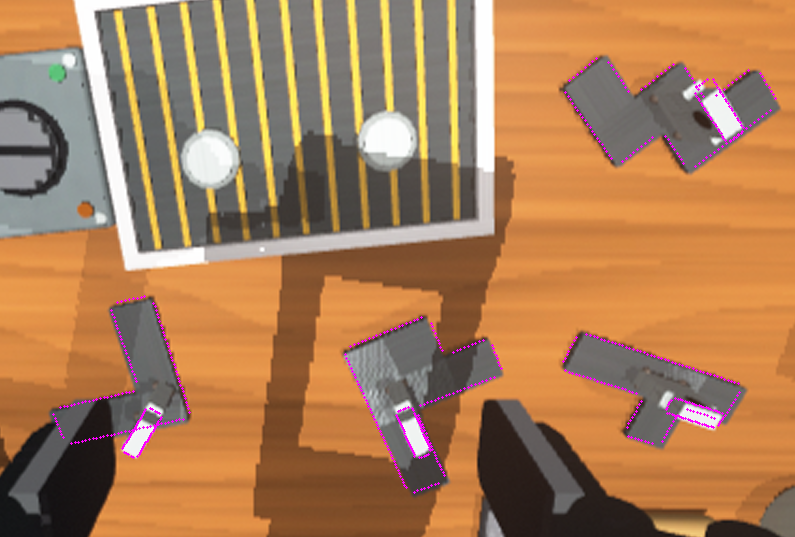

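Run:
```python
from h import *
plan([436.6,-88.2,130],24.4)
```

```text
t=6.92 pos [553.  -18.3 231.9] psi 0.4 q6 81 -> shift [-0.117, 0.0691, 0.1017] spin -24.00 rows>=4.1 q6 after(mod) 54
```

Request:
carry_out(commands=[-0.117,0.069,0.102,-24,-0.117,0.069,0.102,-24,-0.117,0.069,0.102,-24,-0.117,0.069,0.102,-24,-0.117,0.069,0.102,-24,-0.117,0.069,0.102,-24,-0.117,0.069,0.102,-24,-0.117,0.069,0.102,-24,-0.117,0.069,0.102,-24], grip=120, force=60)

```text
clock: 7.67
position: [439.0, -88.3, 130.8]
eef_rot: [0.977, 0.212, 0.002, 0.001]
ft_force: [-0.1, 0.2, -0.5]
grip_width: 45.6
```

Run:
```python
from h import *
grabw('w5'); im,C=load('w5')
p=refine(im,C,BR('d'),[436.6,-88.2,np.radians(24.4)],win=8,mask_rows=330)
draw(im,C,BR('d'),p,'w5f.png',None,1.4)
plan([p[0],p[1],20],np.degrees(p[2]))
```

```text
moved [-0.37  0.15 -0.13]
t=7.72 pos [438.64 -88.13 130.71] psi 24.48 q [-0.35  0.27  1.95  0.    0.92  0.79] F [0.6 1.  0.4] w 45.3
fit [434.82 -88.93] yaw 26.27 deg n 124 / 192 med|r| 0.25
t=7.72 pos [438.6 -88.1 130.7] psi 24.5 q6 45 -> shift [-0.0042, -0.0011, 0.1107] spin -1.79 rows>=2.7 q6 after(mod) 52
```

View pics/w5f.png

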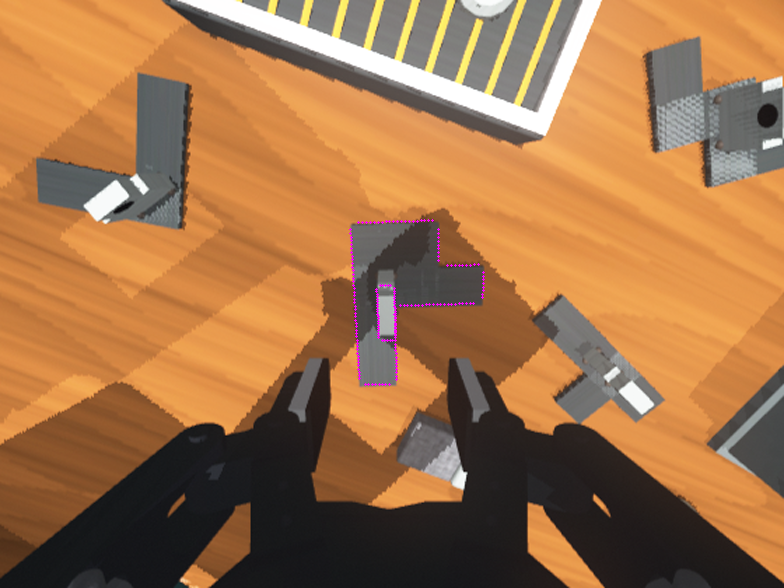

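Request:
carry_out(commands=[-0.004,-0.001,0.06,-1.8,-0.004,-0.001,0.09,-1.8,-0.004,-0.001,0.111,-1.8,-0.004,-0.001,0.111,-1.8,-0.004,-0.001,0.111,-1.8,-0.004,-0.001,0.111,-1.8,-0.004,-0.001,0.111,-1.8])

```text
clock: 8.3
position: [437.0, -89.4, 21.4]
eef_rot: [0.974, 0.228, 0.003, 0.002]
ft_force: [-0.1, -0.5, -0.3]
grip_width: 45.1
```

Run:
```python
from h import *
status()
plan([434.8,-88.9,20],26.3)
```

```text
t=8.30 pos [436.96 -89.44  21.44] psi 26.31 q [-0.36  0.47  2.05  0.    0.62  0.75] F [-0.1 -0.5 -0.3] w 45.1
t=8.30 pos [437.  -89.4  21.4] psi 26.3 q6 43 -> shift [-0.0017, -0.0015, 0.0014] spin 0.01 rows>=0.1 q6 after(mod) 52
```

Close on the lug.

Request:
carry_out(commands=[-0.002,-0.001,0.001,0,-0.002,-0.001,0.001,0,-0.002,-0.001,0.001,0,-0.002,-0.001,0.001,0,-0.002,-0.001,0.001,0,-0.002,-0.001,0.001,0,-0.002,-0.001,0.001,0,-0.002,-0.001,0.001,0], grip=255, force=60)

```text
clock: 8.97
position: [435.4, -89.7, 21.6]
eef_rot: [0.974, 0.227, 0.004, 0.002]
ft_force: [-1.3, 0.6, 12.1]
grip_width: 9.4
```

```bash
cat >> h.py <<'E'
FX=np.array([612.88,-17.56,np.radians(6.19)])
def seat(b,fx=None):
    fx=FX if fx is None else fx
    c,s=np.cos(fx[2]),np.sin(fx[2]); x,y=SEAT[b]; return np.array([fx[0]+c*x-s*y,fx[1]+s*x+c*y])
E
python3 - <<'E'
from h import *
status()
for b in SEAT: print(b,seat(b))
s=seat('d'); s_,p,M=st(); plan([p[0],p[1],120]); plan([*s,120],6.19)
E
```

```text
t=8.97 pos [435.39 -89.7   21.58] psi 26.30 q [-0.36  0.47  2.05  0.    0.61  0.75] F [-1.3  0.6 12.1] w 9.4
v [580.21784503 -92.01591738]
y [659.68463901 -45.67717922]
w [594.01451105 -10.55333697]
d [616.6346667   49.83779283]
t=8.97 pos [435.4 -89.7  21.6] psi 26.3 q6 43 -> shift [0.0007, 0.0006, -0.0984] spin 0.00 rows>=2.4 q6 after(mod) 52
t=8.97 pos [435.4 -89.7  21.6] psi 26.3 q6 43 -> shift [0.225, -0.0442, -0.0971] spin 20.11 rows>=6.0 q6 after(mod) 88
```

Request:
carry_out(commands=[0,0,-0.04,0,0,0,-0.08,0,0.03,-0.006,-0.11,0,0.225,-0.044,-0.105,20,0.225,-0.044,-0.105,20,0.225,-0.044,-0.105,20,0.225,-0.044,-0.105,20,0.225,-0.044,-0.105,20,0.225,-0.044,-0.105,20,0.225,-0.044,-0.105,20])

```text
clock: 9.8
position: [617.6, 51.1, 127.4]
eef_rot: [0.998, 0.056, 0.005, 0.002]
ft_force: [-1.1, 0.2, -2.9]
grip_width: 9.2
```

Run:
```python
from h import *
plan([*seat('d'),120],6.19)
```

```text
t=9.80 pos [617.6  51.1 127.4] psi 6.4 q6 82 -> shift [-0.0012, 0.0011, 0.0074] spin 0.25 rows>=0.2 q6 after(mod) 88
```

Request:
carry_out(commands=[-0.001,0.001,0.015,0.2,-0.001,0.001,0.015,0.2,-0.001,0.001,0.015,0.2,-0.001,0.001,0.015,0.2,-0.001,0.001,0.015,0.2,-0.001,0.001,0.015,0.2])

```text
clock: 10.3
position: [617.0, 49.6, 113.2]
eef_rot: [0.999, 0.054, 0.005, 0.002]
ft_force: [-0.2, -0.2, -2.7]
grip_width: 8.8
```

```bash
cat >> h.py <<'E'
def held(fn,b,dz,win=7,lug=False,crop=None,mr=400):
    """fit held bracket; dz = TCP z minus underside"""
    grabw(fn); im,C=load(fn); p=C['p']; z0=p[2]-dz
    off={'d':0,'v':45,'y':-90,'w':-90}[b]
    a0=psi(C['M'])
    # bracket yaw candidates: lug along tool x => LUGA+yaw = psi mod 180
    best=None
    s=seat(b)
    yaw=(a0-LUGA[b]); yaw=(yaw-6.19+90)%180-90+6.19
    q=refine(im,C,BR(b,z0,lug),[p[0],p[1],np.radians(yaw)],win=win,mask_rows=mr)
    dxy=C['M'].T@np.array([q[0]-p[0],q[1]-p[1],0]); print('bracket origin in tool',dxy.round(2),'z0 %.1f'%z0,'seat err',(q[:2]-s).round(2),'yaw err %.2f'%(np.degrees(q[2])-6.19))
    draw(im,C,BR(b,z0),q,fn+'f.png',crop,1.4)
    tgt=p[:2]+ (s-q[:2]); return q,tgt
E
python3 - <<'E'
from h import *
q,t=held('w6','d',21.5); print(t)
plan([*t,80],psi(st()[2])-(np.degrees(q[2])-6.19))
E
```

```text
moved [ 0.05  0.07 -0.03]
t=10.35 pos [617.07  49.66 113.12] psi 6.21 q [-0.03  0.5   1.6  -0.    1.03  1.43] F [ 0.6 -0.2 -3.4] w 8.8
fit [616.01  48.4 ] yaw 6.87 deg n 78 / 140 med|r| 0.50
bracket origin in tool [-1.13  1.07 -0.01] z0 91.7 seat err [-0.62 -1.44] yaw err 0.68
[617.644027    51.02836712]
t=10.35 pos [617.1  49.7 113.1] psi 6.2 q6 82 -> shift [0.0004, -0.0014, 0.0331] spin 0.68 rows>=0.8 q6 after(mod) 89
```

View pics/w6f.png

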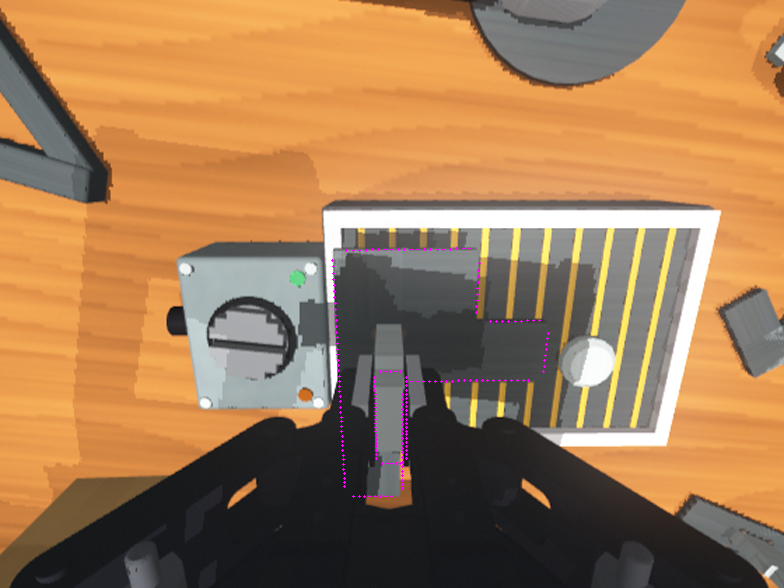

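Run:
```python
from h import *
im,C=load('w6'); p=C['p']
q=[p[0],p[1],np.radians(6.21)]
g=cv2.convertScaleAbs(im,alpha=1.8,beta=10)
draw(g,C,BR('d',91.7),q,'w6g.png',(220,160,410,360),4)
```

```text
(no output)
```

View pics/w6g.png

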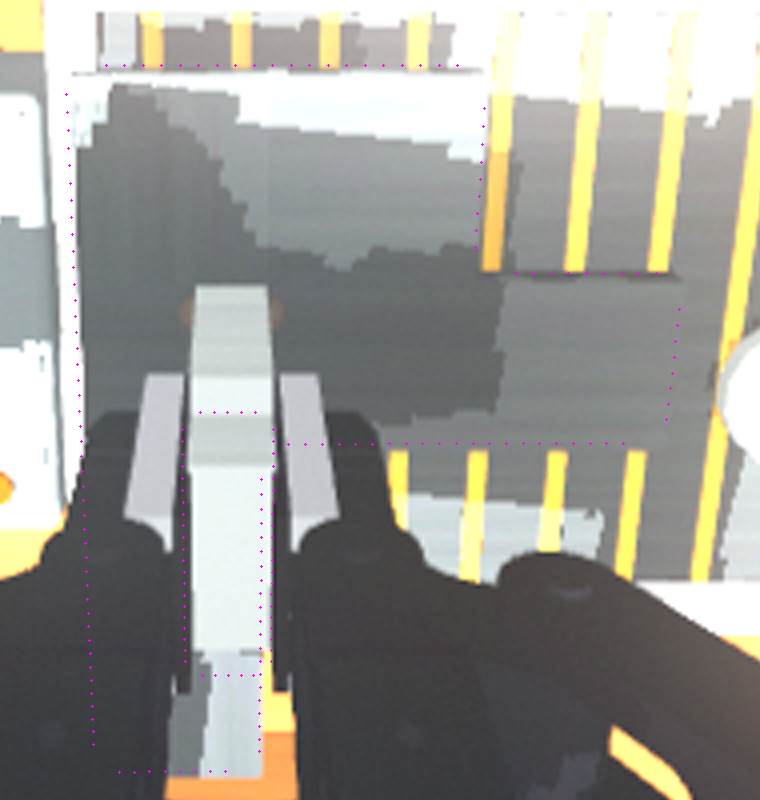

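Run:
```python
from h import *
im,C=load('w6')
# outer rail top corner pieces visible: use inner rect & right dowel
mod=[segs(rect(-60,60,-90,90),51)]
P,T=mod[0]; u=proj(C,place(P,*FX)); keep=((u[:,0]>395)&(u[:,1]<330))|((u[:,1]<175)&(u[:,0]>260)); 
p=refine(im,C,[(P[keep],T[keep])],FX,win=5,mask_rows=330)
d=C['M'].T@np.array([*(p[:2]-FX[:2]),0]); print('bias tool',d.round(2))
refine(im,C,[circ((-15,-45),15,53.5)],FX,win=4)
draw(im,C,[(P[keep],T[keep])],FX,'w6h.png',(220,130,540,330),2.4)
```

```text
fit [612.56 -17.59] yaw 6.34 deg n 131 / 133 med|r| 0.25
bias tool [-0.32 -0.01 -0.  ]
fit [588.55 -16.81] yaw 38.26 deg n 37 / 40 med|r| 0.99
```

View pics/w6h.png

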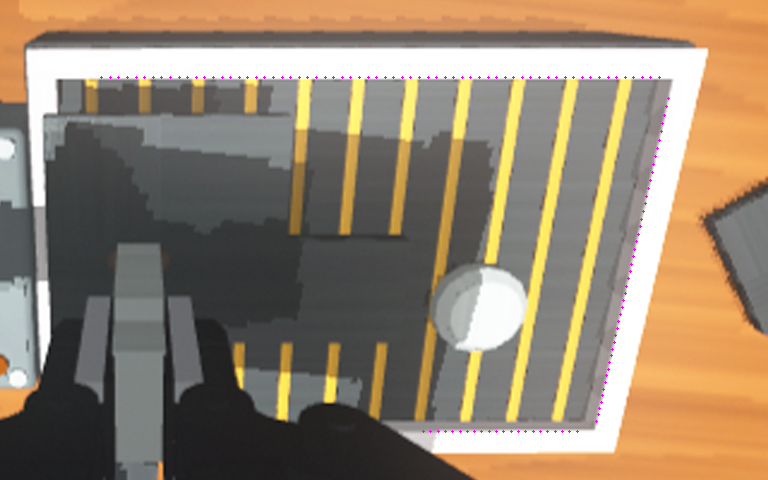

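Request:
carry_out(commands=[0.0004,-0.0013,0.02,0.5,0.0004,-0.0013,0.033,0.5,0.0004,-0.0013,0.033,0.5,0.0004,-0.0013,0.033,0.5,0.0004,-0.0013,0.033,0.5,0.0004,-0.0013,0.033,0.5])

```text
clock: 10.85
position: [618.6, 50.8, 81.2]
eef_rot: [0.999, 0.05, 0.006, 0.002]
ft_force: [-0.2, 0.2, -3.3]
grip_width: 8.6
```

Run:
```python
from h import *
q,t=held('w7','d',21.5,win=5,crop=(140,100,540,420)); plan([*t,66.5])
```

```text
moved [-0.02  0.03  0.  ]
t=10.90 pos [618.55  50.87  81.2 ] psi 5.71 q [-0.03  0.54  1.62 -0.    0.96  1.44] F [ 1.2 -0.3 -3.2] w 8.7
fit [620.35  50.24] yaw 6.33 deg n 71 / 140 med|r| 0.70
bracket origin in tool [1.7  0.77 0.02] z0 59.7 seat err [3.71 0.4 ] yaw err 0.14
t=10.90 pos [618.6  50.9  81.2] psi 5.7 q6 83 -> shift [-0.0039, 0.0, 0.0147] spin 0.00 rows>=0.4 q6 after(mod) 89
```

View pics/w7f.png

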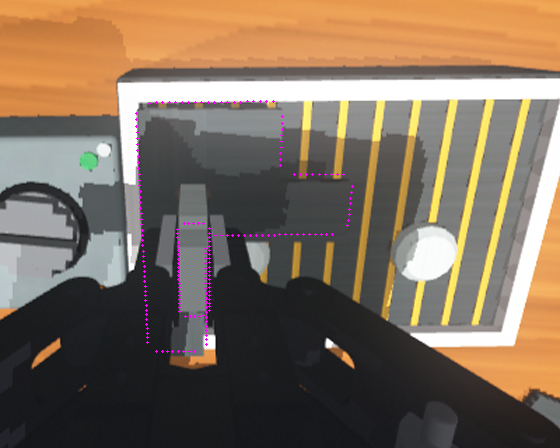

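Run:
```python
from h import *
plan([617.6,51.0,66.5])
```

```text
t=10.90 pos [618.6  50.9  81.2] psi 5.7 q6 83 -> shift [-0.0011, -0.0003, 0.0147] spin 0.00 rows>=0.4 q6 after(mod) 89
```

Request:
carry_out(commands=[-0.0012,-0.0003,0.003,0,-0.0012,-0.0003,0.006,0,-0.0012,-0.0003,0.008,0,-0.0012,-0.0003,0.01,0,-0.0012,-0.0003,0.012,0,-0.0012,-0.0003,0.013,0,-0.0012,-0.0003,0.015,0,-0.0012,-0.0003,0.015,0])

```text
clock: 11.57
position: [617.6, 51.0, 66.7]
eef_rot: [0.999, 0.05, 0.006, 0.002]
ft_force: [0.1, -1.5, 1.5]
grip_width: 8.8
```

Run:
```python
from h import *
status(); plan([617.6,51.0,66.5])
```

```text
t=11.57 pos [617.58  50.99  66.66] psi 5.72 q [-0.03  0.56  1.63 -0.    0.93  1.45] F [ 0.1 -1.5  1.5] w 8.8
t=11.57 pos [617.6  51.   66.7] psi 5.7 q6 83 -> shift [0.0, -0.0, 0.0002] spin 0.00 rows>=0.0 q6 after(mod) 89
```

Request:
carry_out(commands=[0,0,0.001,0,0,0,0.001,0,0,0,0.0,0,0,0,0.0,0,0,0,0.0,0,0,0,0.0,0], grip=165)

```text
clock: 12.07
position: [617.7, 51.0, 66.7]
eef_rot: [0.999, 0.05, 0.006, 0.002]
ft_force: [1.0, -0.2, -1.1]
grip_width: 30.2
```

Request:
carry_out(commands=[0,0,-0.03,0,0,0,-0.06,0,0,0,-0.07,0,0,0,-0.07,0,0,0,-0.07,0])

```text
clock: 12.48
position: [617.0, 51.2, 136.9]
eef_rot: [0.999, 0.05, 0.007, 0.002]
ft_force: [-0.5, -0.4, -0.1]
grip_width: 30.1
```

Run:
```python
from h import *
grabw('w8'); im,C=load('w8'); s=seat('d')
q=refine(im,C,BR('d',45),[*s,FX[2]],win=4,mask_rows=330)
draw(im,C,BR('d',45),[*s,FX[2]],'w8f.png',(140,60,540,330),2)
plan([619.3,-228.2,150],311.3-90)
```

```text
moved [-0.93  0.03 -1.06]
t=12.53 pos [616.11  51.19 135.81] psi 5.72 q [-0.03  0.47  1.58 -0.    1.07  1.44] F [ 0.7  0.5 -0.6] w 30.1
fit [617.36  50.56] yaw 4.41 deg n 154 / 192 med|r| 0.76
t=12.53 pos [616.1  51.2 135.8] psi 5.7 q6 83 -> shift [-0.0245, 0.2784, -0.0134] spin 144.42 rows>=20.2 q6 after(mod) -152
```

View pics/w8f.png

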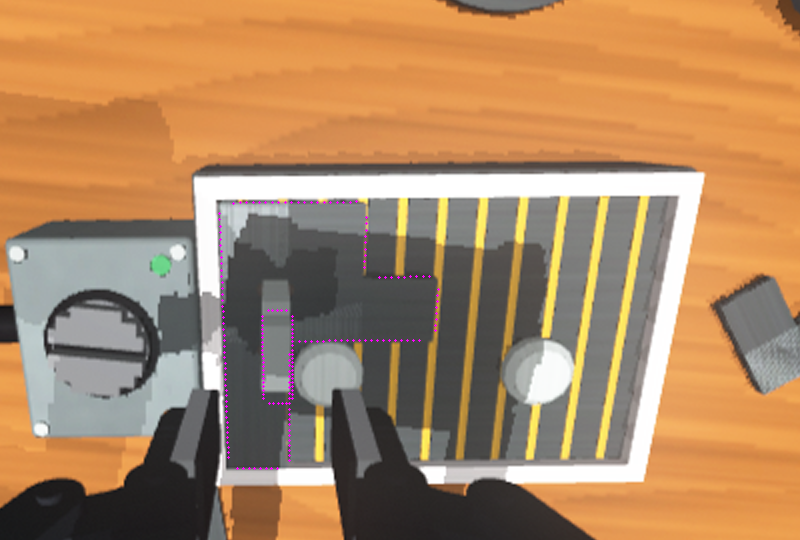

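Run:
```python
from h import *
plan([619.3,-228.2,135],41.3)
```

```text
t=12.53 pos [616.1  51.2 135.8] psi 5.7 q6 83 -> shift [-0.0247, 0.2783, 0.0016] spin -35.58 rows>=6.7 q6 after(mod) 28
```

Request:
carry_out(commands=[-0.025,0.278,0,-35.6,-0.025,0.278,0,-35.6,-0.025,0.278,0,-35.6,-0.025,0.278,0,-35.6,-0.025,0.278,0,-35.6,-0.025,0.278,0,-35.6,-0.025,0.278,0,-35.6,-0.025,0.278,0,-35.6,-0.025,0.278,0,-35.6,-0.025,0.278,0,-35.6], grip=120)

```text
clock: 13.37
position: [617.6, -227.2, 134.6]
eef_rot: [0.936, 0.352, 0.004, 0.002]
ft_force: [0.3, 0.4, 0.5]
grip_width: 45.1
```

Run:
```python
from h import *
grabw('w9'); im,C=load('w9')
p=refine(im,C,BR('w'),[619.3,-228.2,np.radians(-48.7)],win=8,mask_rows=330)
draw(im,C,BR('w'),p,'w9f.png',None,1.4)
plan([p[0],p[1],22],np.degrees(p[2])+90)
```

```text
moved [0.22 0.72 0.38]
t=13.42 pos [ 617.79 -226.52  135.02] psi 41.33 q [-0.46  0.53  1.49  0.    1.12  0.39] F [ 0.1 -0.7  1. ] w 45.3
fit [ 619.87 -228.23] yaw -49.30 deg n 88 / 162 med|r| 0.28
t=13.42 pos [ 617.8 -226.5  135. ] psi 41.3 q6 22 -> shift [-0.0002, 0.002, 0.113] spin 0.62 rows>=2.7 q6 after(mod) 29
```

View pics/w9f.png

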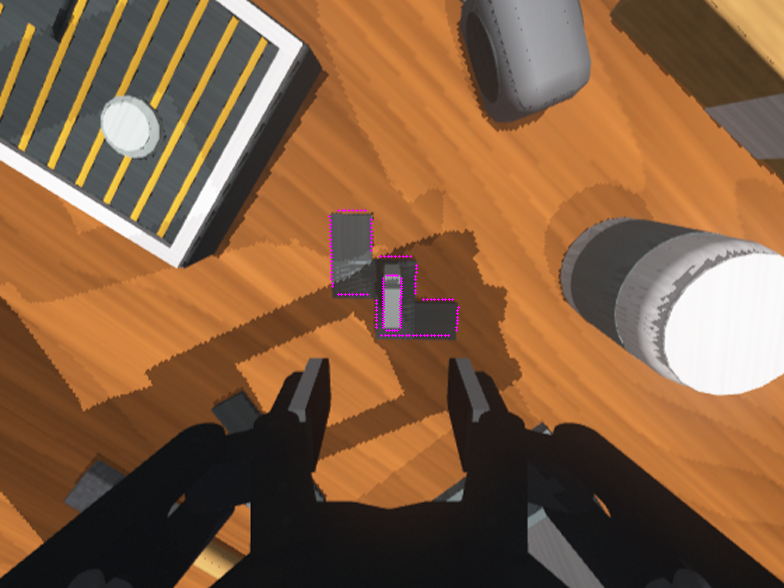

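Request:
carry_out(commands=[0,0.002,0.06,0.6,0,0.002,0.09,0.6,0,0.002,0.113,0.6,0,0.002,0.113,0.6,0,0.002,0.113,0.6,0,0.002,0.113,0.6,0,0.002,0.113,0.6])

```text
clock: 14.0
position: [622.1, -228.3, 24.6]
eef_rot: [0.937, 0.348, 0.005, 0.003]
ft_force: [-0.4, -0.0, 0.3]
grip_width: 45.4
```

Run:
```python
from h import *
plan([619.9,-228.2,21],40.7)
```

```text
t=14.00 pos [ 622.1 -228.3   24.6] psi 40.8 q6 23 -> shift [-0.0016, -0.0016, 0.0036] spin 0.08 rows>=0.1 q6 after(mod) 29
```

Request:
carry_out(commands=[-0.0016,-0.0016,0.0035,0,-0.0016,-0.0016,0.0035,0,-0.0016,-0.0016,0.0035,0,-0.0016,-0.0016,0.0035,0,-0.0016,-0.0016,0.0035,0,-0.0016,-0.0016,0.0035,0,-0.0016,-0.0016,0.0035,0,-0.0016,-0.0016,0.0035,0], grip=255)

```text
clock: 14.67
position: [620.6, -228.5, 22.7]
eef_rot: [0.937, 0.348, 0.006, 0.004]
ft_force: [-1.0, 0.9, 5.8]
grip_width: 8.8
```

Run:
```python
from h import *
status(); plan([*seat('w'),140],96.2)
```

```text
t=14.67 pos [ 620.63 -228.47   22.69] psi 40.76 q [-0.46  0.66  1.56  0.    0.9   0.4 ] F [-1.   0.9  5.8] w 8.8
t=14.67 pos [ 620.6 -228.5   22.7] psi 40.8 q6 23 -> shift [0.1231, -0.1811, -0.1183] spin -55.44 rows>=7.7 q6 after(mod) -7
```

Request:
carry_out(commands=[0,0,-0.04,0,0,0,-0.08,0,0.02,-0.02,-0.12,-10,0.123,-0.181,-0.118,-55.4,0.123,-0.181,-0.118,-55.4,0.123,-0.181,-0.118,-55.4,0.123,-0.181,-0.118,-55.4,0.123,-0.181,-0.118,-55.4,0.123,-0.181,-0.118,-55.4,0.123,-0.181,-0.118,-55.4])

```text
clock: 15.5
position: [592.5, -8.3, 139.5]
eef_rot: [0.665, 0.747, 0.003, 0.006]
ft_force: [0.5, -1.5, -4.6]
grip_width: 9.0
```

Run:
```python
from h import *
plan([*seat('w'),120],96.2)
```

```text
t=15.50 pos [592.5  -8.3 139.5] psi 96.7 q6 -14 -> shift [-0.0024, 0.001, 0.0195] spin 0.50 rows>=0.5 q6 after(mod) -7
```

Request:
carry_out(commands=[-0.0025,0.001,0.02,0.5,-0.0025,0.001,0.02,0.5,-0.0025,0.001,0.02,0.5,-0.0025,0.001,0.02,0.5,-0.0025,0.001,0.02,0.5,-0.0025,0.001,0.02,0.5,-0.0025,0.001,0.02,0.5])

```text
clock: 16.08
position: [594.4, -10.9, 120.1]
eef_rot: [0.668, 0.744, 0.003, 0.006]
ft_force: [0.4, 1.0, -4.8]
grip_width: 8.8
```

Run:
```python
from h import *
q,t=held('w10','w',22.7,win=5); print(t)
im,C=load('w10'); draw(im,C,BR('w',C['p'][2]-22.7),q,'w10f.png',(150,140,450,360),2.6)
```

```text
moved [-0.04  0.04 -0.1 ]
t=16.13 pos [594.4  -10.9  119.97] psi 96.18 q [-0.13  0.46  1.65 -0.    1.01 -0.24] F [-0.4  0.3 -5. ] w 9.0
fit [594.4  -11.16] yaw 7.98 deg n 54 / 110 med|r| 0.84
bracket origin in tool [-0.22 -0.07  0.  ] z0 97.4 seat err [ 0.38 -0.61] yaw err 1.79
[594.05873777 -10.32625871]
```

View pics/w10f.png

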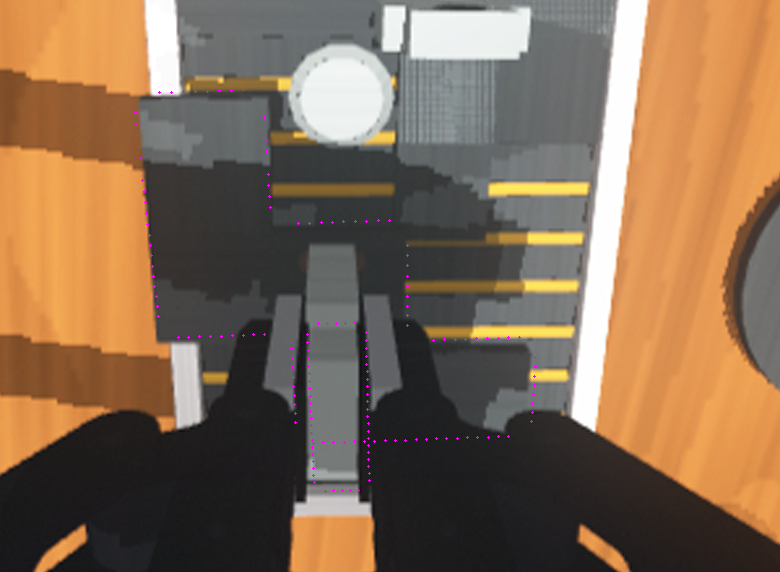

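```bash
cat >> h.py <<'E'
def refine_xy(im,C,model,pose,win=5,iters=6,mask_rows=400):
    g=cv2.GaussianBlur(cv2.cvtColor(im,cv2.COLOR_BGR2GRAY),(0,0),0.7).astype(np.float32)
    P=np.concatenate([m[0] for m in model]); T=np.concatenate([m[1] for m in model]); a=pose[2]
    # profile-score: maximise mean |gradient| along normal over grid of shifts
    best=[]
    M=C['M']
    for dx in np.arange(-win,win+.01,0.25):
        for dy in np.arange(-win,win+.01,0.25):
            w=M@np.array([dx,dy,0]); q=(pose[0]+w[0],pose[1]+w[1],a)
            u=proj(C,place(P,*q)); t=proj(C,place(P+T*.5,*q))-u; t/=np.linalg.norm(t,axis=1)[:,None]; n=np.stack([-t[:,1],t[:,0]],1)
            s=[cv2.remap(g,*[(u+k*n)[:,i:i+1].astype(np.float32) for i in(0,1)],cv2.INTER_LINEAR)[:,0] for k in(-.8,.8)]
            best.append((np.minimum(np.abs(s[0]-s[1]),25).mean(),dx,dy))
    best.sort(reverse=True); print('grid top',[tuple(np.round(b,2).tolist()) for b in best[:4]])
    return best
def held2(fn,b,dz,win=3,crop=(150,120,450,380)):
    grabw(fn); im,C=load(fn); p=C['p']; z0=p[2]-dz
    yaw=(psi(C['M'])-LUGA[b]); yaw=(yaw-6.19+90)%180-90+6.19
    pose=[p[0],p[1],np.radians(yaw)]
    bs=refine_xy(im,C,BR(b,z0,False),pose,win)
    o=np.array([bs[0][1],bs[0][2],0]); w=C['M']@o; q=[p[0]+w[0],p[1]+w[1],pose[2]]
    print('offset tool',o,'z0 %.1f'%z0,'yaw err %.2f'%(yaw-6.19),'TCP target',(seat(b)-w[:2]).round(2))
    draw(cv2.convertScaleAbs(im,alpha=1.5),C,BR(b,z0),q,fn+'g.png',crop,2.6)
E
sed -i 's/grabw(fn); im,C=load(fn); p=C\[.p.\]; z0=p\[2\]-dz\n    yaw/&/' h.py
python3 - <<'E'
from h import *
import h
h.grabw=lambda fn:None
held2('w10','w',22.7)
E
```

```text
grid top [(10.52, -1.0, -0.75), (10.46, -0.75, -0.75), (10.43, -0.75, -0.5), (10.39, -1.0, -0.5)]
offset tool [-1.   -0.75  0.  ] z0 97.4 yaw err -0.02 TCP target [594.65  -9.48]
```

View pics/w10g.png

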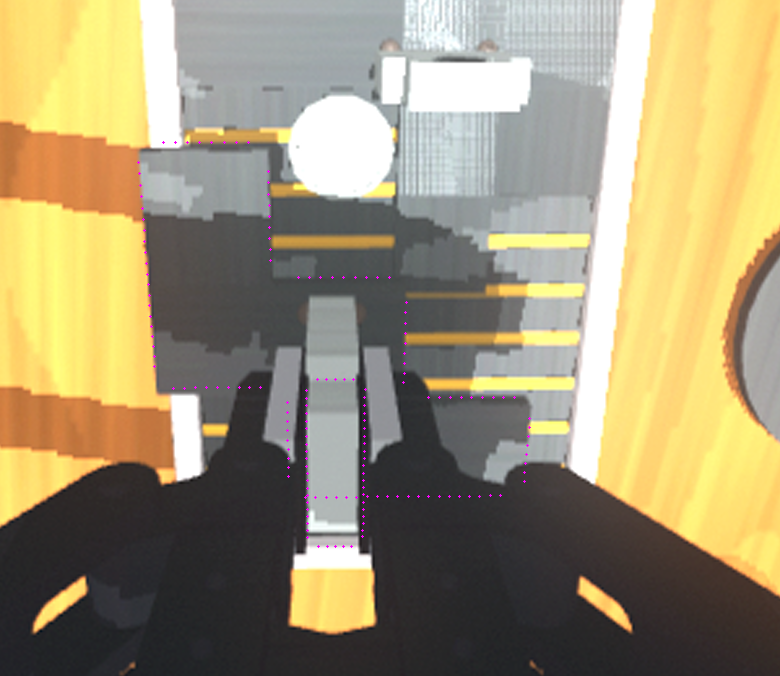

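Run:
```python
from h import *
plan([594.4,-9.7,80],96.19)
```

```text
t=16.13 pos [594.4 -10.9 120. ] psi 96.2 q6 -14 -> shift [0.0014, -0.0004, 0.04] spin -0.01 rows>=1.0 q6 after(mod) -7
```

Request:
carry_out(commands=[0.0014,0,0.02,0,0.0014,0,0.04,0,0.0014,0,0.04,0,0.0014,0,0.04,0,0.0014,0,0.04,0,0.0014,0,0.04,0])

```text
clock: 16.63
position: [595.8, -9.8, 81.2]
eef_rot: [0.668, 0.744, 0.004, 0.007]
ft_force: [0.2, -0.5, -5.2]
grip_width: 8.9
```

Run:
```python
from h import *
plan([594.4,-9.7,67.5],96.19)
```

```text
t=16.63 pos [595.8  -9.8  81.2] psi 96.2 q6 -14 -> shift [0.0003, -0.0016, 0.0137] spin -0.01 rows>=0.3 q6 after(mod) -7
```

Request:
carry_out(commands=[0.0003,-0.0016,0.0,0,0.0003,-0.0016,0.003,0,0.0003,-0.0016,0.005,0,0.0003,-0.0016,0.007,0,0.0003,-0.0016,0.009,0,0.0003,-0.0016,0.011,0,0.0003,-0.0016,0.0127,0,0.0003,-0.0016,0.0137,0,0.0003,-0.0016,0.0137,0])

```text
clock: 17.38
position: [594.6, -9.6, 68.1]
eef_rot: [0.668, 0.744, 0.004, 0.007]
ft_force: [-1.6, 0.4, 2.7]
grip_width: 8.7
```

Run:
```python
from h import *
status();plan([594.4,-9.7,67.5],96.19)
```

```text
t=17.38 pos [594.64  -9.63  68.08] psi 96.18 q [-0.13  0.53  1.69 -0.    0.9  -0.24] F [-1.6  0.4  2.7] w 8.7
t=17.38 pos [594.6  -9.6  68.1] psi 96.2 q6 -14 -> shift [-0.0, -0.0003, 0.0006] spin -0.01 rows>=0.0 q6 after(mod) -7
```

Request:
carry_out(commands=[0,0,0.001,0,0,0,0.001,0,0,0,0.001,0,0,0,0.0,0,0,0,0.0,0,0,0,0.0,0], grip=165)

```text
clock: 17.88
position: [594.8, -9.7, 68.2]
eef_rot: [0.668, 0.744, 0.004, 0.007]
ft_force: [-0.5, 0.6, 0.2]
grip_width: 30.1
```

Request:
carry_out(commands=[0,0,-0.03,0,0,0,-0.06,0,0,0,-0.08,0,0,0,-0.08,0,0,0,-0.08,0,0,0,-0.08,0])

```text
clock: 18.38
position: [593.0, -9.3, 147.6]
eef_rot: [0.668, 0.744, 0.004, 0.007]
ft_force: [0.1, -0.4, -0.1]
grip_width: 30.2
```

Run:
```python
from h import *
grabw('w11'); im,C=load('w11')
P=[]
for b in 'dw':
    s=seat(b); refine(im,C,BR(b,45),[*s,FX[2]],win=3,mask_rows=340)
    for q,t in BR(b,45): P.append((place(q,*s,FX[2]),t))
draw(im,C,P,[0,0,0],'w11f.png',(110,60,490,330),2.1)
plan([435,70.7,150],14.2-45)
```

```text
moved [-0.39  0.05 -0.55]
t=18.43 pos [592.57  -9.29 147.08] psi 96.17 q [-0.13  0.43  1.63 -0.    1.07 -0.24] F [ 0.3 -0.3 -0.3] w 30.1
fit [615.73  50.66] yaw 6.22 deg n 152 / 192 med|r| 0.47
fit [593.49  -7.88] yaw 6.49 deg n 102 / 162 med|r| 0.47
t=18.43 pos [592.6  -9.3 147.1] psi 96.2 q6 -14 -> shift [0.0965, -0.148, -0.0053] spin 126.97 rows>=17.7 q6 after(mod) 130
```

View pics/w11f.png

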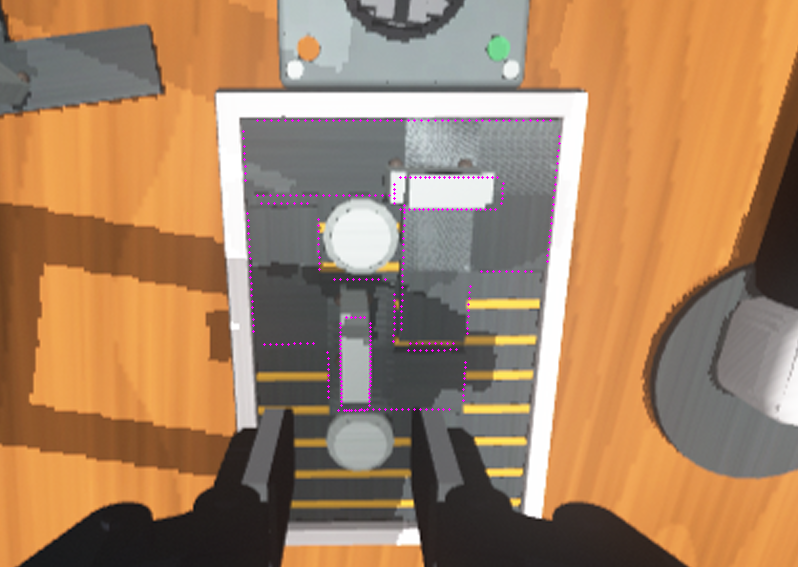

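Run:
```python
from h import *
plan([435,70.7,150],149.2)
```

```text
t=18.43 pos [592.6  -9.3 147.1] psi 96.2 q6 -14 -> shift [0.0965, -0.148, -0.0053] spin -53.03 rows>=7.4 q6 after(mod) -50
```

Request:
carry_out(commands=[0.0965,-0.148,0,-53,0.0965,-0.148,0,-53,0.0965,-0.148,0,-53,0.0965,-0.148,0,-53,0.0965,-0.148,0,-53,0.0965,-0.148,0,-53,0.0965,-0.148,0,-53,0.0965,-0.148,0,-53,0.0965,-0.148,0,-53,0.0965,-0.148,0,-53], grip=120)

```text
clock: 19.27
position: [434.2, 70.7, 143.8]
eef_rot: [0.267, 0.964, 0.0, 0.006]
ft_force: [-0.5, -0.2, -0.4]
grip_width: 45.0
```

Run:
```python
from h import *
grabw('w12'); im,C=load('w12')
p=refine(im,C,BR('v'),[435,70.7,np.radians(14.2)],win=8,mask_rows=330)
draw(im,C,BR('v'),p,'w12f.png',None,1.4)
plan([p[0],p[1],22],np.degrees(p[2])+135)
```

```text
moved [ 0.22 -0.04  0.15]
t=19.32 pos [434.45  70.66 143.93] psi 149.06 q [ 0.01  0.24  1.96 -0.    0.94 -1.02] F [-0.2  0.2 -0.1] w 45.2
fit [430.29  73.43] yaw 13.48 deg n 100 / 174 med|r| 0.35
t=19.32 pos [434.4  70.7 143.9] psi 149.1 q6 -59 -> shift [0.0064, -0.0003, 0.1219] spin 0.58 rows>=2.9 q6 after(mod) -49
```

View pics/w12f.png

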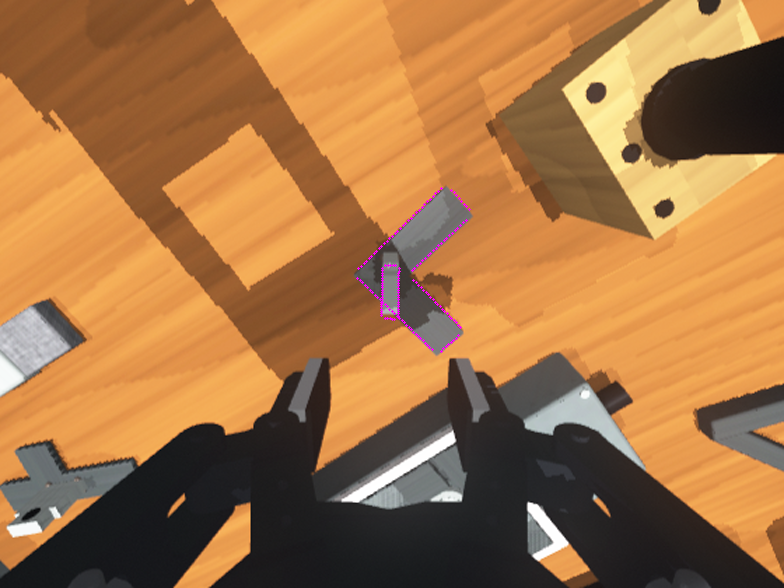

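Request:
carry_out(commands=[0.0064,0,0.06,0.6,0.0064,0,0.09,0.6,0.0064,0,0.115,0.6,0.0064,0,0.122,0.6,0.0064,0,0.122,0.6,0.0064,0,0.122,0.6,0.0064,0,0.122,0.6])

```text
clock: 19.9
position: [431.9, 73.6, 23.2]
eef_rot: [0.272, 0.962, 0.001, 0.008]
ft_force: [0.2, -0.1, 0.4]
grip_width: 45.2
```

Run:
```python
from h import *
plan([430.3,73.4,21],148.5)
```

```text
t=19.90 pos [431.9  73.6  23.2] psi 148.4 q6 -57 -> shift [0.0013, -0.001, 0.0022] spin -0.07 rows>=0.1 q6 after(mod) -49
```

Request:
carry_out(commands=[0.0013,-0.001,0.002,0,0.0013,-0.001,0.002,0,0.0013,-0.001,0.002,0,0.0013,-0.001,0.002,0,0.0013,-0.001,0.002,0,0.0013,-0.001,0.002,0,0.0013,-0.001,0.002,0,0.0013,-0.001,0.002,0], grip=255)

```text
clock: 20.57
position: [431.2, 73.6, 22.4]
eef_rot: [0.272, 0.962, 0.001, 0.009]
ft_force: [-0.1, 0.5, 9.0]
grip_width: 9.3
```

Run:
```python
from h import *
status(); plan([*seat('v'),140],141.2)
```

```text
t=20.57 pos [431.23  73.56  22.38] psi 148.43 q [ 0.01  0.46  2.08 -0.    0.59 -1.  ] F [-0.1  0.5  9. ] w 9.3
t=20.57 pos [431.2  73.6  22.4] psi 148.4 q6 -57 -> shift [-0.2155, -0.0623, -0.1146] spin 7.23 rows>=6.0 q6 after(mod) -60
```

Request:
carry_out(commands=[0,0,-0.04,0,0,0,-0.08,0,-0.03,-0.01,-0.125,2,-0.2155,-0.0623,-0.12,7.2,-0.2155,-0.0623,-0.12,7.2,-0.2155,-0.0623,-0.12,7.2,-0.2155,-0.0623,-0.12,7.2,-0.2155,-0.0623,-0.12,7.2,-0.2155,-0.0623,-0.12,7.2,-0.2155,-0.0623,-0.12,7.2])

```text
clock: 21.4
position: [581.1, -93.7, 145.3]
eef_rot: [0.333, 0.943, 0.002, 0.009]
ft_force: [-0.8, 0.2, -4.4]
grip_width: 8.9
```

Run:
```python
from h import *
plan([*seat('v'),120],141.2)
```

```text
t=21.40 pos [581.1 -93.7 145.3] psi 141.1 q6 -67 -> shift [0.0021, 0.0006, 0.0253] spin -0.11 rows>=0.6 q6 after(mod) -60
```

Request:
carry_out(commands=[0.002,0.0006,0.025,-0.1,0.002,0.0006,0.025,-0.1,0.002,0.0006,0.025,-0.1,0.002,0.0006,0.025,-0.1,0.002,0.0006,0.025,-0.1,0.002,0.0006,0.025,-0.1,0.002,0.0006,0.025,-0.1])

```text
clock: 21.98
position: [580.7, -91.9, 121.1]
eef_rot: [0.332, 0.943, 0.002, 0.009]
ft_force: [0.1, -0.2, -4.2]
grip_width: 9.1
```

Run:
```python
from h import *
held2('w13','v',22.4)
```

```text
moved [-0.06 -0.05 -0.17]
t=22.03 pos [580.64 -91.96 120.96] psi 141.21 q [-0.28  0.45  1.67  0.    1.   -1.17] F [-0.   0.8 -3.3] w 8.8
grid top [(8.96, 0.5, 0.0), (8.93, 0.25, -0.25), (8.83, 0.5, -0.25), (8.81, 0.25, 0.0)]
offset tool [0.5 0.  0. ] z0 98.7 yaw err 0.02 TCP target [580.61 -92.33]
```

View pics/w13g.png

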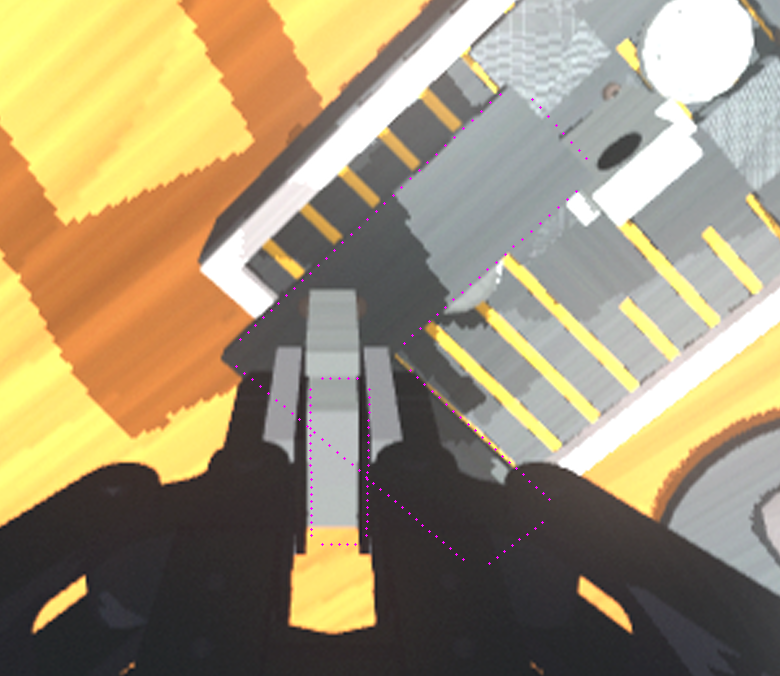

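Run:
```python
from h import *
for n in ['w3','w4','w5','w6','w7','w8','w9','w10','w11','w12','w13']:
    im,C=load(n); M=C['M']; t=M.T@(C['xyz']-C['p']); Rm=M.T@C['R']
    print(n,t.round(2),R.from_matrix(Rm).as_rotvec(degrees=True).round(2),'toolz',M[:,2].round(4), 'camera-look',C['R'][:,2].round(4))
```

```text
w3 [  78.68   -0.62 -142.83] [117.73 117.71  18.29] toolz [ 8.e-04  2.e-04 -1.e+00] camera-look [-3.048e-01 -8.000e-04  9.524e-01]
w4 [  76.82    0.62 -142.87] [117.79 117.75  18.33] toolz [ 1.e-03  2.e-04 -1.e+00] camera-look [0.3025 0.0018 0.9532]
w5 [  76.65    0.18 -142.86] [117.79 117.76  18.31] toolz [ 4.4e-03 -9.0e-04 -1.0e+00] camera-look [0.272  0.1262 0.954 ]
w6 [  76.77    0.55 -142.89] [117.78 117.76  18.32] toolz [ 0.0102 -0.0026 -0.9999] camera-look [0.2919 0.0349 0.9558]
w7 [  76.78    0.53 -142.89] [117.79 117.76  18.32] toolz [ 0.0121 -0.0027 -0.9999] camera-look [0.2903 0.0323 0.9564]
w8 [  76.78    0.53 -142.91] [117.79 117.76  18.32] toolz [ 0.0135 -0.0028 -0.9999] camera-look [0.2889 0.0324 0.9568]
w9 [ 7.6660e+01 -1.3000e-01 -1.4289e+02] [117.78 117.76  18.29] toolz [ 8.1e-03 -6.0e-04 -1.0e+00] camera-look [0.2202 0.2003 0.9547]
w10 [  77.22   -0.97 -142.88] [117.76 117.75  18.26] toolz [ 0.0135 -0.0027 -0.9999] camera-look [-0.0459  0.304   0.9516]
w11 [  77.21   -0.98 -142.88] [117.76 117.75  18.26] toolz [ 0.0152 -0.0028 -0.9999] camera-look [-0.0476  0.3041  0.9515]
w12 [  78.21   -1.01 -142.89] [117.73 117.72  18.27] toolz [ 0.0119 -0.0027 -0.9999] camera-look [-0.2723  0.1581  0.9491]
w13 [  78.06   -1.06 -142.89] [117.73 117.73  18.26] toolz [ 0.019  -0.0031 -0.9998] camera-look [-0.2552  0.1926  0.9475]
```

```bash
cat >> h.py <<'E'
BIAS=np.array([0.93,0.62])  # TCP world = camera world + BIAS
def status():
    s,p,M=st(); print('t=%.2f'%s['clock'],'pos',p.round(2),'psi %.2f'%psi(M),'q',np.round(s['qpos'],2),'F',np.round(s['ft_force'],1),'w %.1f'%s['grip_width'],'tilt',M[:2,2].round(4))
E
python3 - <<'E'
from h import *
status()
plan([581.0,-91.5,82],141.2)
E
```

```text
t=22.03 pos [580.64 -91.96 120.96] psi 141.21 q [-0.28  0.45  1.67  0.    1.   -1.17] F [-0.   0.8 -3.3] w 8.8 tilt [ 0.0187 -0.0031]
t=22.03 pos [580.6 -92.  121. ] psi 141.2 q6 -67 -> shift [0.0006, 0.0002, 0.039] spin 0.01 rows>=0.9 q6 after(mod) -60
```

Request:
carry_out(commands=[0.0006,0.0002,0.02,0,0.0006,0.0002,0.039,0,0.0006,0.0002,0.039,0,0.0006,0.0002,0.039,0,0.0006,0.0002,0.039,0,0.0006,0.0002,0.039,0])

```text
clock: 22.53
position: [582.0, -91.8, 83.2]
eef_rot: [0.332, 0.943, 0.002, 0.01]
ft_force: [-0.1, 1.0, -3.3]
grip_width: 8.5
```

Run:
```python
from h import *
status()
plan([581.0,-91.5,67],141.2)
```

```text
t=22.53 pos [582.01 -91.83  83.19] psi 141.20 q [-0.28  0.5   1.7   0.    0.92 -1.17] F [-0.1  1.  -3.3] w 8.5 tilt [ 0.0207 -0.0036]
t=22.53 pos [582.  -91.8  83.2] psi 141.2 q6 -67 -> shift [0.0013, -0.0005, 0.0162] spin 0.00 rows>=0.4 q6 after(mod) -60
```

Request:
carry_out(commands=[0.0013,-0.0005,0.001,0,0.0013,-0.0005,0.004,0,0.0013,-0.0005,0.006,0,0.0013,-0.0005,0.008,0,0.0013,-0.0005,0.01,0,0.0013,-0.0005,0.012,0,0.0013,-0.0005,0.014,0,0.0013,-0.0005,0.016,0,0.0013,-0.0005,0.0165,0])

```text
clock: 23.28
position: [581.1, -91.4, 67.5]
eef_rot: [0.332, 0.943, 0.002, 0.01]
ft_force: [-3.7, 2.1, 11.9]
grip_width: 8.8
```

Run:
```python
from h import *
status()
```

```text
t=23.28 pos [581.12 -91.41  67.45] psi 141.21 q [-0.27  0.52  1.71  0.    0.88 -1.17] F [-3.7  2.1 11.9] w 8.8 tilt [ 0.0208 -0.0036]
```

Seated depth reached with a light load; release and rise.

Request:
carry_out(commands=[0,0,0.0,0,0,0,0.0,0,0,0,0.0,0,0,0,0.0,0,0,0,0.0,0], grip=165)

```text
clock: 23.7
position: [581.3, -91.5, 67.5]
eef_rot: [0.332, 0.943, 0.002, 0.011]
ft_force: [0.0, 0.6, -0.4]
grip_width: 30.3
```

Run:
```python
from h import *
status(); plan([451.9,-249,180],72.1-0)
```

```text
t=23.70 pos [581.29 -91.51  67.48] psi 141.20 q [-0.27  0.52  1.71  0.    0.88 -1.17] F [ 0.   0.6 -0.4] w 30.3 tilt [ 0.0211 -0.0037]
t=23.70 pos [581.3 -91.5  67.5] psi 141.2 q6 -67 -> shift [0.0001, -0.2026, -0.1146] spin 69.10 rows>=9.7 q6 after(mod) -11
```

Request:
carry_out(commands=[0,0,-0.035,0,0,0,-0.075,0,0,0,-0.1,0,0,0,-0.1,0,0,0,-0.1,0,0,0,-0.1,0])

```text
clock: 24.2
position: [578.6, -90.9, 166.9]
eef_rot: [0.332, 0.943, 0.002, 0.01]
ft_force: [-0.7, 0.7, -1.1]
grip_width: 30.0
```

Run:
```python
from h import *
grabw('w14'); im,C=load('w14')
P=[]
for b in 'dwv':
    s=seat(b); refine(im,C,BR(b,45),[*s,FX[2]],win=3,mask_rows=340)
    for q,t in BR(b,45): P.append((place(q,*s,FX[2]),t))
draw(im,C,P,[0,0,0],'w14f.png',(110,0,550,330),1.8)
plan([451.9,-249,145],72.1)
```

```text
moved [-0.5   0.12 -0.71]
t=24.25 pos [578.11 -90.82 166.2 ] psi 141.20 q [-0.28  0.39  1.63  0.    1.09 -1.17] F [ 0.4 -0.5 -0.3] w 30.1 tilt [ 0.0188 -0.0031]
fit [616.25  50.33] yaw 5.86 deg n 144 / 192 med|r| 0.48
fit [594.07 -12.39] yaw 7.30 deg n 120 / 162 med|r| 0.53
fit [579.81 -91.93] yaw 5.67 deg n 141 / 174 med|r| 0.98
t=24.25 pos [578.1 -90.8 166.2] psi 141.2 q6 -67 -> shift [-0.0004, -0.2026, 0.0193] spin 69.10 rows>=9.7 q6 after(mod) -11
```

View pics/w14f.png

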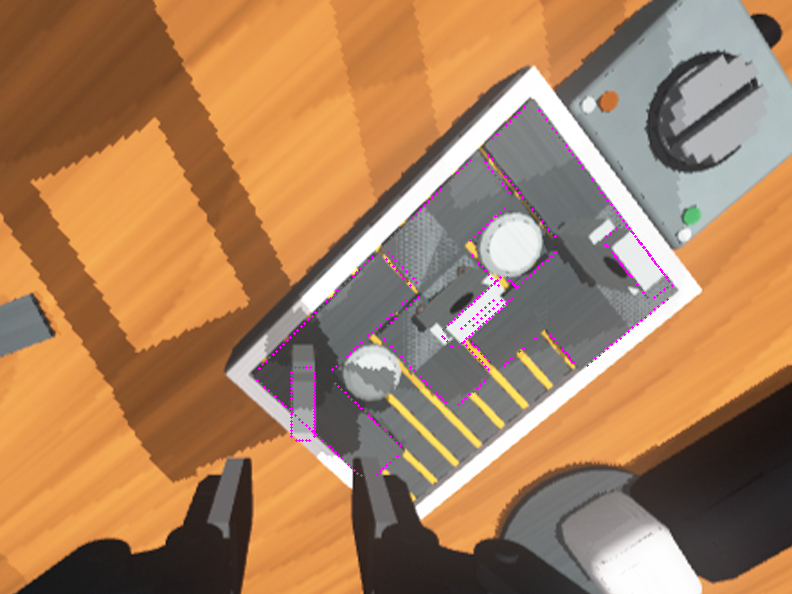

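Request:
carry_out(commands=[0,-0.203,0.019,69.1,0,-0.203,0.019,69.1,0,-0.203,0.019,69.1,0,-0.203,0.019,69.1,0,-0.203,0.019,69.1,0,-0.203,0.019,69.1,0,-0.203,0.019,69.1,0,-0.203,0.019,69.1,0,-0.203,0.019,69.1,0,-0.203,0.019,69.1], grip=120)

```text
clock: 25.08
position: [450.1, -248.5, 143.5]
eef_rot: [0.81, 0.586, 0.006, 0.005]
ft_force: [0.2, -0.3, 0.0]
grip_width: 45.2
```

Run:
```python
from h import *
grabw('w15'); im,C=load('w15')
p=refine(im,C,BR('y'),[451,-249.6,np.radians(-17.9)],win=8,mask_rows=330)
draw(im,C,BR('y'),p,'w15f.png',None,1.4)
plan([p[0]+.93,p[1]+.62,21],np.degrees(p[2])+90)
```

```text
moved [0.01 0.09 0.01]
t=25.13 pos [ 450.08 -248.43  143.52] psi 71.56 q [-0.65  0.33  1.81  0.01  0.99 -0.33] F [ 0.9 -0.4  0.3] w 45.4 tilt [ 0.0159 -0.0009]
fit [ 449.24 -251.15] yaw -18.73 deg n 94 / 168 med|r| 0.21
t=25.13 pos [ 450.1 -248.4  143.5] psi 71.6 q6 -19 -> shift [-0.0025, -0.0011, 0.1225] spin 0.30 rows>=2.9 q6 after(mod) -10
```

View pics/w15f.png

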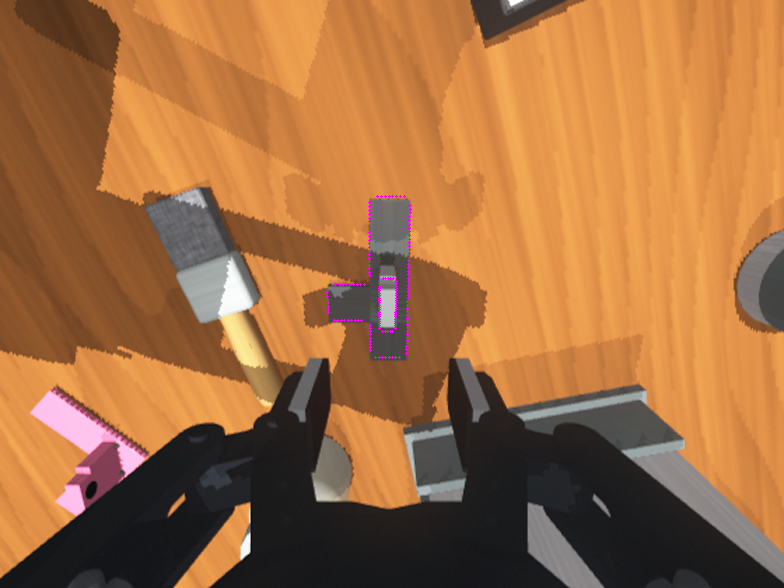

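Request:
carry_out(commands=[-0.0025,-0.001,0.06,0.3,-0.0025,-0.001,0.09,0.3,-0.0025,-0.001,0.115,0.3,-0.0025,-0.001,0.1225,0.3,-0.0025,-0.001,0.1225,0.3,-0.0025,-0.001,0.1225,0.3,-0.0025,-0.001,0.1225,0.3])

```text
clock: 25.72
position: [451.4, -251.3, 22.4]
eef_rot: [0.813, 0.583, 0.007, 0.006]
ft_force: [0.8, -0.5, 0.1]
grip_width: 45.2
```

Run:
```python
from h import *
status(); plan([450.2,-250.5,21],71.27)
```

```text
t=25.72 pos [ 451.39 -251.33   22.39] psi 71.30 q [-0.65  0.52  1.9   0.01  0.7  -0.33] F [ 0.8 -0.5  0.1] w 45.2 tilt [ 0.0178 -0.0022]
t=25.72 pos [ 451.4 -251.3   22.4] psi 71.3 q6 -19 -> shift [0.0004, -0.0014, 0.0014] spin 0.03 rows>=0.0 q6 after(mod) -10
```

Request:
carry_out(commands=[0.0004,-0.0014,0.0014,0,0.0004,-0.0014,0.0014,0,0.0004,-0.0014,0.0014,0,0.0004,-0.0014,0.0014,0,0.0004,-0.0014,0.0014,0,0.0004,-0.0014,0.0014,0,0.0004,-0.0014,0.0014,0,0.0004,-0.0014,0.0014,0], grip=255)

```text
clock: 26.38
position: [450.9, -251.0, 22.5]
eef_rot: [0.813, 0.583, 0.007, 0.007]
ft_force: [-0.9, 0.8, 9.7]
grip_width: 8.7
```

Run:
```python
from h import *
status(); plan([*(seat('y')+BIAS),165],96.2)
```

```text
t=26.38 pos [ 450.87 -250.95   22.48] psi 71.31 q [-0.65  0.52  1.9   0.01  0.7  -0.33] F [-0.9  0.8  9.7] w 8.7 tilt [ 0.0194 -0.0035]
t=26.38 pos [ 450.9 -251.    22.5] psi 71.3 q6 -19 -> shift [0.2627, 0.1354, -0.1391] spin -24.89 rows>=7.8 q6 after(mod) -10
```

Request:
carry_out(commands=[0,0,-0.04,0,0,0,-0.08,0,0.02,0.01,-0.12,0,0.263,0.135,-0.139,-24.9,0.263,0.135,-0.139,-24.9,0.263,0.135,-0.139,-24.9,0.263,0.135,-0.139,-24.9,0.263,0.135,-0.139,-24.9,0.263,0.135,-0.139,-24.9,0.263,0.135,-0.139,-24.9])

```text
clock: 27.22
position: [662.8, -41.2, 165.5]
eef_rot: [0.667, 0.745, 0.006, 0.009]
ft_force: [0.2, -0.5, -3.7]
grip_width: 9.3
```

Run:
```python
from h import *
plan([*(seat('y')+BIAS),125],96.2)
```

```text
t=27.22 pos [662.8 -41.2 165.5] psi 96.3 q6 -16 -> shift [-0.0034, -0.0035, 0.0405] spin 0.10 rows>=1.0 q6 after(mod) -10
```

Request:
carry_out(commands=[-0.0034,-0.0035,0.02,0.1,-0.0034,-0.0035,0.04,0.1,-0.0034,-0.0035,0.04,0.1,-0.0034,-0.0035,0.04,0.1,-0.0034,-0.0035,0.04,0.1,-0.0034,-0.0035,0.04,0.1,-0.0034,-0.0035,0.04,0.1])

```text
clock: 27.8
position: [661.3, -45.6, 126.9]
eef_rot: [0.668, 0.744, 0.007, 0.01]
ft_force: [-0.4, 0.7, -4.4]
grip_width: 8.7
```

Run:
```python
from h import *
held2('w16','y',22.5)
im,C=load('w16'); print('expected bias in tool',(C['M'].T@[-.93,-.62,0]).round(2))
```

```text
moved [-0.09  0.06 -0.14]
t=27.85 pos [661.18 -45.54 126.78] psi 96.16 q [-0.17  0.53  1.5   0.    1.09 -0.28] F [-0.2  0.1 -3.1] w 8.8 tilt [ 0.0236 -0.0028]
grid top [(13.61, -2.25, -1.0), (13.56, -2.25, -1.25), (13.49, -2.5, -1.0), (13.46, -2.25, -0.75)]
offset tool [-2.25 -1.    0.  ] z0 104.4 yaw err -0.03 TCP target [660.44 -43.33]
expected bias in tool [-0.52 -0.99 -0.02]
```

View pics/w16g.png

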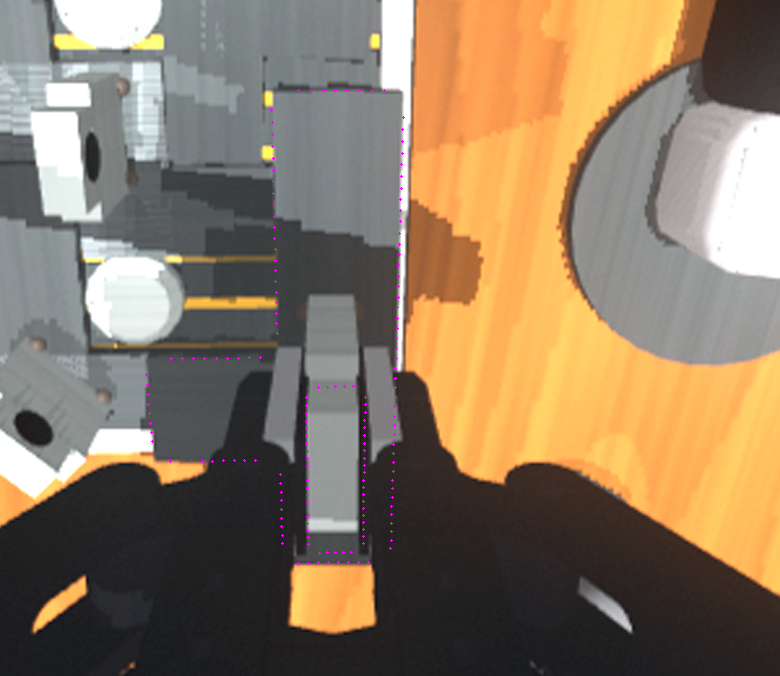

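Run:
```python
from h import *
im,C=load('w16')
mods={'dow1':[circ((-15,-45),15,53.5)],'rail':[segs([(60,-30),(60,85)],51)]}
def chk(P,T,name,win=6):
    # measure normal displacement along world/tool axes
    g=cv2.GaussianBlur(cv2.cvtColor(im,cv2.COLOR_BGR2GRAY),(0,0),0.7).astype(np.float32)
    best=[]
    M=C['M']
    for dx in np.arange(-4,4.01,.25):
        for dy in np.arange(-4,4.01,.25):
            w=M@np.array([dx,dy,0]); q=(FX[0]+w[0],FX[1]+w[1],FX[2])
            u=proj(C,place(P,*q)); t=proj(C,place(P+T*.5,*q))-u; t/=np.linalg.norm(t,axis=1)[:,None]; n=np.stack([-t[:,1],t[:,0]],1)
            s=[cv2.remap(g,*[(u+k*n)[:,i:i+1].astype(np.float32) for i in(0,1)],cv2.INTER_LINEAR)[:,0] for k in(-.8,.8)]
            best.append((np.minimum(np.abs(s[0]-s[1]),60).mean(),dx,dy))
    best.sort(reverse=True); print(name,[tuple(np.round(b,2).tolist()) for b in best[:4]])
chk(*circ((-15,-45),15,53.5),'dowel -')
chk(*circ((-15,45),15,53.5),'dowel +')
P,T=segs(rect(-60,60,-90,90),51); k=(P[:,0]>59)|(P[:,1]>89); chk(P[k],T[k],'rails +x,+y')
for b in 'vwd':
    for nm,(P,T) in zip(('base','lug'),BR(b,45)):
        s=SEAT[b]; chk(P+[s[0],s[1],0],T,b+nm)
```

```text
dowel - [(40.57, 1.0, 0.75), (40.21, 0.75, 0.75), (40.13, 1.25, 0.75), (39.79, 1.0, 1.0)]
dowel + [(45.29, -0.5, 0.5), (44.92, -0.5, 0.75), (44.74, -0.75, 0.5), (44.72, -0.25, 0.75)]
rails +x,+y [(37.96, 0.0, 0.25), (37.96, 0.0, 0.0), (37.91, 0.0, -0.25), (37.87, -0.25, 0.25)]
vbase [(21.83, -0.75, -0.75), (21.79, -0.75, -0.5), (21.78, -0.75, 0.0), (21.77, -0.75, 0.25)]
vlug [(46.81, 0.75, -1.0), (46.79, 0.5, -0.5), (46.72, 0.5, -0.75), (46.56, 0.25, -0.5)]
wbase [(24.96, -1.5, 0.0), (24.85, -1.75, 0.0), (24.79, -1.5, -0.25), (24.61, -1.75, -0.25)]
wlug [(42.19, -0.5, 0.0), (42.06, -0.25, 0.0), (41.98, -0.5, -0.25), (41.85, -0.25, -0.25)]
dbase [(30.91, 0.5, 0.75), (30.79, 0.75, 0.75), (30.79, 0.5, 1.0), (30.75, 0.75, 1.0)]
dlug [(44.87, -2.75, 0.5), (44.83, -2.75, 0.25), (44.71, -2.75, 0.0), (44.71, -2.75, 1.75)]
```

Run:
```python
from h import *
plan([659.9,-44.0,80.5],96.19)
```

```text
t=27.85 pos [661.2 -45.5 126.8] psi 96.2 q6 -16 -> shift [0.0019, -0.0022, 0.0462] spin -0.03 rows>=1.1 q6 after(mod) -10
```

Request:
carry_out(commands=[0.0019,-0.0022,0.02,0,0.0019,-0.0022,0.046,0,0.0019,-0.0022,0.046,0,0.0019,-0.0022,0.046,0,0.0019,-0.0022,0.046,0,0.0019,-0.0022,0.046,0,0.0019,-0.0022,0.046,0])

```text
clock: 28.43
position: [661.1, -44.3, 82.4]
eef_rot: [0.668, 0.744, 0.008, 0.011]
ft_force: [-0.1, 0.3, -3.8]
grip_width: 9.2
```

Run:
```python
from h import *
held2('w17','y',22.5,win=3.5)
```

```text
moved [-0.23  0.07 -0.22]
t=28.48 pos [660.91 -44.21  82.17] psi 96.16 q [-0.17  0.58  1.53  0.    1.   -0.28] F [-0.2 -0.5 -2.6] w 9.1 tilt [ 0.026  -0.0032]
grid top [(12.33, -2.5, -0.75), (12.21, -2.5, -1.0), (12.16, -2.25, -0.75), (12.12, -2.25, -1.0)]
offset tool [-2.5  -0.75  0.  ] z0 59.9 yaw err -0.03 TCP target [660.16 -43.11]
```

View pics/w17g.png

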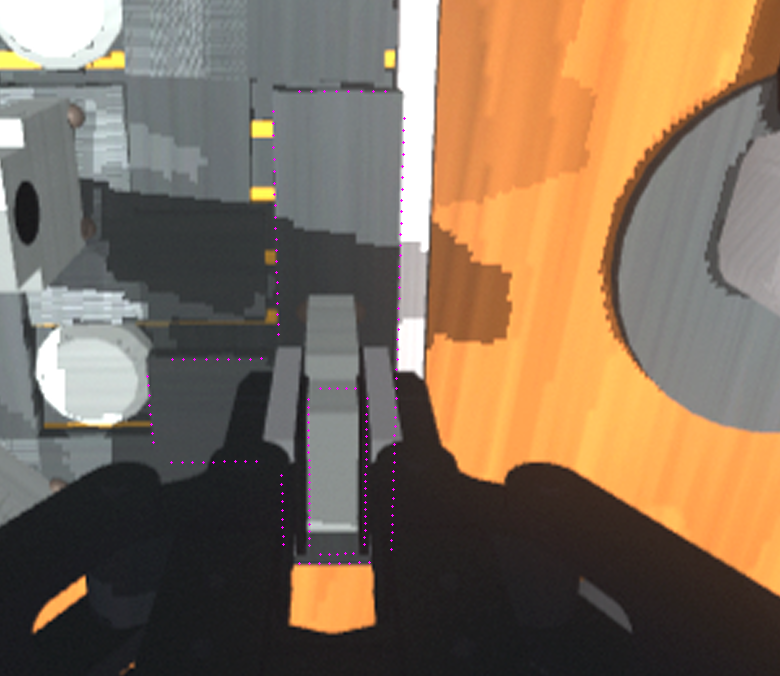

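Run:
```python
from h import *
plan([660.3,-43.5,67],96.19)
```

```text
t=28.48 pos [660.9 -44.2  82.2] psi 96.2 q6 -16 -> shift [0.0009, -0.0009, 0.0151] spin -0.03 rows>=0.4 q6 after(mod) -10
```

Request:
carry_out(commands=[0.0009,-0.0009,0.001,0,0.0009,-0.0009,0.004,0,0.0009,-0.0009,0.006,0,0.0009,-0.0009,0.008,0,0.0009,-0.0009,0.01,0,0.0009,-0.0009,0.012,0,0.0009,-0.0009,0.014,0,0.0009,-0.0009,0.015,0,0.0009,-0.0009,0.0155,0])

```text
clock: 29.23
position: [660.7, -43.8, 67.7]
eef_rot: [0.668, 0.744, 0.008, 0.011]
ft_force: [-2.2, -1.1, 10.7]
grip_width: 9.0
```

Run:
```python
from h import *
status()
```

```text
t=29.23 pos [660.72 -43.82  67.74] psi 96.16 q [-0.17  0.6   1.54  0.    0.97 -0.28] F [-2.2 -1.1 10.7] w 9.0 tilt [ 0.0267 -0.0037]
```

Seated height reached (67.7 ≈ 45 + 22.5). Release, rise and look.

Request:
carry_out(commands=[0,0,0,0,0,0,0,0,0,0,0,0,0,0,0,0,0,0,0,0], grip=165)

```text
clock: 29.65
position: [660.7, -43.7, 67.6]
eef_rot: [0.668, 0.744, 0.008, 0.011]
ft_force: [-0.7, 0.2, 0.8]
grip_width: 30.0
```

Request:
carry_out(commands=[0,0,-0.035,0,0,0,-0.075,0,0,0,-0.115,0,0,0,-0.14,0,0,0,-0.14,0,0,0,-0.14,0,0,0,-0.14,0])

```text
clock: 30.23
position: [656.3, -43.1, 206.9]
eef_rot: [0.668, 0.744, 0.007, 0.011]
ft_force: [-0.3, 0.2, -1.2]
grip_width: 30.3
```

Run:
```python
from h import *
status(); plan([660,-90,215],96.19)
```

```text
t=30.23 pos [656.33 -43.05 206.86] psi 96.17 q [-0.17  0.45  1.43  0.    1.24 -0.28] F [-0.3  0.2 -1.2] w 30.3 tilt [ 0.0255 -0.0033]
t=30.23 pos [656.3 -43.1 206.9] psi 96.2 q6 -16 -> shift [-0.0471, -0.0012, -0.0079] spin -0.02 rows>=1.1 q6 after(mod) -14
```

Request:
carry_out(commands=[-0.035,-0.046,-0.025,0,-0.035,-0.046,-0.025,0,-0.035,-0.046,-0.025,0,-0.035,-0.046,-0.025,0,-0.035,-0.046,-0.025,0,-0.035,-0.046,-0.025,0,-0.035,-0.046,-0.025,0])

```text
clock: 30.82
position: [613.9, -82.0, 229.8]
eef_rot: [0.668, 0.744, 0.007, 0.01]
ft_force: [-0.3, -0.5, 0.1]
grip_width: 30.1
```

Run:
```python
from h import *
grabw('w18'); im,C=load('w18')
p=refine(im,C,FIX[1:2],FX,win=4,mask_rows=330)
P=[]
for b in 'dwvy':
    s=seat(b)
    for q,t in BR(b,45): P.append((place(q,*s,FX[2]),t))
draw(im,C,P,[0,0,0],'w18f.png',(120,20,440,350),2.4)
def chk(P,T):
    g=cv2.GaussianBlur(cv2.cvtColor(im,cv2.COLOR_BGR2GRAY),(0,0),0.7).astype(np.float32); best=[]; M=C['M']
    for dx in np.arange(-4,4.01,.25):
        for dy in np.arange(-4,4.01,.25):
            q=(FX[0]+dx,FX[1]+dy,FX[2])
            u=proj(C,place(P,*q)); t=proj(C,place(P+T*.5,*q))-u; t/=np.linalg.norm(t,axis=1)[:,None]; n=np.stack([-t[:,1],t[:,0]],1)
            s=[cv2.remap(g,*[(u+k*n)[:,i:i+1].astype(np.float32) for i in(0,1)],cv2.INTER_LINEAR)[:,0] for k in(-.8,.8)]
            best.append((np.minimum(np.abs(s[0]-s[1]),60).mean(),dx,dy))
    best.sort(reverse=True); return [tuple(np.round(b,2).tolist()) for b in best[:2]]
for b in 'vywd':
    for nm,(P,T) in zip(('base','lug'),BR(b,45)):
        s=SEAT[b]; print(b,nm,chk(P+[s[0],s[1],0],T))
```

```text
moved [ 0.05 -0.06  0.19]
t=30.87 pos [613.91 -82.05 230.03] psi 96.21 q [-0.25  0.37  1.49  0.    1.25 -0.36] F [-0.9 -0.2  0.3] w 30.1 tilt [ 0.0244 -0.0028]
fit [612.99 -17.85] yaw 6.26 deg n 224 / 228 med|r| 0.25
v base [(31.2, -0.75, -0.25), (31.15, -1.0, -0.25)]
v lug [(35.96, 1.0, -0.25), (35.89, 1.25, -0.5)]
y base [(33.68, 1.0, -0.25), (33.59, 1.0, 0.0)]
y lug [(42.37, 0.0, 1.0), (42.34, 0.0, 1.25)]
w base [(25.68, -0.25, -1.75), (25.61, -0.25, -1.5)]
w lug [(59.42, 0.25, -1.0), (59.34, 0.25, -1.25)]
d base [(31.29, 0.25, 0.0), (31.08, 0.25, 0.25)]
d lug [(44.68, -1.5, -2.5), (44.24, -1.5, -2.75)]
```

View pics/w18f.png

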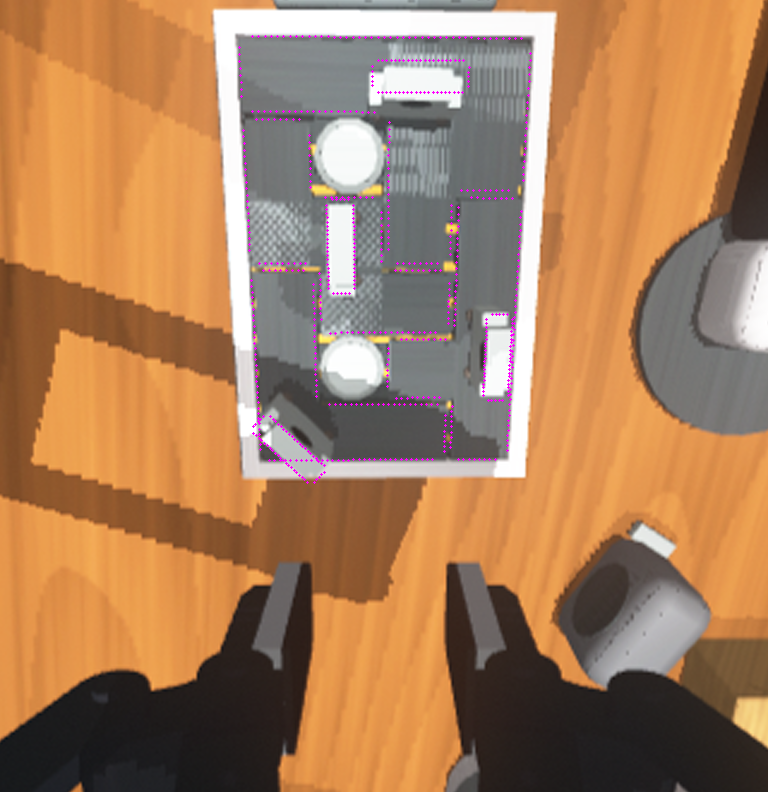

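Run:
```python
from h import *
im,C=load('w18')
P=[(place(q,*seat('d'),FX[2]),t) for q,t in BR('d',45)]
P.append((place(segs(lugpoly('d'),53)[0],*seat('d'),FX[2]),None))
draw(im,C,P,[0,0,0],'w18d.png',(200,20,360,130),5)
```

```text
(no output)
```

View pics/w18d.png

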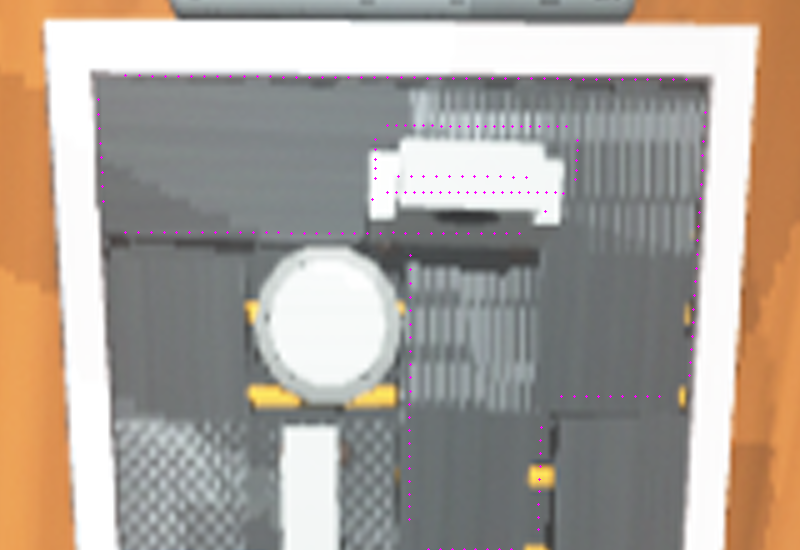

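Run:
```python
from h import *
def lug(b,z,hl): 
    a=np.radians(LUGA[b]); c,s=np.cos(a),np.sin(a); return segs([(c*x-s*y,s*x+c*y) for x,y in rect(-hl,hl,-5,5)],z,margin=1,step=1)
for n in ['w8','w11','w14','w16','w18']:
    im,C=load(n); g=cv2.GaussianBlur(cv2.cvtColor(im,cv2.COLOR_BGR2GRAY),(0,0),0.6).astype(np.float32)
    for b in 'dwvy':
        P,T=lug(b,95,13.5); P=P+[*SEAT[b],0]; best=[]
        if proj(C,place(P,*FX))[:,1].max()>330 or proj(C,place(P,*FX)).min()<5: continue
        for dx in np.arange(-5,5.01,.5):
            for dy in np.arange(-5,5.01,.5):
                q=(FX[0]+dx,FX[1]+dy,FX[2])
                u=proj(C,place(P,*q)); t=proj(C,place(P+T*.5,*q))-u; t/=np.linalg.norm(t,axis=1)[:,None]; nn=np.stack([-t[:,1],t[:,0]],1)
                s=[cv2.remap(g,*[(u+k*nn)[:,i:i+1].astype(np.float32) for i in(0,1)],cv2.INTER_LINEAR)[:,0] for k in(-.8,.8)]
                best.append((np.minimum(np.abs(s[0]-s[1]),60).mean(),dx,dy))
        best.sort(reverse=True); print(n,b,[tuple(np.round(k,1).tolist()) for k in best[:3]])
```

```text
w8 d [(37.2, 1.0, 0.5), (36.3, 1.5, 0.5), (36.1, 0.5, 0.5)]
w8 w [(14.3, -4.0, 4.0), (14.0, -3.5, 4.0), (13.8, 5.0, 5.0)]
w8 v [(5.9, -0.5, 5.0), (5.7, -0.5, 4.5), (5.6, -1.0, 5.0)]
w8 y [(14.4, -5.0, -4.0), (14.3, -0.5, -3.5), (14.2, -1.0, -3.5)]
w11 d [(54.2, 1.0, 0.5), (53.5, 0.0, 0.5), (52.0, 1.0, 1.0)]
w11 w [(49.4, 0.0, -0.5), (48.5, 0.0, 0.0), (48.4, 0.0, -1.0)]
w11 y [(32.7, -4.0, -3.0), (32.7, -4.0, -0.5), (32.6, 4.0, -5.0)]
w14 d [(33.9, -1.5, 0.5), (33.5, 1.0, 1.0), (33.5, 1.0, 0.5)]
w14 w [(49.3, 0.0, 0.0), (49.2, 0.0, -0.5), (49.0, 0.5, 0.0)]
w14 v [(33.2, 0.0, 0.5), (32.4, -0.5, 1.0), (31.9, 2.0, -1.0)]
w14 y [(22.9, 1.0, 1.5), (22.9, 1.0, 2.0), (22.8, 1.0, 2.5)]
w16 d [(54.1, -1.0, -3.0), (53.8, -1.0, -2.5), (52.7, -0.5, -2.5)]
w16 w [(50.8, 0.0, -1.5), (49.6, 0.0, -2.0), (48.2, 0.0, -1.0)]
w16 v [(56.9, 2.0, -1.5), (55.8, 2.0, -2.0), (55.5, 1.5, -1.5)]
w16 y [(12.5, 3.5, -5.0), (11.4, 0.5, -5.0), (11.3, 3.0, -5.0)]
w18 d [(44.1, 1.0, -2.0), (43.6, 1.5, -2.0), (43.2, 1.0, -2.5)]
w18 w [(52.9, 0.0, 1.0), (52.8, 0.0, 1.5), (52.7, -0.5, 1.0)]
w18 v [(38.8, 2.0, -1.0), (38.7, 2.0, -1.5), (38.6, 2.5, -1.5)]
w18 y [(47.4, 0.5, -2.5), (46.3, 0.5, -2.0), (44.7, 0.0, -2.5)]
```

Run:
```python
from h import *
plan([413,165,280],96.19)
```

```text
t=30.87 pos [613.9 -82.1 230. ] psi 96.2 q6 -20 -> shift [0.2671, -0.1717, -0.0556] spin 0.02 rows>=7.7 q6 after(mod) 16
```

Request:
carry_out(commands=[0.267,-0.172,-0.056,0,0.267,-0.172,-0.056,0,0.267,-0.172,-0.056,0,0.267,-0.172,-0.056,0,0.267,-0.172,-0.056,0,0.267,-0.172,-0.056,0,0.267,-0.172,-0.056,0,0.267,-0.172,-0.056,0,0.267,-0.172,-0.056,0,0.267,-0.172,-0.056,0], grip=60)

```text
clock: 31.7
position: [412.1, 166.3, 280.8]
eef_rot: [0.666, 0.746, 0.007, 0.01]
ft_force: [-0.0, 0.4, 0.1]
grip_width: 65.1
```

Run:
```python
from h import *
grabw('w19'); im,C=load('w19')
print(proj(C,[[413,228,0],[413,228,100],[413,228,195]]))
```

```text
moved [ 0.84 -0.89 -0.21]
t=31.75 pos [412.91 165.39 280.56] psi 96.35 q [ 0.23  0.07  1.77 -0.01  1.28  0.12] F [ 0.2 -0.5  0.3] w 65.4 tilt [ 0.0254 -0.0031]
[[278.56736202 129.67947266]
 [281.30843104 133.53800773]
 [286.0829947  140.2590429 ]]
```

View pics/w19.png

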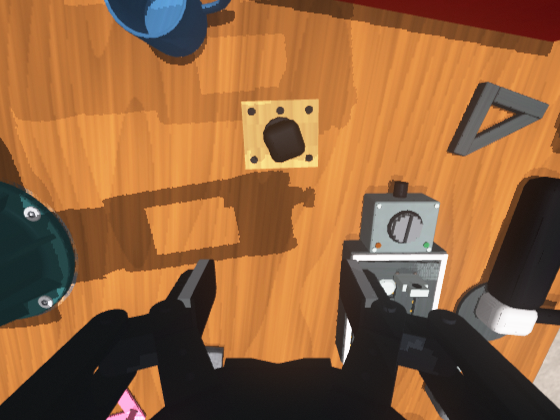

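Run:
```python
from h import *
grabw('w20'); im,C=load('w20')
b=refine(im,C,[segs(rect(-40,40,-35,35),100)],[414,229,np.radians(6)],win=8)
best=None
for a0 in (0,20,40,60,80):
    p=refine(im,C,[segs(rect(-14,14,-14,14),195,step=1,margin=5)],[b[0],b[1],np.radians(a0)],win=8,verbose=True)
draw(im,C,[segs(rect(-40,40,-35,35),100)],b,'w20a.png',(220,80,350,190),6)
m=cv2.cvtColor(im,cv2.COLOR_BGR2GRAY)[80:190,220:350]
cv2.imwrite('pics/w20h.png',cv2.resize(cv2.convertScaleAbs(im[80:190,220:350],alpha=2.5),None,fx=6,fy=6,interpolation=cv2.INTER_CUBIC))
```

```text
moved [ 0.45 -0.58 -0.14]
t=31.80 pos [413.35 164.81 280.42] psi 96.26 q [ 0.23  0.07  1.77 -0.01  1.28  0.12] F [-0.1  0.4 -0.5] w 65.2 tilt [ 0.0251 -0.0033]
fit [412.39 226.48] yaw 8.38 deg n 106 / 108 med|r| 0.24
fit [411.17 227.88] yaw 26.36 deg n 74 / 76 med|r| 0.75
fit [411.07 228.04] yaw 26.96 deg n 76 / 76 med|r| 0.80
fit [411.06 228.07] yaw 27.76 deg n 76 / 76 med|r| 0.80
fit [411.09 227.9 ] yaw 30.99 deg n 75 / 76 med|r| 0.73
fit [411.2  227.82] yaw 112.18 deg n 76 / 76 med|r| 0.86
```

View pics/w20a.png

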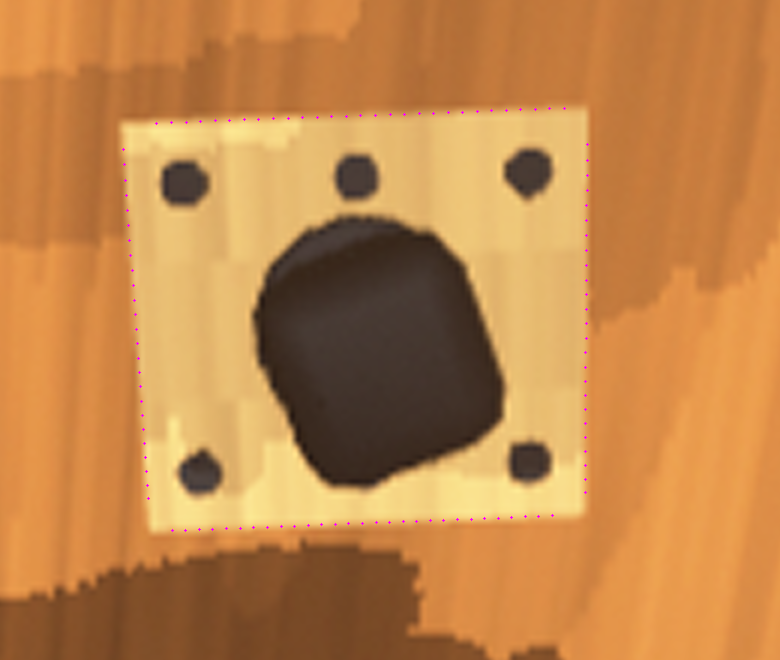

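View pics/w20h.png

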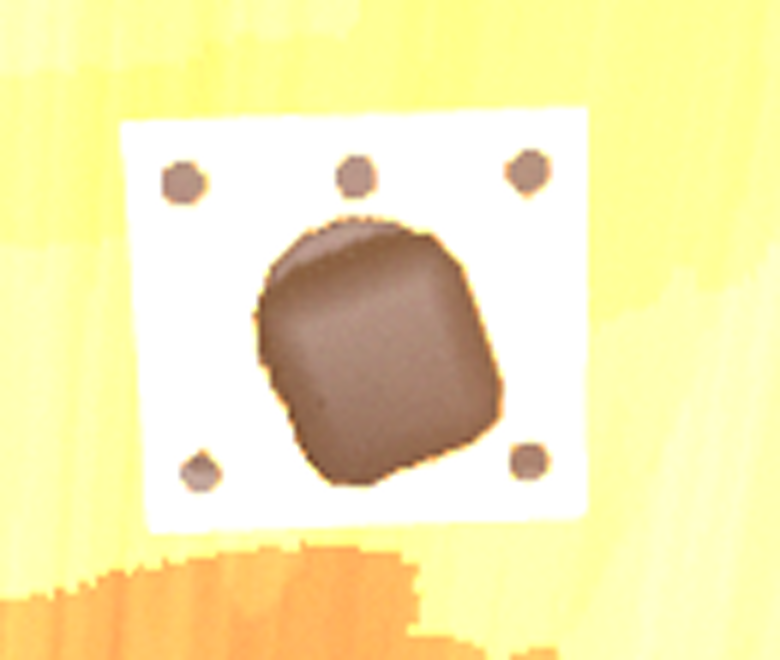

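Run:
```python
from h import *
plan([412.8,227.8,235],117.0)
```

```text
t=31.80 pos [413.4 164.8 280.4] psi 96.3 q6 7 -> shift [0.063, 0.0052, 0.0452] spin -20.74 rows>=2.9 q6 after(mod) 2
```

Request:
carry_out(commands=[0.063,0.005,0.02,-20.7,0.063,0.005,0.04,-20.7,0.063,0.005,0.045,-20.7,0.063,0.005,0.045,-20.7,0.063,0.005,0.045,-20.7,0.063,0.005,0.045,-20.7,0.063,0.005,0.045,-20.7,0.063,0.005,0.045,-20.7])

```text
clock: 32.47
position: [413.4, 227.4, 235.9]
eef_rot: [0.524, 0.852, 0.006, 0.012]
ft_force: [0.3, 0.3, 0.4]
grip_width: 65.2
```

Run:
```python
from h import *
grabw('w21'); im,C=load('w21')
p=refine(im,C,[segs(rect(-14,14,-14,14),195,step=1,margin=5)],[411.6,227.5,np.radians(27)],win=6,mask_rows=400)
draw(im,C,[segs(rect(-14,14,-14,14),195,step=1,margin=0)],p,'w21a.png',(150,120,410,320),3)
plan([p[0]+.93,p[1]+.62,148],np.degrees(p[2])+90)
```

```text
moved [-0.2   0.08 -0.09]
t=32.52 pos [413.21 227.45 235.84] psi 116.83 q [ 0.37  0.16  1.79 -0.01  1.18 -0.1 ] F [ 0.3  0.1 -0.3] w 65.7 tilt [ 0.0264 -0.0028]
fit [411.62 227.9 ] yaw 31.81 deg n 57 / 76 med|r| 0.97
t=32.52 pos [413.2 227.4 235.8] psi 116.8 q6 -6 -> shift [0.0025, -0.0021, 0.0878] spin -4.98 rows>=2.1 q6 after(mod) -3
```

View pics/w21a.png

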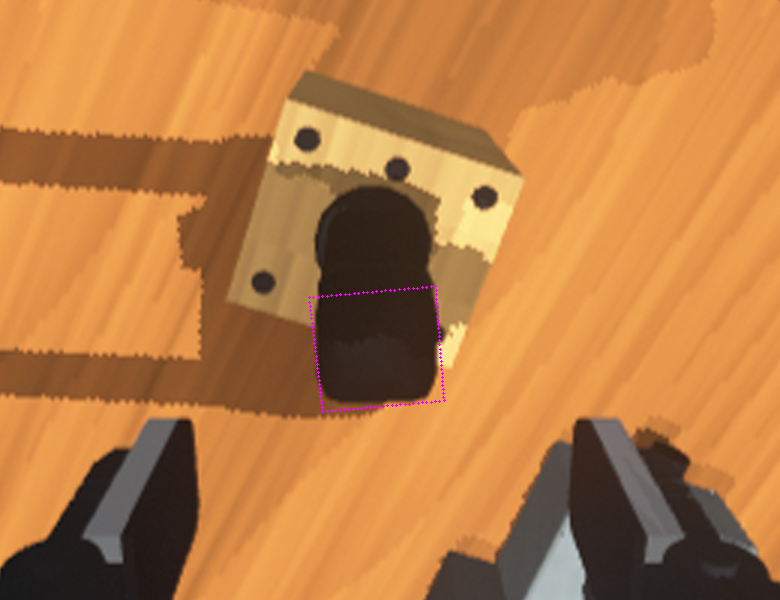

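Request:
carry_out(commands=[0.0015,-0.0012,0.03,0,0.0015,-0.0012,0.06,0,0.0015,-0.0012,0.088,0,0.0015,-0.0012,0.088,0,0.0015,-0.0012,0.088,0,0.0015,-0.0012,0.088,0,0.0015,-0.0012,0.088,0])

```text
clock: 33.1
position: [415.3, 228.5, 149.7]
eef_rot: [0.524, 0.852, 0.007, 0.013]
ft_force: [-0.4, 0.2, 0.4]
grip_width: 65.5
```

Request:
carry_out(commands=[0,0,0,0,0,0,0,0,0,0,0,0,0,0,0,0,0,0,0,0,0,0,0,0,0,0,0,0], grip=255, force=60)

```text
clock: 33.68
position: [414.7, 228.3, 150.4]
eef_rot: [0.524, 0.852, 0.007, 0.013]
ft_force: [-3.2, -2.2, 8.3]
grip_width: 27.5
```

Run:
```python
from h import *
status()
```

```text
t=33.68 pos [414.72 228.28 150.38] psi 116.83 q [ 0.37  0.27  1.89 -0.02  0.96 -0.09] F [-3.2 -2.2  8.3] w 27.5 tilt [ 0.0289 -0.0021]
```

Run:
```python
from h import *
plan([414.7,228.3,270])
```

```text
t=33.68 pos [414.7 228.3 150.4] psi 116.8 q6 -5 -> shift [-0.0018, 0.003, -0.1196] spin 0.00 rows>=2.9 q6 after(mod) 2
```

Request:
carry_out(commands=[-0.0003,0.0005,-0.02,0,-0.0007,0.0012,-0.045,0,-0.001,0.0018,-0.07,0,-0.0015,0.0025,-0.1,0,-0.0018,0.003,-0.12,0,-0.0018,0.003,-0.12,0,-0.0018,0.003,-0.12,0,-0.0018,0.003,-0.12,0,-0.0018,0.003,-0.12,0])

```text
clock: 34.43
position: [413.6, 227.8, 268.8]
eef_rot: [0.524, 0.852, 0.005, 0.012]
ft_force: [0.2, -0.2, -1.2]
grip_width: 27.6
```

Run:
```python
from h import *
grabw('w22'); im,C=load('w22')
tip=C['p']+C['M'][:,2]*142.4; print('tip est',tip, proj(C,[tip, C['p']+C['M'][:,2]*64]))
cv2.imwrite('pics/w22c.png',cv2.resize(im[120:320,150:410],None,fx=3,fy=3,interpolation=cv2.INTER_CUBIC))
print([ (np.round(l['uv'],1),round(l['conf'],2)) for l in models.landmark_of('wrist','driver_tip')[:3]])
s=eyes.grab_frame('scene'); u=proj(cam('scene'),[tip])[0].astype(int); print(u)
x,y=u; cv2.imwrite('pics/s22.png',cv2.resize(s[y-70:y+30,x-60:x+60,::-1],None,fx=5,fy=5,interpolation=cv2.INTER_CUBIC))
```

```text
moved [ 0.06  0.03 -0.01]
t=34.48 pos [413.62 227.83 268.8 ] psi 116.83 q [ 0.37  0.12  1.74 -0.01  1.26 -0.1 ] F [-0.3  0.5 -2.2] w 27.5 tilt [ 0.0258 -0.0033]
tip est [417.26171595 227.33175757 126.45914681] [[278.30060265 199.56659024]
 [278.67138129 226.93781684]]
[(array([273. , 197.2]), 0.97)]
[381 205]
```

View pics/w22c.png

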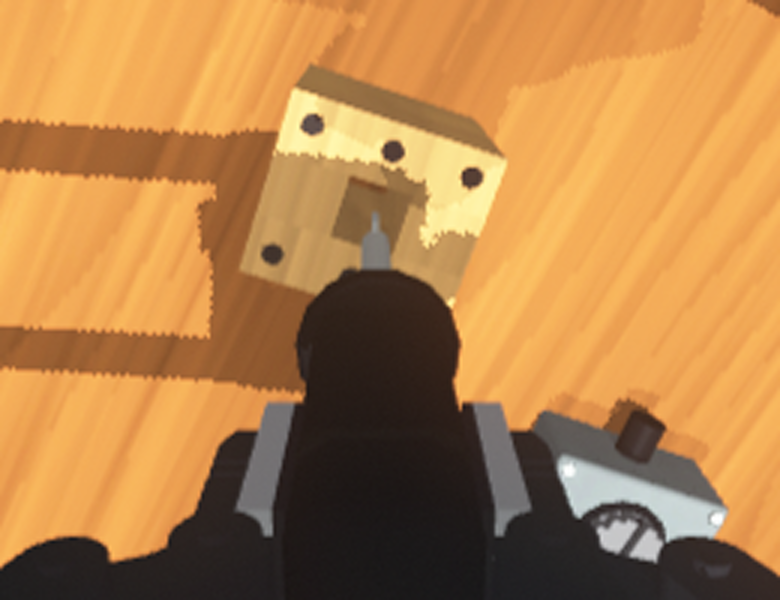

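View pics/s22.png

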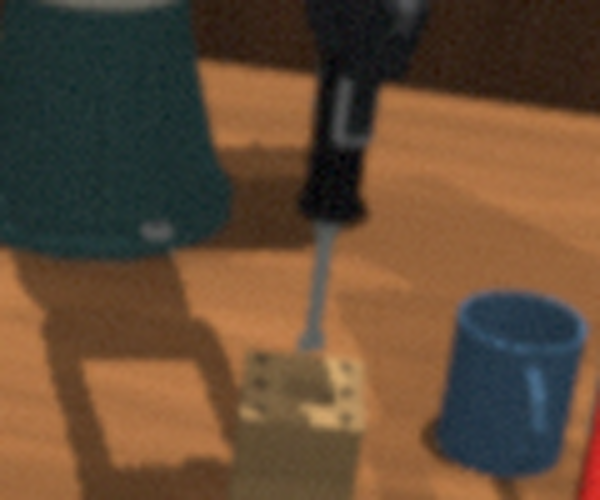

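Run:
```python
from h import *
im,C=load('w22')
cv2.imwrite('pics/w22d.png',cv2.resize(cv2.convertScaleAbs(im[180:216,255:295],alpha=1.6),None,fx=16,fy=16,interpolation=cv2.INTER_NEAREST))
for uv in [(273,197.2),(275,197.2),(274.7,199)]:
    w=onz(C,uv,126.5); print(uv,w.round(2),(C['M'].T@(w-C['p'])).round(2))
# project model blade corners assuming on-axis with offset
M=C['M']
for oy in (0,-1,-2):
    o=C['p']+M[:,2]*142.4+M[:,1]*oy-np.array([.93,.62,0]); print(oy,proj(C,[o+M[:,0]*8,o,o-M[:,0]*8]).round(1).tolist())
```

```text
(273, 197.2) [411.37 227.17 126.5 ] [  2.51  -5.33 142.21]
(275, 197.2) [413.17 228.07 126.5 ] [  2.5   -3.32 142.25]
(274.7, 199) [413.74 226.25 126.5 ] [  0.63  -3.62 142.27]
0 [[277.2, 192.0], [277.2, 199.7], [277.2, 207.3]]
-1 [[276.2, 192.0], [276.2, 199.7], [276.2, 207.3]]
-2 [[275.2, 192.0], [275.2, 199.7], [275.2, 207.3]]
```

View pics/w22d.png

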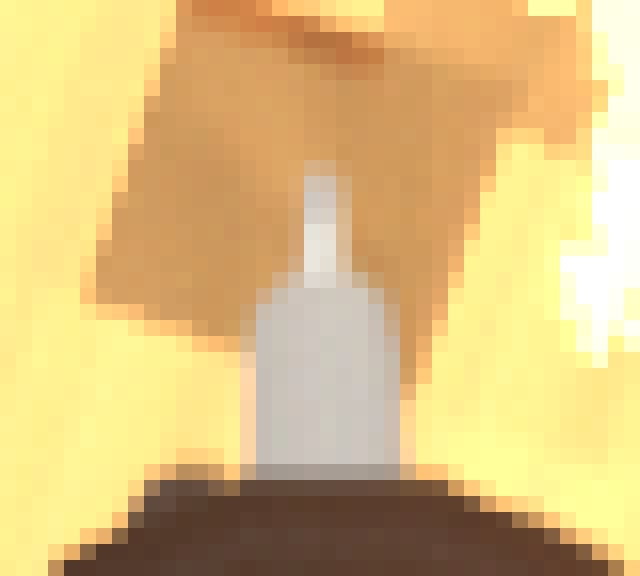

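Run:
```python
from h import *
c,s=np.cos(FX[2]),np.sin(FX[2]); sl=FX[:2]+[-s*140,c*140]; print('slot cam',sl)
for n in ['w3','w4','w20']:
    im,C=load(n)
    u=proj(C,[[*sl,60]])[0]; print(n,u.round(1))
    x,y=u.astype(int); o=cv2.resize(im[y-25:y+25,x-30:x+30],None,fx=8,fy=8,interpolation=cv2.INTER_CUBIC)
    P,T=circ((0,0),19,60)
    for v in proj(C,place(P,*sl,0)): cv2.circle(o,tuple(((v-[x-30,y-25]+.5)*8-.5).astype(int).tolist()),2,(255,0,255),-1)
    cv2.imwrite(f'pics/sl_{n}.png',o)
    # circle refine (x,y only)
    refine(im,C,[(P,T)],[*sl,0],win=4)
a=np.hstack([cv2.imread(f'pics/sl_{n}.png')[:400,:480] for n in ['w3','w4']]); cv2.imwrite('pics/sl.png',cv2.resize(a,(800,333)))
```

```text
slot cam [597.78438212 121.62377176]
w3 [416.9 128.5]
fit [597.74 121.81] yaw 0.00 deg n 33 / 40 med|r| 0.82
w4 [144.8 149.6]
fit [598.79 121.42] yaw -0.01 deg n 33 / 40 med|r| 1.04
w20 [407.2 228.2]
fit [598.01 122.1 ] yaw 0.02 deg n 28 / 40 med|r| 0.71
```

View pics/sl.png

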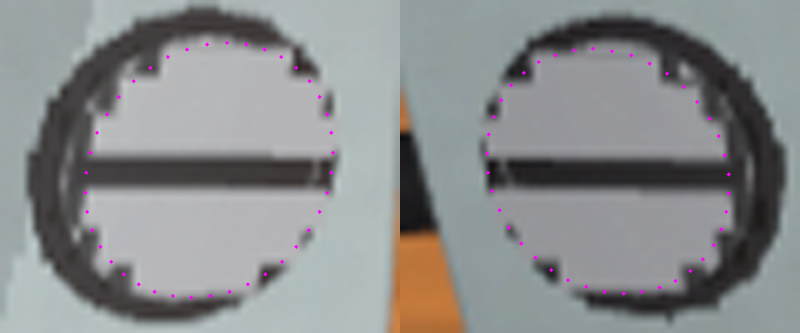

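```bash
cat >> h.py <<'E'
SLOT=np.array([598.8,122.35])
def driver_plan(tipz,ang,off=(1.3,-1.9,142.4),xy=None):
    s,p,M=st(); sp=-((ang-psi(M)+180)%360-180); Mn=M@R.from_euler('z',sp,degrees=True).as_matrix()
    t=np.array([*(SLOT if xy is None else xy),tipz])-Mn@np.array(off); return plan(t,ang)
E
python3 - <<'E'
from h import *
driver_plan(85,90.2)
E
```

```text
t=34.58 pos [414.  228.  269.2] psi 116.8 q6 -6 -> shift [-0.1769, 0.1142, 0.0469] spin 26.63 rows>=5.2 q6 after(mod) 11
```

Request:
carry_out(commands=[-0.06,0.04,0,8,-0.1,0.07,0,16,-0.1769,0.1142,0.02,26.6,-0.1769,0.1142,0.047,26.6,-0.1769,0.1142,0.047,26.6,-0.1769,0.1142,0.047,26.6,-0.1769,0.1142,0.047,26.6,-0.1769,0.1142,0.047,26.6,-0.1769,0.1142,0.047,26.6,-0.1769,0.1142,0.047,26.6])

```text
clock: 35.42
position: [595.9, 122.5, 227.9]
eef_rot: [0.705, 0.709, 0.008, 0.01]
ft_force: [-0.2, 0.7, -1.0]
grip_width: 27.3
```

Run:
```python
from h import *
driver_plan(85,90.2)
```

```text
t=35.42 pos [595.9 122.5 227.9] psi 90.3 q6 5 -> shift [-0.0011, 0.001, 0.0005] spin 0.11 rows>=0.0 q6 after(mod) 11
```

Request:
carry_out(commands=[-0.001,0.001,0.005,0.1,-0.001,0.001,0.005,0.1,-0.001,0.001,0.005,0.1,-0.001,0.001,0.005,0.1,-0.001,0.001,0.005,0.1])

```text
clock: 35.83
position: [596.9, 121.8, 223.2]
eef_rot: [0.706, 0.708, 0.009, 0.01]
ft_force: [-0.1, -0.1, -1.2]
grip_width: 27.3
```

Run:
```python
from h import *
grabw('w23'); im,C=load('w23'); M=C['M']
tip=C['p']+M@np.array([1.3,-1.9,142.4]); print('tip',tip.round(1))
tc=tip-[.93,.62,0]; print(proj(C,[tc+8*M[:,0],tc,tc-8*M[:,0]]).round(1).tolist(), 'slot px',proj(C,[[*(SLOT-BIAS),60]]).round(1))
cv2.imwrite('pics/w23c.png',cv2.resize(im[150:250,220:340],None,fx=6.5,fy=6,interpolation=cv2.INTER_CUBIC))
driver_plan(70,90.2)
```

```text
moved [ 0.08 -0.08 -0.03]
t=35.88 pos [597.02 121.67 223.17] psi 90.22 q [ 0.09  0.37  1.52 -0.01  1.23  0.09] F [ 0.7  1.2 -1. ] w 27.2 tilt [ 0.0269 -0.0026]
tip [598.9 122.7  80.8]
[[275.4, 190.7], [275.4, 198.5], [275.4, 206.1]] slot px [[274.9 193.7]]
t=35.88 pos [597.  121.7 223.2] psi 90.2 q6 5 -> shift [-0.0002, -0.0004, 0.0108] spin 0.02 rows>=0.3 q6 after(mod) 11
```

View pics/w23c.png

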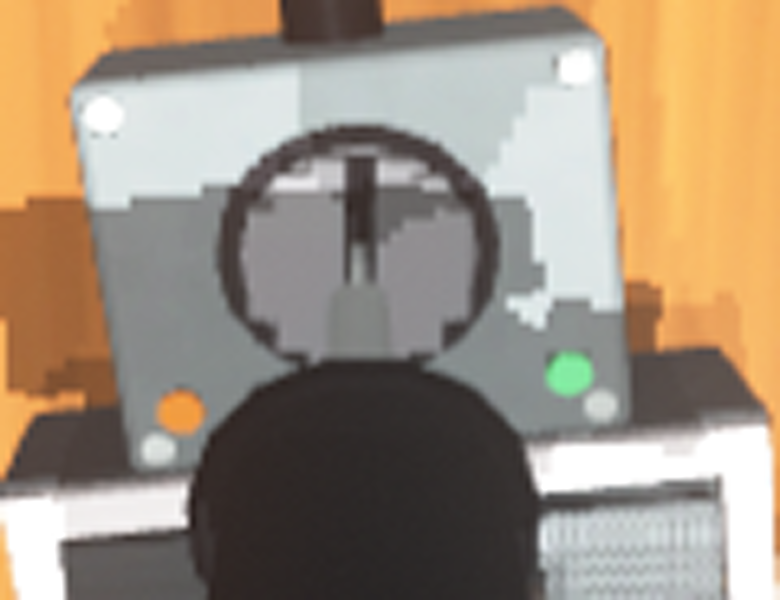

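Run:
```python
from h import *
driver_plan(63,90.2);driver_plan(55,90.2)
```

```text
t=35.88 pos [597.  121.7 223.2] psi 90.2 q6 5 -> shift [-0.0002, -0.0006, 0.0178] spin 0.02 rows>=0.4 q6 after(mod) 11
t=35.88 pos [597.  121.7 223.2] psi 90.2 q6 5 -> shift [-0.0002, -0.0008, 0.0258] spin 0.02 rows>=0.6 q6 after(mod) 11
```

Request:
carry_out(commands=[-0.0002,-0.0004,0.009,0,-0.0002,-0.0006,0.016,0,-0.0002,-0.0006,0.016,0,-0.0002,-0.0006,0.016,0,-0.0002,-0.0006,0.016,0,-0.0002,-0.0006,0.016,0])

```text
clock: 36.38
position: [597.0, 121.4, 207.2]
eef_rot: [0.706, 0.708, 0.009, 0.01]
ft_force: [0.1, -0.7, -1.1]
grip_width: 27.2
```

Run:
```python
from h import *
grabw('w24'); im,C=load('w24'); M=C['M']
tip=C['p']+M@np.array([1.3,-1.9,142.4]); print('tip',tip.round(1))
cv2.imwrite('pics/w24c.png',cv2.resize(im[150:250,220:340],None,fx=6.5,fy=6,interpolation=cv2.INTER_CUBIC))
driver_plan(55,90.2)
```

```text
moved [ 0.08 -0.03  0.15]
t=36.43 pos [597.08 121.4  207.35] psi 90.21 q [ 0.09  0.38  1.54 -0.01  1.19  0.09] F [-0.3 -0.3 -0.5] w 27.3 tilt [ 0.0273 -0.0026]
tip [599.  122.4  64.8]
t=36.43 pos [597.1 121.4 207.3] psi 90.2 q6 5 -> shift [0.0001, -0.0005, 0.0099] spin 0.01 rows>=0.2 q6 after(mod) 11
```

View pics/w24c.png

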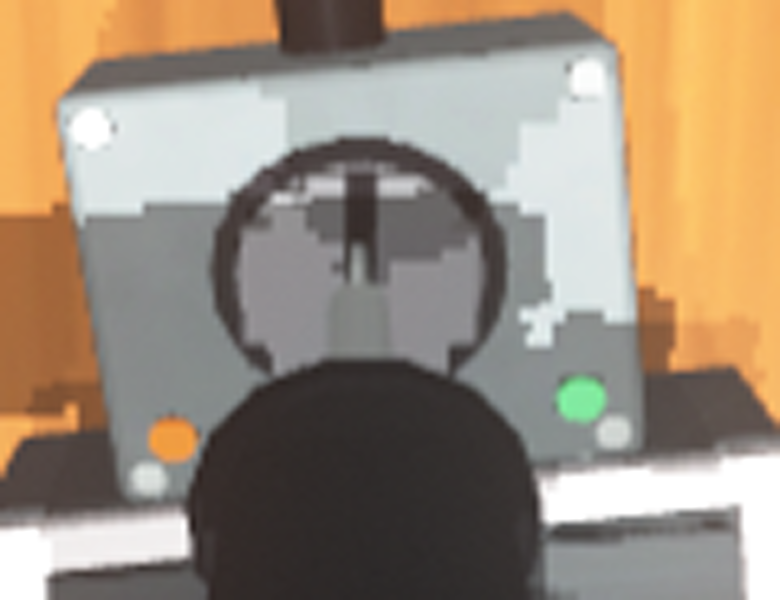

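Request:
carry_out(commands=[0,0.0002,0.003,0,0,0.0002,0.005,0,0,0.0002,0.007,0,0,0.0002,0.009,0,0,0.0002,0.0105,0,0,0.0002,0.0105,0])

```text
clock: 36.93
position: [597.3, 121.4, 196.3]
eef_rot: [0.706, 0.708, 0.008, 0.01]
ft_force: [-0.3, 0.3, -1.5]
grip_width: 27.2
```

Run:
```python
from h import *
status(); s,p,M=st(); print((p+M@np.array([1.3,-1.9,142.4])).round(1), r.observe()['torque'])
```

```text
t=36.93 pos [597.26 121.37 196.34] psi 90.22 q [ 0.09  0.39  1.55 -0.01  1.17  0.09] F [-0.3  0.3 -1.5] w 27.2 tilt [ 0.0265 -0.0027]
[599.1 122.3  53.9] [0.04981511 0.05357966 0.02252262]
```

Run:
```python
from h import *
s,p,M=st(); tip=p+M@np.array([1.3,-1.9,142.4])
for a in (70,48,26,5,-2): driver_plan(tip[2]+.3,a,xy=tip[:2])
```

```text
t=36.93 pos [597.3 121.4 196.3] psi 90.2 q6 5 -> shift [-0.0006, -0.0006, -0.0003] spin 20.22 rows>=2.8 q6 after(mod) 31
t=36.93 pos [597.3 121.4 196.3] psi 90.2 q6 5 -> shift [-0.0009, -0.0014, -0.0003] spin 42.22 rows>=5.9 q6 after(mod) 53
t=36.93 pos [597.3 121.4 196.3] psi 90.2 q6 5 -> shift [-0.001, -0.0022, -0.0003] spin 64.22 rows>=9.0 q6 after(mod) 75
t=36.93 pos [597.3 121.4 196.3] psi 90.2 q6 5 -> shift [-0.0007, -0.003, -0.0003] spin 85.22 rows>=11.9 q6 after(mod) 96
t=36.93 pos [597.3 121.4 196.3] psi 90.2 q6 5 -> shift [-0.0005, -0.0033, -0.0003] spin 92.22 rows>=12.9 q6 after(mod) 103
```

Request:
carry_out(commands=[-0.0002,-0.0002,0,6,-0.0004,-0.0004,0,12,-0.0005,-0.0006,0,18,-0.0006,-0.0008,0,24,-0.0007,-0.001,0,30,-0.0008,-0.0012,0,36,-0.0009,-0.0014,0,42,-0.0009,-0.0016,0,47,-0.0009,-0.0016,0,47])

```text
clock: 37.68
position: [595.8, 120.0, 196.3]
eef_rot: [0.93, 0.367, 0.012, 0.007]
ft_force: [0.3, -1.9, -2.2]
grip_width: 27.5
```

Run:
```python
from h import *
status(); s,p,M=st(); tip=p+M@np.array([1.3,-1.9,142.4]); print(tip.round(1), r.observe()['torque'].round(3))
driver_plan(53.9,-1,xy=(599.1,122.3))
driver_plan(53.9,20,xy=(599.1,122.3))
```

```text
t=37.68 pos [595.82 120.02 196.27] psi 43.07 q [ 0.09  0.39  1.56 -0.01  1.17  0.91] F [ 0.3 -1.9 -2.2] w 27.5 tilt [ 0.0268 -0.0035]
[599.3 121.8  53.9] [-0.451 -0.101  0.045]
t=37.68 pos [595.8 120.  196.3] psi 43.1 q6 52 -> shift [-0.0007, -0.0019, -0.0] spin 44.07 rows>=6.2 q6 after(mod) 103
t=37.68 pos [595.8 120.  196.3] psi 43.1 q6 52 -> shift [-0.0004, -0.0012, -0.0] spin 23.07 rows>=3.2 q6 after(mod) 81
```

Request:
carry_out(commands=[-0.0001,-0.0003,0,6,-0.0002,-0.0006,0,12,-0.0003,-0.0009,0,18,-0.0004,-0.0012,0,24,-0.0005,-0.0014,0,30,-0.0006,-0.0016,0,36,-0.0007,-0.0018,0,41,-0.0007,-0.0019,0,44,-0.0007,-0.0019,0,44])

```text
clock: 38.43
position: [593.8, 120.5, 196.1]
eef_rot: [1.0, -0.008, 0.013, 0.002]
ft_force: [-0.7, -0.6, -3.2]
grip_width: 27.5
```

Run:
```python
from h import *
status(); s,p,M=st(); tip=p+M@np.array([1.3,-1.9,142.4]); print(tip.round(1), r.observe()['torque'].round(3))
grabw('w25'); im,C=load('w25')
cv2.imwrite('pics/w25c.png',cv2.resize(im[150:250,220:340],None,fx=6.5,fy=6,interpolation=cv2.INTER_CUBIC))
```

```text
t=38.43 pos [593.82 120.47 196.14] psi -0.88 q [ 0.09  0.39  1.56 -0.01  1.17  1.68] F [-0.7 -0.6 -3.2] w 27.5 tilt [ 0.0263 -0.0043]
[598.9 121.7  53.8] [-0.4    0.074  0.085]
moved [ 0.01  0.08 -0.05]
t=38.48 pos [593.83 120.55 196.09] psi -0.74 q [ 0.09  0.39  1.56 -0.01  1.17  1.68] F [-0.2 -1.9 -1.8] w 27.6 tilt [ 0.0263 -0.0042]
```

View pics/w25c.png

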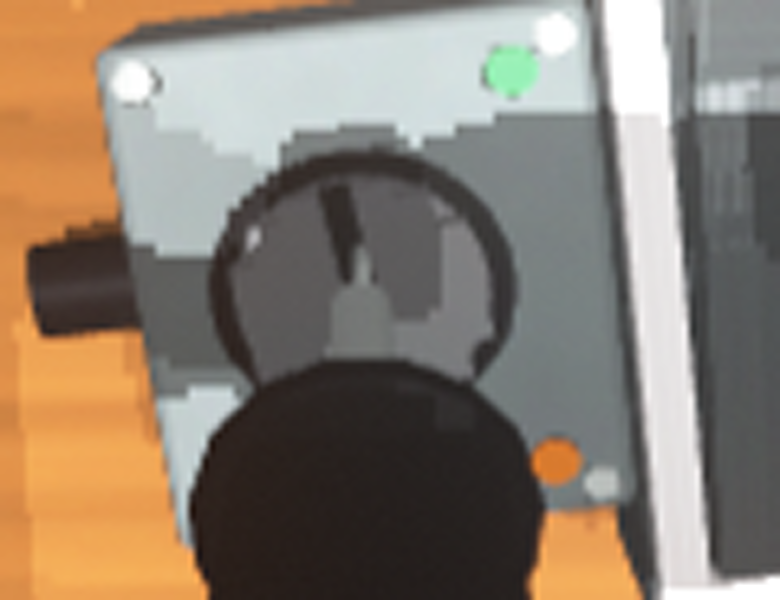

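Request:
carry_out(commands=[0,-0.0002,0,3,0,-0.0003,0,5,0,-0.0004,0,7,0,-0.0005,0,9,0,-0.0005,0,9])

```text
clock: 38.9
position: [593.6, 120.8, 196.0]
eef_rot: [0.996, -0.084, 0.013, 0.001]
ft_force: [-0.1, -1.7, -0.7]
grip_width: 27.2
```

Run:
```python
from h import *
status(); s,p,M=st(); tip=p+M@np.array([1.3,-1.9,142.4]); print(tip.round(1), r.observe()['torque'].round(3))
grabw('w26'); im,C=load('w26')
cv2.imwrite('pics/w26c.png',cv2.resize(im[150:250,220:340],None,fx=6,fy=6,interpolation=cv2.INTER_CUBIC))
```

```text
t=38.90 pos [593.64 120.82 196.03] psi -9.61 q [ 0.09  0.39  1.56 -0.01  1.17  1.83] F [-0.1 -1.7 -0.7] w 27.2 tilt [ 0.0259 -0.0047]
[598.9 121.8  53.7] [-0.649  0.198  0.134]
moved [0.   0.01 0.03]
t=38.95 pos [593.64 120.83 196.06] psi -9.54 q [ 0.09  0.39  1.56 -0.01  1.17  1.83] F [-0.4 -1.7 -2.2] w 27.7 tilt [ 0.0259 -0.0046]
```

View pics/w26c.png

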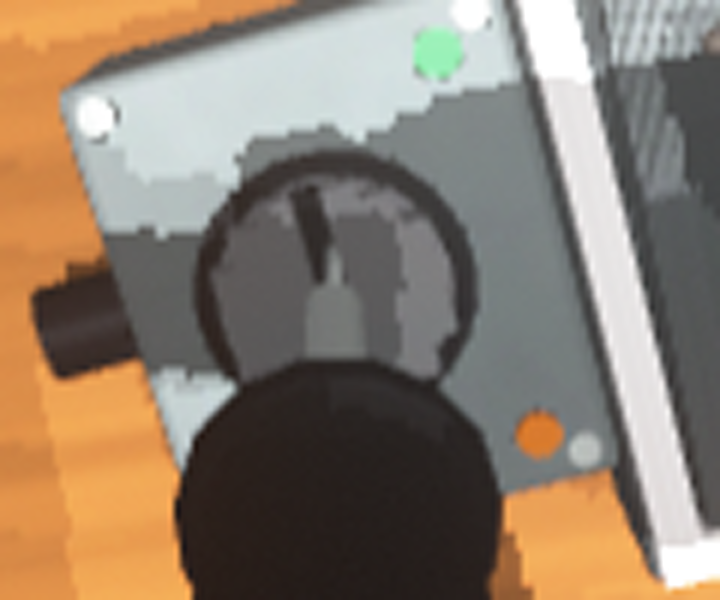

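Request:
carry_out(commands=[0,0,0,2,0,0,0,4,0,0,0,5,0,0,0,5,0,0,0,5])

```text
clock: 39.37
position: [593.5, 120.9, 196.0]
eef_rot: [0.992, -0.125, 0.013, 0.001]
ft_force: [-0.4, -1.2, -1.7]
grip_width: 27.4
```

Run:
```python
from h import *
status(); print(r.observe()['torque'].round(3)); s,p,M=st(); plan([p[0],p[1],p[2]+75])
```

```text
t=39.37 pos [593.47 120.89 196.01] psi -14.42 q [ 0.09  0.39  1.56 -0.01  1.17  1.92] F [-0.4 -1.2 -1.7] w 27.4 tilt [ 0.0256 -0.0046]
[-0.305  0.305  0.386]
t=39.37 pos [593.5 120.9 196. ] psi -14.4 q6 110 -> shift [0.0019, -0.0001, -0.075] spin 0.00 rows>=1.8 q6 after(mod) 116
```

Request:
carry_out(commands=[0,0,0,-5,0,0,0,-8,0,0,0,-8,0.0005,0,-0.02,-8,0.0012,0,-0.05,-8,0.002,0,-0.08,-8,0.002,0,-0.08,-8,0.002,0,-0.08,-8])

```text
clock: 40.03
position: [595.0, 121.4, 278.3]
eef_rot: [0.998, -0.056, 0.016, 0.001]
ft_force: [-0.2, 0.4, -1.4]
grip_width: 27.3
```

Run:
```python
from h import *
grabw('w27'); im,C=load('w27')
print(proj(C,[[*(SLOT-BIAS),60]]))
cv2.imwrite('pics/w27c.png',cv2.resize(im[100:350,150:450],None,fx=2.6,fy=2.4,interpolation=cv2.INTER_CUBIC))
```

```text
moved [-1.38 -0.23 -1.9 ]
t=40.08 pos [593.66 121.14 276.42] psi -6.46 q [ 0.09  0.32  1.46 -0.01  1.34  1.78] F [ 0.2 -0.  -2.8] w 27.1 tilt [ 0.0271 -0.0038]
[[276.47749358 186.22326199]]
```

View pics/w27c.png

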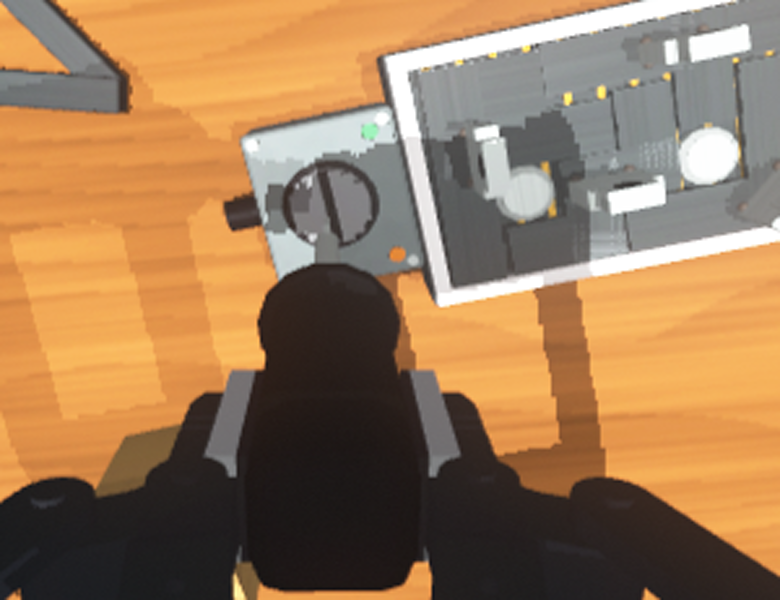

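Run:
```python
from h import *
driver_plan(130,117,xy=(413.3,227.1))
driver_plan(130,55,xy=(500,190))
```

```text
t=40.08 pos [593.7 121.1 276.4] psi -6.5 q6 102 -> shift [-0.1928, -0.0851, -0.0013] spin -123.46 rows>=17.2 q6 after(mod) 2
t=40.08 pos [593.7 121.1 276.4] psi -6.5 q6 102 -> shift [-0.1037, -0.0559, 0.0012] spin -61.46 rows>=8.6 q6 after(mod) 56
```

Request:
carry_out(commands=[-0.1037,-0.0559,0.0,-61.5,-0.1037,-0.0559,0.0,-61.5,-0.1037,-0.0559,0.0,-61.5,-0.1037,-0.0559,0.0,-61.5,-0.1037,-0.0559,0.0,-61.5,-0.1037,-0.0559,0.0,-61.5,-0.1037,-0.0559,0.0,-61.5,-0.1037,-0.0559,0.0,-61.5,-0.1037,-0.0559,0.0,-61.5])

```text
clock: 40.83
position: [495.6, 188.3, 271.6]
eef_rot: [0.885, 0.465, 0.009, 0.007]
ft_force: [0.5, 0.1, -1.2]
grip_width: 27.5
```

Run:
```python
from h import *
driver_plan(130,117,xy=(413.3,227.1))
```

```text
t=40.83 pos [495.6 188.3 271.6] psi 55.4 q6 48 -> shift [-0.0152, -0.0908, -0.003] spin -61.61 rows>=8.6 q6 after(mod) 2
```

Request:
carry_out(commands=[-0.0152,-0.0908,-0.003,-61.6,-0.0152,-0.0908,-0.003,-61.6,-0.0152,-0.0908,-0.003,-61.6,-0.0152,-0.0908,-0.003,-61.6,-0.0152,-0.0908,-0.003,-61.6,-0.0152,-0.0908,-0.003,-61.6,-0.0152,-0.0908,-0.003,-61.6,-0.0152,-0.0908,-0.003,-61.6,-0.0152,-0.0908,-0.003,-61.6,-0.0152,-0.0908,-0.003,-61.6])

```text
clock: 41.67
position: [410.9, 227.2, 270.8]
eef_rot: [0.522, 0.853, 0.003, 0.01]
ft_force: [-0.6, 0.4, -1.5]
grip_width: 27.5
```

Run:
```python
from h import *
grabw('w28'); im,C=load('w28'); M=C['M']
tip=C['p']+M@np.array([1.3,-1.9,142.4]); print('tip',tip.round(1))
refine(im,C,[segs(rect(-40,40,-35,35),100)],[412.4,226.5,np.radians(8.4)],win=5,mask_rows=215)
x,y=275,195; print(proj(C,[[412.4,226.5,100]]))
cv2.imwrite('pics/w28c.png',cv2.resize(im[130:270,190:350],None,fx=4.5,fy=4.2,interpolation=cv2.INTER_CUBIC))
driver_plan(104,117,xy=(413.3,227.1))
```

```text
moved [0.16 0.02 0.18]
t=41.72 pos [411.1  227.17 270.94] psi 116.86 q [ 0.37  0.12  1.73 -0.01  1.27 -0.1 ] F [ 0.5 -0.2 -2.1] w 27.5 tilt [ 0.0207 -0.0048]
tip [411.6 226.8 128.3]
fit [412.22 226.58] yaw 8.35 deg n 71 / 108 med|r| 0.24
[[276.64934038 191.81673513]]
t=41.72 pos [411.1 227.2 270.9] psi 116.9 q6 -6 -> shift [-0.0001, 0.0011, 0.0245] spin -0.14 rows>=0.6 q6 after(mod) 2
```

View pics/w28c.png

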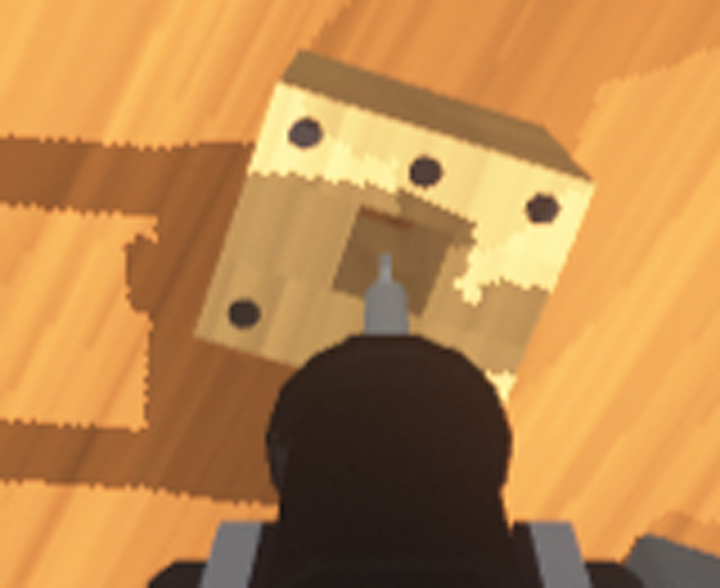

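Run:
```python
from h import *
driver_plan(95,116.86,xy=(413.2,227.2))
driver_plan(118,116.86,off=(.5,-.7,50.4),xy=(413.2,227.2))
driver_plan(100.5,116.86,off=(.5,-.7,50.4),xy=(413.2,227.2))
```

```text
t=41.72 pos [411.1 227.2 270.9] psi 116.9 q6 -6 -> shift [0.0002, 0.0009, 0.0335] spin -0.00 rows>=0.8 q6 after(mod) 2
t=41.72 pos [411.1 227.2 270.9] psi 116.9 q6 -6 -> shift [0.0007, 0.0001, 0.1025] spin -0.00 rows>=2.5 q6 after(mod) 2
t=41.72 pos [411.1 227.2 270.9] psi 116.9 q6 -6 -> shift [0.0009, -0.0002, 0.12] spin -0.00 rows>=2.9 q6 after(mod) 2
```

Request:
carry_out(commands=[0.0002,0.0009,0.01,0,0.0002,0.0009,0.02,0,0.0002,0.0009,0.035,0,0.0003,0.0007,0.05,0,0.0004,0.0005,0.065,0,0.0005,0.0003,0.08,0,0.0006,0.0001,0.09,0,0.0007,0.0001,0.1,0,0.0007,0.0001,0.1,0,0.0007,0.0001,0.1,0])

```text
clock: 42.55
position: [411.8, 226.9, 169.7]
eef_rot: [0.524, 0.852, 0.002, 0.009]
ft_force: [-0.2, 0.2, -0.3]
grip_width: 27.5
```

Run:
```python
from h import *
status()
driver_plan(100.3,116.86,off=(.5,-.7,50.4),xy=(413.2,227.2))
```

```text
t=42.55 pos [411.83 226.95 169.66] psi 116.80 q [ 0.37  0.24  1.87 -0.01  1.02 -0.09] F [-0.2  0.2 -0.3] w 27.5 tilt [ 0.0179 -0.0058]
t=42.55 pos [411.8 226.9 169.7] psi 116.8 q6 -5 -> shift [0.0, 0.0011, 0.019] spin -0.06 rows>=0.5 q6 after(mod) 2
```

Request:
carry_out(commands=[0,0.0011,0.003,0,0,0.0011,0.007,0,0,0.0011,0.011,0,0,0.0011,0.015,0,0,0.0011,0.018,0,0,0.0011,0.0185,0,0,0.0011,0.0185,0])

```text
clock: 43.13
position: [413.0, 227.3, 150.9]
eef_rot: [0.524, 0.852, 0.002, 0.009]
ft_force: [-0.1, 0.2, -1.2]
grip_width: 27.4
```

Run:
```python
from h import *
status()
```

```text
t=43.13 pos [412.99 227.26 150.94] psi 116.79 q [ 0.37  0.27  1.89 -0.01  0.97 -0.09] F [-0.1  0.2 -1.2] w 27.4 tilt [ 0.0175 -0.006 ]
```

Within 0.5 mm of resting; release and rise.

Request:
carry_out(commands=[0,0,0,0,0,0,0,0,0,0,0,0,0,0,0,0,0,0,0,0], grip=60)

```text
clock: 43.55
position: [413.2, 227.3, 151.2]
eef_rot: [0.524, 0.852, 0.002, 0.009]
ft_force: [0.3, 0.8, 0.4]
grip_width: 65.6
```

Request:
carry_out(commands=[0,0,-0.03,0,0,0,-0.07,0,0,0,-0.105,0,0,0,-0.12,0,0,0,-0.12,0,0,0,-0.12,0])

```text
clock: 44.05
position: [411.6, 228.2, 272.0]
eef_rot: [0.524, 0.852, 0.003, 0.01]
ft_force: [-0.8, -0.6, 0.1]
grip_width: 65.2
```

Run:
```python
from h import *
grabw('w29'); im,C=load('w29')
cv2.imwrite('pics/w29c.png',cv2.resize(im[100:350,150:450],None,fx=2.6,fy=2.4,interpolation=cv2.INTER_CUBIC))
s=eyes.grab_frame('scene')[:,:,::-1]; c=cam('scene'); u=proj(c,[[413,227,110]])[0].astype(int)
cv2.imwrite('pics/s29.png',cv2.resize(s[u[1]-50:u[1]+50,u[0]-60:u[0]+60],None,fx=5,fy=5,interpolation=cv2.INTER_CUBIC))
eyes.grab_frame('top')
for n in ['screen','toolbox','sheet_rack']:
    for cn in ['top','scene']:
        print(cn,n,[(np.round(l['uv']).tolist(),round(l['conf'],2)) for l in models.landmark_of(cn,n)[:3]],[(np.round(l['rect']).tolist(),round(l['conf'],2)) for l in models.spot_in(cn,n)[:3]])
```

```text
moved [-0.94 -0.39 -1.31]
t=44.10 pos [410.61 227.85 270.67] psi 116.79 q [ 0.37  0.12  1.73 -0.01  1.27 -0.1 ] F [-0.  -0.5 -0.8] w 65.1 tilt [ 0.0176 -0.006 ]
top screen [([371.0, 207.0], 0.61), ([261.0, 179.0], 0.3)] [([372.0, 173.0, 388.0, 223.0], 0.61), ([231.0, 174.0, 246.0, 186.0], 0.39), ([269.0, 162.0, 299.0, 176.0], 0.25)]
scene screen [([181.0, 215.0], 0.9)] [([154.0, 142.0, 195.0, 218.0], 0.78), ([363.0, 201.0, 394.0, 254.0], 0.38), ([326.0, 247.0, 339.0, 258.0], 0.19)]
top toolbox [([329.0, 252.0], 0.35)] [([103.0, 130.0, 175.0, 249.0], 0.72)]
scene toolbox [([262.0, 238.0], 0.28)] [([426.0, 195.0, 527.0, 303.0], 0.71)]
top sheet_rack [([370.0, 250.0], 0.72)] [([364.0, 182.0, 389.0, 233.0], 0.72)]
scene sheet_rack [([182.0, 218.0], 0.91), ([267.0, 253.0], 0.4)] [([154.0, 193.0, 203.0, 233.0], 0.88)]
```

View pics/s29.png

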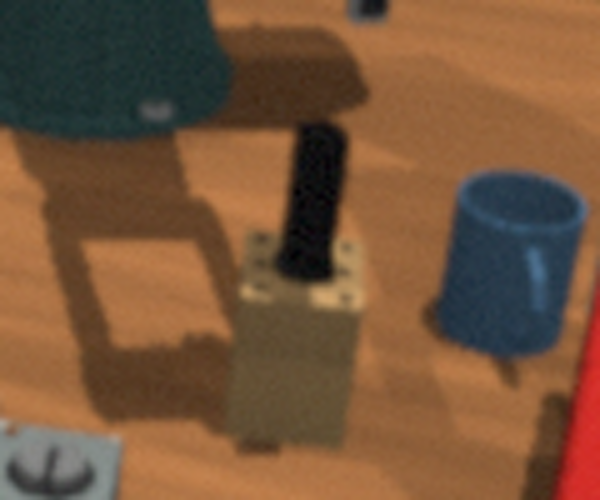

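View pics/w29c.png

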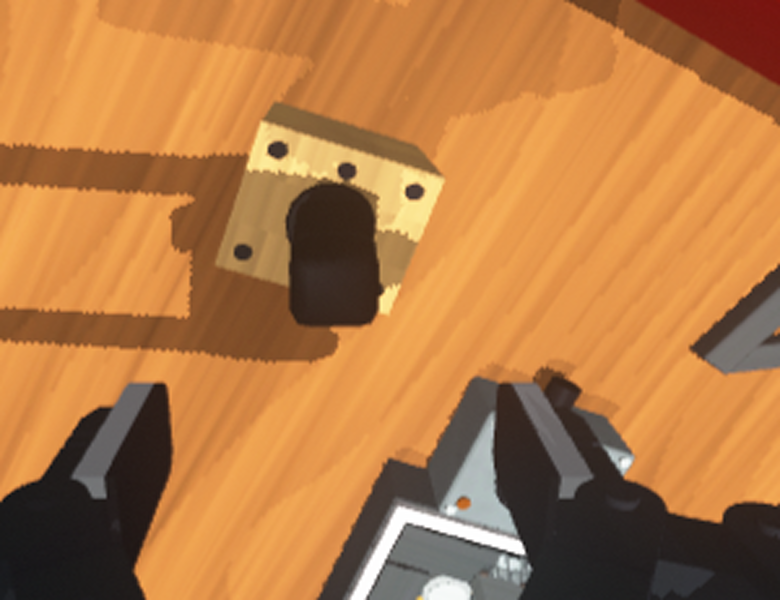

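```bash
cp pics/top0.png pics/tt.png
python3 - <<'E'
from h import *
im=cv2.imread('pics/top0.png'); C=cam('top')
hsv=cv2.cvtColor(im,cv2.COLOR_BGR2HSV); m=(((hsv[...,0]<6)|(hsv[...,0]>174))&(hsv[...,1]>150)&(hsv[...,2]>60)).astype(np.uint8)
m=cv2.morphologyEx(m,cv2.MORPH_CLOSE,np.ones((9,9)))
n,l,s,c=cv2.connectedComponentsWithStats(m); i=1+s[1:,4].argmax(); print(s[i],c[i])
cs,_=cv2.findContours((l==i).astype(np.uint8),cv2.RETR_EXTERNAL,cv2.CHAIN_APPROX_NONE); r_=cv2.minAreaRect(cs[0]); print(r_); print([onz(C,p,165).round(0)[:2] for p in cv2.boxPoints(r_)])
for a in (-5,0,5): p=refine(im,C,[segs(rect(-210,210,-100,100),165,step=8)],[590,470,np.radians(a)],win=8,mask_rows=420)
draw(im,C,[segs(rect(-210,210,-100,100),165,step=8),segs(rect(-210,210,-100,100),0,step=8)],p,'topb.png',(60,90,260,290),4)
# screen: top edge z=240
E
```

```text
[ 104  128   75  120 7376] [141.29934924 188.16418113]
((141.00547790527344, 187.44793701171875), (64.69519805908203, 118.86957550048828), 6.009005546569824)
[array([332., 591.]), array([771., 583.]), array([751., 344.]), array([314., 362.])]
fit [592.14 484.06] yaw -2.67 deg n 80 / 154 med|r| 0.33
fit [592.56 484.09] yaw -2.67 deg n 81 / 154 med|r| 0.29
fit [553.37 442.16] yaw 2.64 deg n 92 / 154 med|r| 1.52
```

View pics/topb.png

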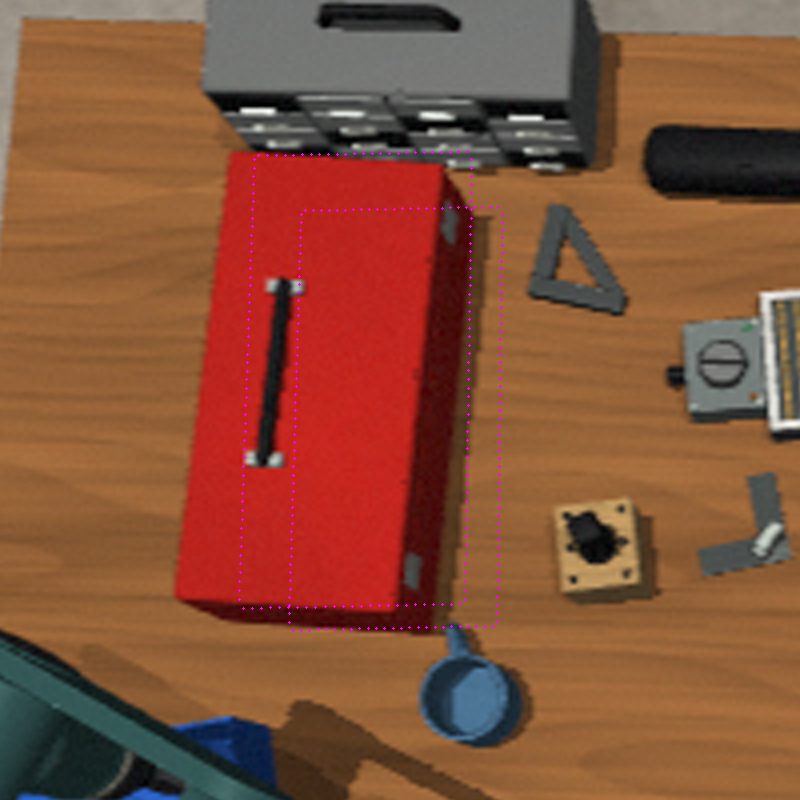

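Run:
```python
from h import *
im=cv2.imread('pics/top0.png'); C=cam('top')
px=[(118,128.25),(170.75,131.5),(158.25,242.5),(104,239.25)]
W=np.array([onz(C,p,165)[:2] for p in px]); print(W.round(1)); c=W.mean(0)
e=(W[0]+W[1]-W[2]-W[3])/2; a=np.arctan2(e[1],e[0]); print(c,np.linalg.norm(e),np.degrees(a))
p=refine(im,C,[segs(rect(-210,210,-100,100),165,step=8)],[*c,a],win=3,mask_rows=420)
fwd=np.array([np.sin(a),-np.cos(a)])
print('front mid', p[:2]+100*np.array([np.sin(p[2]),-np.cos(p[2])]))
sq=[onz(C,(60+x/4,90+y/4),18)[:2].round(0).tolist() for x,y in [(555,205),(625,310),(530,295)]]; print('weld sq',sq)
print('mug',onz(C,(60+450/4,90+630/4),70).round(0), onz(C,(60+470/4,90+705/4),95).round(0))
```

```text
[[758.9 570.7]
 [751.3 375.8]
 [339.4 394.3]
 [346.3 586.9]]
[548.9615722  481.95038264] 412.6251849660918 -2.4092896375575195
fit [537.75 486.59] yaw -2.82 deg n 91 / 154 med|r| 0.49
front mid [532.81902622 386.70781929]
weld sq [[763.0, 295.0], [658.0, 221.0], [671.0, 314.0]]
mug [333. 362.  70.] [263. 335.  95.]
```

Run:
```python
from h import *
plan([541,295,300],90)
```

```text
t=44.80 pos [411.1 228.  271.1] psi 116.8 q6 -5 -> shift [0.0008, 0.1465, -0.0269] spin 26.79 rows>=3.7 q6 after(mod) 29
```

Request:
carry_out(commands=[0.001,0.147,-0.027,26.8,0.001,0.147,-0.027,26.8,0.001,0.147,-0.027,26.8,0.001,0.147,-0.027,26.8,0.001,0.147,-0.027,26.8,0.001,0.147,-0.027,26.8,0.001,0.147,-0.027,26.8,0.001,0.147,-0.027,26.8])

```text
clock: 45.47
position: [539.9, 294.8, 299.7]
eef_rot: [0.707, 0.707, 0.003, 0.008]
ft_force: [0.3, -1.4, 0.2]
grip_width: 65.3
```

Run:
```python
from h import *
grabw('w30'); im,C=load('w30')
P,T=segs([(-150,-100),(150,-100)],165,step=5); 
print(proj(C,[[541,384,165],[400,390,165],[680,378,165],[541,384,0]]).round(0).tolist())
```

```text
moved [ 0.09 -0.01  0.17]
t=45.52 pos [539.97 294.77 299.84] psi 90.03 q [ 0.39  0.32  1.39 -0.01  1.41  0.4 ] F [ 0.5 -0.3  0.2] w 65.3 tilt [ 0.0168 -0.0063]
[[277.0, 103.0], [116.0, 96.0], [431.0, 111.0], [275.0, 108.0]]
```

View pics/w30.png

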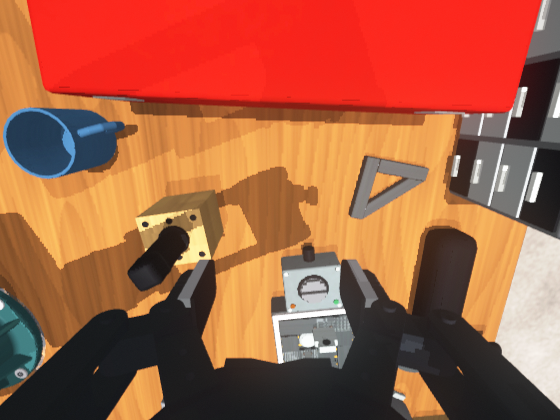

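Run:
```python
from h import *
im,C=load('w30')
hsv=cv2.cvtColor(im,cv2.COLOR_BGR2HSV); red=((hsv[...,0]<4)|(hsv[...,0]>176))&(hsv[...,1]>200)&(hsv[...,2]>150)
xs=np.arange(60,505,5); ys=np.array([np.nonzero(red[:,x])[0].max() for x in xs]); k=np.polyfit(xs,ys,1); 
for _ in range(3):
    r_=ys-np.polyval(k,xs); g=np.abs(r_)<1.5; k=np.polyfit(xs[g],ys[g],1)
print(k,g.sum())
cols=np.nonzero(red[60:110].any(0))[0]; print(cols.min(),cols.max())
a=onz(C,(100,np.polyval(k,100)+.5),165); b=onz(C,(480,np.polyval(k,480)+.5),165); print(a,b,np.degrees(np.arctan2(*(b-a)[[1,0]])))
c1=onz(C,(45,np.polyval(k,45)),165);c2=onz(C,(516,np.polyval(k,516)),165); print(c1,c2,np.linalg.norm(c2-c1),(c1+c2)/2+[.93,.62,0])
```

```text
[4.61690045e-02 8.92707797e+01] 87
39 524
[386.71965412 391.08071174 165.        ] [724.4183298  377.09662276 165.        ] -2.3712612107418916
[340.00120747 393.42112456 165.        ] [757.65328408 376.145584   165.        ] 418.00921209803033 [549.75724577 385.40335428 165.        ]
```

Run:
```python
from h import *
plan([450,-385,335],0)
```

```text
t=45.52 pos [540.  294.8 299.8] psi 90.0 q6 23 -> shift [-0.6799, -0.0899, -0.0324] spin 90.03 rows>=16.5 q6 after(mod) 49
```

Request:
carry_out(commands=[-0.68,-0.09,-0.032,60,-0.68,-0.09,-0.032,60,-0.68,-0.09,-0.032,60,-0.68,-0.09,-0.032,60,-0.68,-0.09,-0.032,60,-0.68,-0.09,-0.032,60,-0.68,-0.09,-0.032,60,-0.68,-0.09,-0.032,60,-0.68,-0.09,-0.032,60,-0.68,-0.09,-0.032,60])

```text
clock: 46.35
position: [484.1, -118.5, 321.4]
eef_rot: [0.966, 0.258, 0.008, 0.005]
ft_force: [0.1, 0.1, 0.4]
grip_width: 65.2
```

Run:
```python
from h import *
plan([450,-385,335],0)
```

```text
t=46.35 pos [ 484.1 -118.5  321.4] psi 29.9 q6 38 -> shift [-0.1623, 0.2142, -0.0124] spin 29.92 rows>=6.5 q6 after(mod) 49
```

Request:
carry_out(commands=[-0.162,0.214,-0.012,30,-0.162,0.214,-0.012,30,-0.162,0.214,-0.012,30,-0.162,0.214,-0.012,30,-0.162,0.214,-0.012,30,-0.162,0.214,-0.012,30,-0.162,0.214,-0.012,30,-0.162,0.214,-0.012,30,-0.162,0.214,-0.012,30,-0.162,0.214,-0.012,30])

```text
clock: 47.18
position: [449.6, -383.4, 334.5]
eef_rot: [1.0, -0.001, 0.008, 0.003]
ft_force: [-0.9, 0.6, 0.6]
grip_width: 65.6
```

Run:
```python
from h import *
grabw('w31'); im,C=load('w31')
print(proj(C,[[505,-395,240],[505,-395,0]]).round(0).tolist())
```

```text
moved [0.27 0.37 0.1 ]
t=47.23 pos [ 449.85 -383.07  334.56] psi -0.03 q [-0.83  0.26  1.4   0.01  1.47  0.74] F [ 0.8 -0.4  0.3] w 65.2 tilt [ 0.017  -0.0054]
[[291.0, 149.0], [283.0, 137.0]]
```

View pics/w31.png

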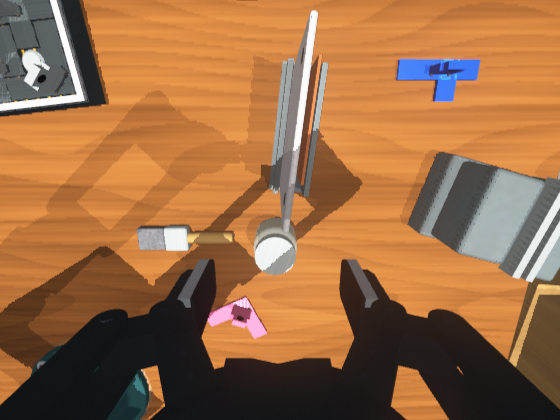

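Run:
```python
from h import *
im,C=load('w31')
a=onz(C,(314.5,12),240); b=onz(C,(286.5,229),240); print(a,b,np.linalg.norm(a-b),np.degrees(np.arctan2(*(a-b)[[1,0]])))
m=(a+b)/2; ang=np.arctan2(*(a-b)[[1,0]])
p=refine(im,C,[segs(rect(-85,85,-3,3),240,step=2)],[m[0],m[1],ang],win=5)
draw(im,C,[segs(rect(-85,85,-3,3),240,step=3,margin=0)],p,'w31f.png',(230,0,360,250),3.2)
plan([p[0]+.93,p[1]+.62,270],np.degrees(p[2]))
```

```text
[ 599.77325916 -410.81520321  240.        ] [ 437.12501559 -392.29841862  240.        ] 163.69887736590576 -6.494908145774149
fit [-670582.79   76472.56] yaw -1602.38 deg n 0 / 164 med|r| nan
t=47.23 pos [ 449.8 -383.1  334.6] psi -0.0 q6 43 -> shift [-670.9754, -76.4488, -11.7464] spin 162.35 rows>=16197.1 q6 after(mod) 66
  return _methods._mean(a, axis=axis, dtype=dtype,
  ret = ret.dtype.type(ret / rcount)
```

View pics/w31f.png

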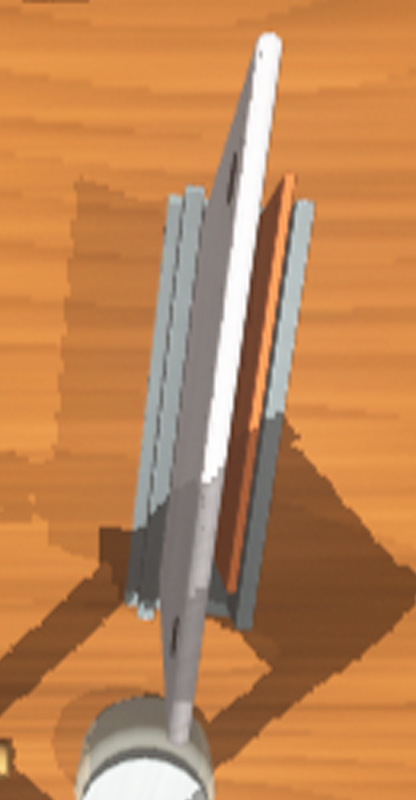

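Run:
```python
from h import *
im,C=load('w31')
a=onz(C,(313.8,11.0),240); b=onz(C,(285.8,231.5),240); m=(a+b)/2; ang=np.degrees(np.arctan2(*(a-b)[[1,0]])); print(a,b,np.linalg.norm(a-b),ang,m)
plan([m[0]+.93,m[1]+.62,275],ang)
```

```text
[ 600.38427358 -410.29988847  240.        ] [ 434.82385448 -391.70903386  240.        ] 166.6009371095355 -6.406930399744479 [ 517.60406403 -401.00446117  240.        ]
t=47.23 pos [ 449.8 -383.1  334.6] psi -0.0 q6 43 -> shift [0.0677, 0.0169, 0.0608] spin 6.38 rows>=2.2 q6 after(mod) 59
```

Request:
carry_out(commands=[0.0677,0.0169,0.03,6.4,0.0677,0.0169,0.06,6.4,0.0677,0.0169,0.06,6.4,0.0677,0.0169,0.06,6.4,0.0677,0.0169,0.06,6.4,0.0677,0.0169,0.06,6.4,0.0677,0.0169,0.06,6.4,0.0677,0.0169,0.06,6.4])

```text
clock: 47.9
position: [518.4, -400.6, 277.8]
eef_rot: [0.998, -0.056, 0.01, 0.003]
ft_force: [-0.9, -0.0, -0.1]
grip_width: 65.3
```

Run:
```python
from h import *
grabw('w32'); plan([518.5,-400.4,203],-6.4)
```

```text
moved [-0.01 -0.03 -0.26]
t=47.95 pos [ 518.36 -400.64  277.51] psi -6.45 q [-0.77  0.39  1.34  0.01  1.39  0.91] F [ 0. -0. -0.] w 65.0 tilt [ 0.0186 -0.0071]
t=47.95 pos [ 518.4 -400.6  277.5] psi -6.4 q6 52 -> shift [-0.0013, -0.0006, 0.0745] spin -0.05 rows>=1.8 q6 after(mod) 59
```

View pics/w32.png

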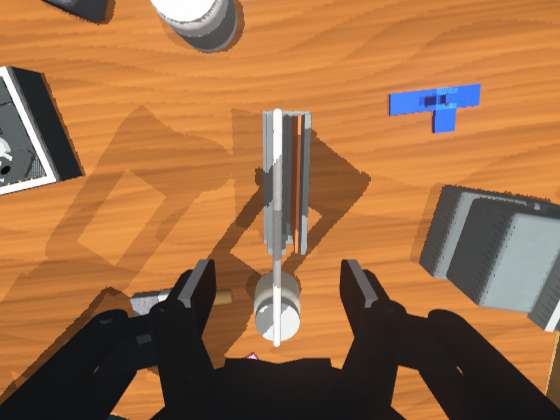

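Request:
carry_out(commands=[-0.0013,-0.0006,0.03,0,-0.0013,-0.0006,0.06,0,-0.0013,-0.0006,0.0745,0,-0.0013,-0.0006,0.0745,0,-0.0013,-0.0006,0.0745,0,-0.0013,-0.0006,0.0745,0])

```text
clock: 48.45
position: [519.1, -401.3, 204.8]
eef_rot: [0.998, -0.056, 0.01, 0.004]
ft_force: [0.6, 0.5, -0.6]
grip_width: 65.3
```

Request:
carry_out(commands=[0,0,0,0,0,0,0,0,0,0,0,0,0,0,0,0,0,0,0,0,0,0,0,0,0,0,0,0,0,0,0,0], grip=255, force=70)

```text
clock: 49.12
position: [519.5, -401.4, 205.4]
eef_rot: [0.998, -0.056, 0.011, 0.004]
ft_force: [-0.2, 1.8, 5.5]
grip_width: 5.2
```

Run:
```python
from h import *
status(); s,p,M=st(); plan([p[0],p[1],p[2]+110]); plan([548,300,p[2]+150],-2.4)
```

```text
t=49.12 pos [ 519.45 -401.4   205.38] psi -6.47 q [-0.77  0.45  1.43  0.01  1.24  0.91] F [-0.2  1.8  5.5] w 5.2 tilt [ 0.0213 -0.0094]
t=49.12 pos [ 519.5 -401.4  205.4] psi -6.5 q6 52 -> shift [0.0024, 0.0008, -0.11] spin 0.00 rows>=2.6 q6 after(mod) 59
t=49.12 pos [ 519.5 -401.4  205.4] psi -6.5 q6 52 -> shift [-0.0473, -0.6991, -0.1559] spin -4.07 rows>=17.2 q6 after(mod) 121
```

Request:
carry_out(commands=[0.0003,0.0001,-0.015,0,0.0007,0.0002,-0.035,0,0.0012,0.0004,-0.06,0,0.002,0.0006,-0.09,0,0.0026,0.0009,-0.125,0,0.0033,0.0011,-0.155,0,0.0033,0.0011,-0.155,0,0.0033,0.0011,-0.155,0])

```text
clock: 49.78
position: [519.7, -401.9, 361.1]
eef_rot: [0.998, -0.056, 0.012, 0.005]
ft_force: [0.4, -0.4, -5.0]
grip_width: 5.3
```

Run:
```python
from h import *
grabw('w33'); plan([556,280,360],-2.4)
```

```text
moved [-0.95  0.91 -2.28]
t=49.83 pos [ 518.72 -401.03  358.85] psi -6.47 q [-0.77  0.35  1.21  0.01  1.56  0.92] F [ 0.2  0.9 -5.4] w 5.1 tilt [ 0.0196 -0.0081]
t=49.83 pos [ 518.7 -401.   358.8] psi -6.5 q6 52 -> shift [-0.0396, -0.6809, -0.0059] spin -4.07 rows>=16.4 q6 after(mod) 119
```

View pics/w33.png

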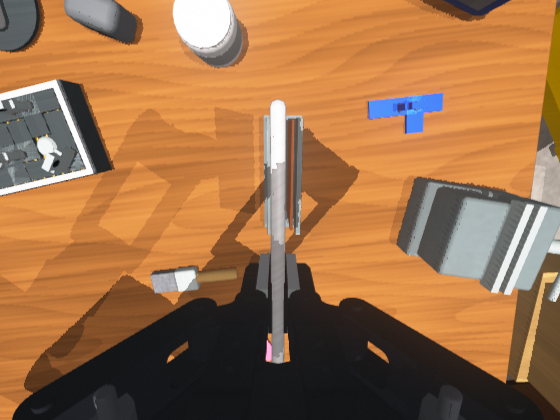

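Request:
carry_out(commands=[-0.04,-0.681,-0.006,-4,-0.04,-0.681,-0.006,-4,-0.04,-0.681,-0.006,-4,-0.04,-0.681,-0.006,-4,-0.04,-0.681,-0.006,-4,-0.04,-0.681,-0.006,-4,-0.04,-0.681,-0.006,-4,-0.04,-0.681,-0.006,-4,-0.04,-0.681,-0.006,-4,-0.04,-0.681,-0.006,-4])

```text
clock: 50.67
position: [539.3, 16.7, 356.8]
eef_rot: [1.0, -0.022, 0.007, 0.004]
ft_force: [1.0, -0.5, -4.8]
grip_width: 5.6
```

Run:
```python
from h import *
plan([556,290,358],-2.4)
```

```text
t=50.67 pos [539.3  16.7 356.8] psi -2.5 q6 87 -> shift [0.0049, -0.2737, -0.003] spin -0.08 rows>=6.6 q6 after(mod) 120
```

Request:
carry_out(commands=[0.005,-0.274,-0.003,0,0.005,-0.274,-0.003,0,0.005,-0.274,-0.003,0,0.005,-0.274,-0.003,0,0.005,-0.274,-0.003,0,0.005,-0.274,-0.003,0,0.005,-0.274,-0.003,0,0.005,-0.274,-0.003,0,0.005,-0.274,-0.003,0,0.005,-0.274,-0.003,0])

```text
clock: 51.5
position: [554.9, 289.3, 355.2]
eef_rot: [1.0, -0.021, 0.005, 0.005]
ft_force: [0.6, -0.1, -4.7]
grip_width: 4.8
```

Run:
```python
from h import *
grabw('w34'); status(); plan([556,341,300],-2.4)
```

```text
moved [ 0.37 -0.43  0.71]
t=51.55 pos [555.23 288.9  355.86] psi -2.51 q [ 0.38  0.31  1.27 -0.01  1.55  1.99] F [-0.2 -0.  -4.5] w 4.9 tilt [ 0.0102 -0.0099]
t=51.55 pos [555.23 288.9  355.86] psi -2.51 q [ 0.38  0.31  1.27 -0.01  1.55  1.99] F [-0.2 -0.  -4.5] w 4.9 tilt [ 0.0102 -0.0099]
t=51.55 pos [555.2 288.9 355.9] psi -2.5 q6 114 -> shift [-0.0021, -0.0526, 0.0553] spin -0.11 rows>=1.8 q6 after(mod) 124
```

View pics/w34.png

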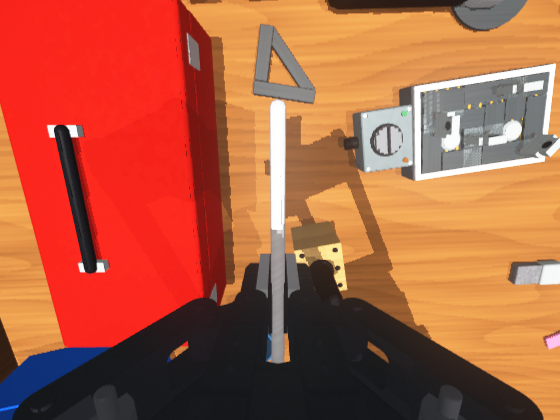

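Request:
carry_out(commands=[-0.001,-0.03,0.02,0,-0.002,-0.0526,0.055,0,-0.002,-0.0526,0.08,0,-0.003,-0.0526,0.1,0,-0.003,-0.0526,0.12,0,-0.003,-0.053,0.135,0,-0.003,-0.053,0.145,0,-0.003,-0.053,0.145,0,-0.003,-0.053,0.145,0])

```text
clock: 52.3
position: [556.1, 339.5, 210.2]
eef_rot: [1.0, -0.023, 0.005, 0.005]
ft_force: [0.2, 1.0, -4.4]
grip_width: 5.3
```

Run:
```python
from h import *
status(); plan([556,341,196],-2.4)
```

```text
t=52.30 pos [556.09 339.46 210.16] psi -2.58 q [ 0.45  0.45  1.42 -0.01  1.27  2.07] F [ 0.2  1.  -4.4] w 5.3 tilt [ 0.0093 -0.0105]
t=52.30 pos [556.1 339.5 210.2] psi -2.6 q6 119 -> shift [-0.0003, -0.0017, 0.0141] spin -0.18 rows>=0.3 q6 after(mod) 124
```

Request:
carry_out(commands=[0,0,0.004,0,0,0,0.008,0,0,0,0.011,0,0,0,0.013,0,0,0,0.0145,0,0,0,0.0155,0,0,0,0.0155,0])

```text
clock: 52.88
position: [556.2, 339.7, 196.2]
eef_rot: [1.0, -0.022, 0.005, 0.005]
ft_force: [-2.9, -0.5, 3.2]
grip_width: 5.0
```

Run:
```python
from h import *
status()
```

```text
t=52.88 pos [556.21 339.73 196.19] psi -2.57 q [ 0.45  0.46  1.44 -0.01  1.24  2.07] F [-2.9 -0.5  3.2] w 5.0 tilt [ 0.0101 -0.0097]
```

Request:
carry_out(commands=[0,0,0,0,0,0,0,0,0,0,0,0,0,0,0,0,0,0,0,0], grip=180)

```text
clock: 53.3
position: [556.5, 339.8, 196.3]
eef_rot: [1.0, -0.022, 0.005, 0.005]
ft_force: [-0.5, 0.0, 0.2]
grip_width: 24.7
```

Run:
```python
from h import *
grabw('w35')
```

```text
moved [-0.09 -0.03 -0.07]
t=53.35 pos [556.36 339.75 196.19] psi -2.57 q [ 0.45  0.46  1.44 -0.01  1.24  2.07] F [0.2 0.8 0.5] w 24.8 tilt [ 0.0103 -0.0097]
```

View pics/w35.png

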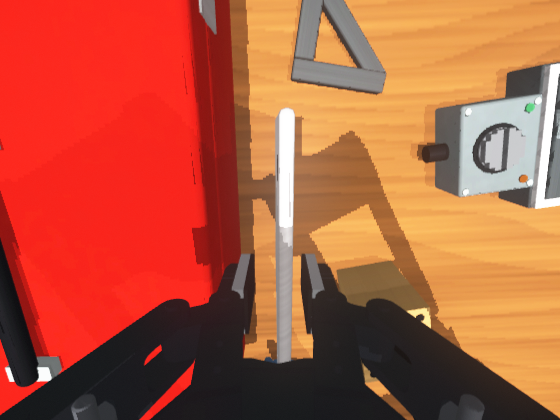

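Request:
carry_out(commands=[0,-0.008,0,0,0,-0.016,0,0,0,-0.024,0,0,0,-0.032,0,0,0,-0.04,0,0,0,-0.048,0,0,0,-0.054,0,0,0,-0.058,0,0,0,-0.06,0,0,0,-0.06,0,0])

```text
clock: 54.18
position: [558.9, 399.2, 195.5]
eef_rot: [1.0, -0.022, 0.005, 0.006]
ft_force: [0.6, -2.6, 0.8]
grip_width: 25.2
```

Run:
```python
from h import *
grabw('w36'); save('scene','s36.png')
im=cv2.imread('pics/s36.png'); cv2.imwrite('pics/s36c.png',cv2.resize(im[150:320,340:540],None,fx=4,fy=3.5,interpolation=cv2.INTER_CUBIC))
```

```text
moved [-0.02 -0.02  0.01]
t=54.23 pos [558.9  399.18 195.49] psi -2.57 q [ 0.53  0.51  1.35 -0.01  1.28  2.15] F [-0.4 -1.7 -0.1] w 24.8 tilt [ 0.0099 -0.0107]
```

View pics/w36.png

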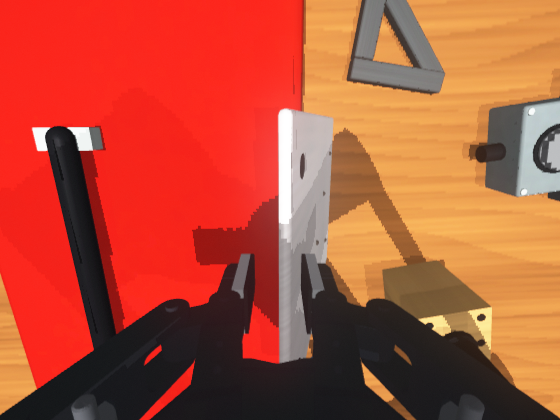

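View pics/s36c.png

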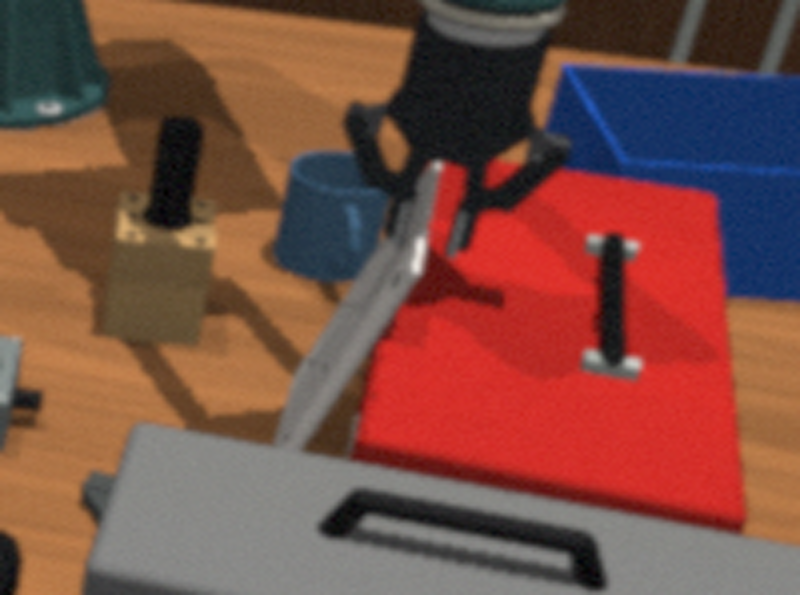

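Request:
carry_out(commands=[0,0.002,0,0,0,0.004,0,0,0,0.004,-0.01,0,0,0.004,-0.03,0,0,0.004,-0.06,0,0,0.004,-0.1,0,0,0.004,-0.14,0,0,0.004,-0.14,0,0,0.004,-0.14,0])

```text
clock: 55.03
position: [559.0, 397.7, 340.4]
eef_rot: [1.0, -0.023, 0.009, 0.003]
ft_force: [0.2, -0.2, -0.4]
grip_width: 25.0
```

Run:
```python
from h import *
grabw('w37'); save('scene','s37.png')
im=cv2.imread('pics/s37.png'); cv2.imwrite('pics/s37c.png',cv2.resize(im[150:320,340:540],None,fx=4,fy=3.5,interpolation=cv2.INTER_CUBIC))
```

```text
moved [-1.18 -0.74 -2.87]
t=55.08 pos [557.81 396.96 337.52] psi -2.59 q [ 0.53  0.41  1.16 -0.01  1.56  2.14] F [ 0.4 -0.4 -0.8] w 25.5 tilt [ 0.0127 -0.0083]
```

View pics/w37.png

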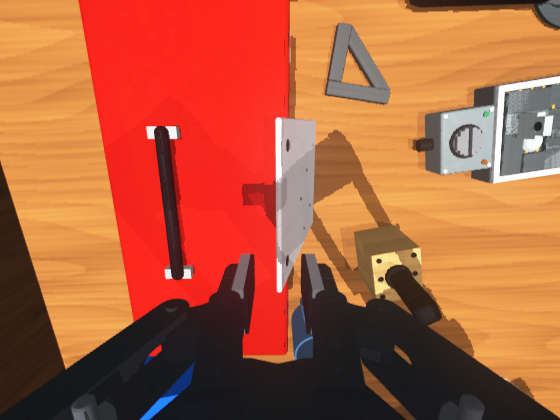

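View pics/s37c.png

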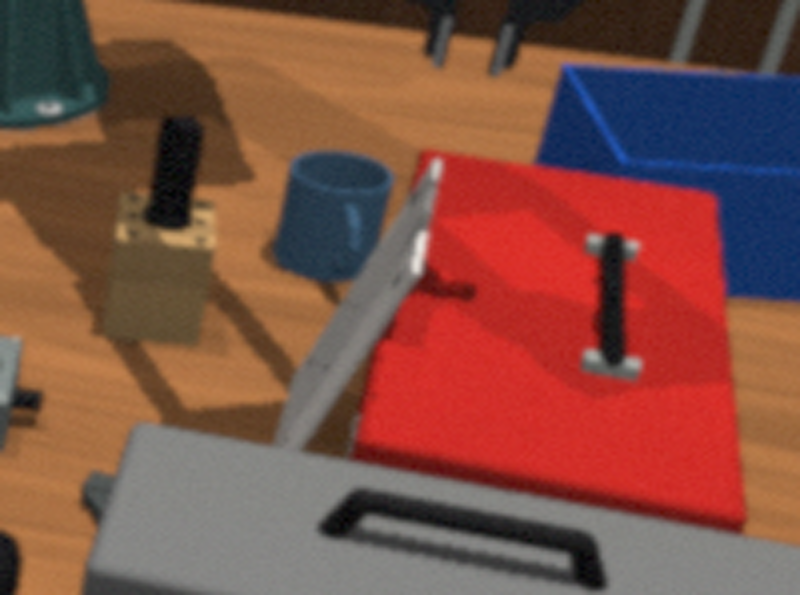

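Run:
```python
from h import *
im,C=load('w37')
for (u,z) in [((277.5,119),222),((278,289),222),((314.5,123),0),((313.5,195),0)]: print(u,z,(onz(C,u,z)+[.93,.62,0]).round(1))
plan([548,-18,250],0)
```

```text
(277.5, 119) 222 [638.5 393.6 222. ]
(278, 289) 222 [474.2 400.5 222. ]
(314.5, 123) 0 [633.4 334.2   0. ]
(313.5, 195) 0 [516.5 336.9   0. ]
t=55.13 pos [557.  396.5 335.6] psi -2.6 q6 123 -> shift [0.0088, 0.4136, 0.0897] spin -2.58 rows>=10.2 q6 after(mod) 88
```

Request:
carry_out(commands=[0.009,0.15,0,-2.6,0.009,0.3,0,-2.6,0.009,0.414,0.05,-2.6,0.009,0.414,0.09,-2.6,0.009,0.414,0.09,-2.6,0.009,0.414,0.09,-2.6,0.009,0.414,0.09,-2.6,0.009,0.414,0.09,-2.6,0.009,0.414,0.09,-2.6,0.009,0.414,0.09,-2.6])

```text
clock: 55.97
position: [546.5, -10.4, 250.1]
eef_rot: [1.0, 0.0, 0.003, 0.005]
ft_force: [0.7, 0.1, 0.6]
grip_width: 25.2
```

Request:
carry_out(commands=[0.0,0.035,0.005,0,0.0,0.035,0.005,0,0.0,0.035,0.005,0,0.0,0.035,0.005,0,0.0,0.035,0.005,0])

```text
clock: 56.38
position: [546.2, -44.3, 245.0]
eef_rot: [1.0, 0.001, 0.003, 0.004]
ft_force: [0.1, 0.7, 0.5]
grip_width: 25.1
```

Run:
```python
from h import *
grabw('w38'); im,C=load('w38')
refine(im,C,FIX[1:2],FX,win=4,mask_rows=330)
P=[]
for b in 'dwvy':
    s=seat(b); refine(im,C,BR(b,45,False),[*s,FX[2]],win=2.5,mask_rows=340)
    for q,t in BR(b,45): P.append((place(q,*s,FX[2]),t))
draw(im,C,P,[0,0,0],'w38f.png',(90,20,420,240),2.4)
save('scene','s38.png'); save('top','t38.png')
```

```text
moved [0.22 0.19 0.29]
t=56.43 pos [546.45 -44.06 245.31] psi 0.10 q [-0.2   0.27  1.61 -0.01  1.26  1.37] F [ 0.1 -0.3  0.9] w 25.0 tilt [ 0.006  -0.0089]
fit [612.79 -17.62] yaw 6.12 deg n 223 / 228 med|r| 0.26
fit [616.84  49.97] yaw 6.67 deg n 105 / 140 med|r| 0.70
fit [593.84 -12.31] yaw 5.23 deg n 78 / 110 med|r| 0.75
fit [580.19 -92.6 ] yaw 6.06 deg n 101 / 122 med|r| 0.50
fit [660.43 -46.86] yaw 6.18 deg n 83 / 116 med|r| 0.29
```

View pics/w38f.png

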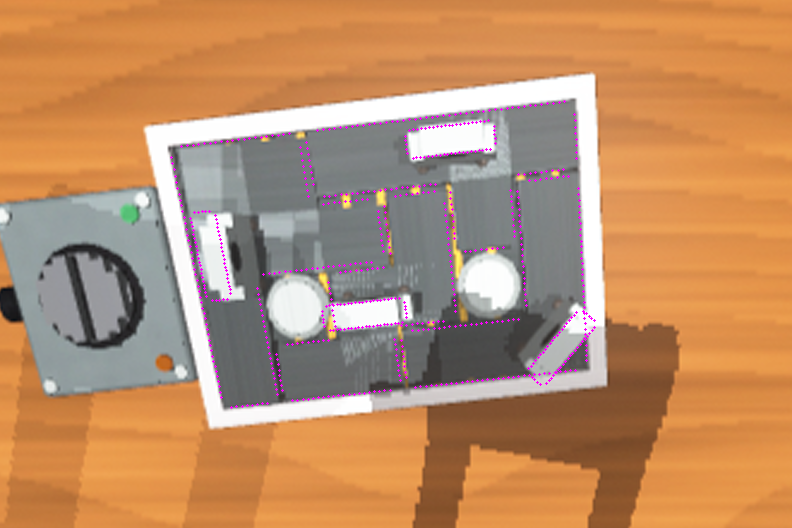

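View pics/s38.png

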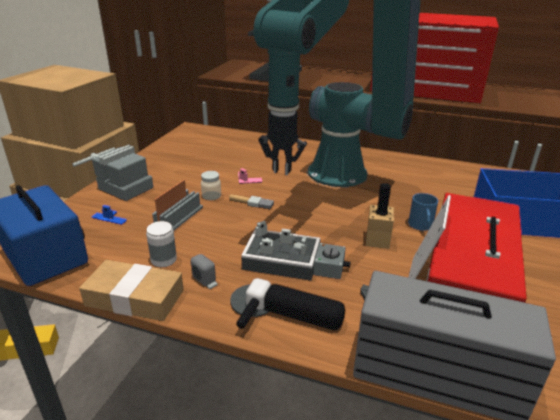

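Run:
```python
from h import *
im,C=load('w38')
P=[(place(q,*seat('d'),FX[2]),t) for q,t in BR('d',45)]
for hl in (13.5,): 
    q,t=segs(rect(-hl,hl,-5,5),95,step=1,margin=0); P.append((place(q,*seat('d'),FX[2]),t))
q,t=segs(rect(-17,17,-5,5),53,step=1,margin=0); P.append((place(q,*seat('d'),FX[2]),t))
draw(im,C,P,[0,0,0],'w38d.png',(150,60,260,200),5.5)
```

```text
(no output)
```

View pics/w38d.png

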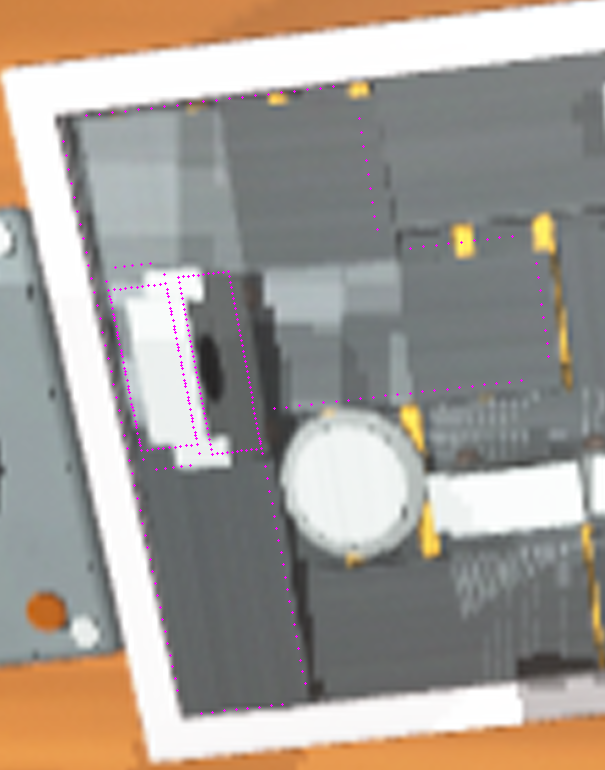

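Run:
```python
from h import *
status(); print(r.sign_off())
```

```text
t=56.53 pos [546.67 -44.13 245.6 ] psi 0.13 q [-0.2   0.27  1.61 -0.01  1.26  1.37] F [-0.5  0.3 -0.1] w 25.0 tilt [ 0.0067 -0.0093]
the job is handed in; nothing more can be done
None
```

I finished the job and handed it in at 56.5 s of the 210 s allowed. The sign-off reports no verdict, so what follows is from my own checks.

**What I did**
- All four brackets were on the bench. I seated them in the order d, w, v, y with the magnet still off, and left the pink and blue look-alikes alone.
- I turned the switch clockwise with the screwdriver to its stop, where the torque rose to 0.39 N m, then put the screwdriver back upright in its block.
- I took the screen out of its rack, stood it on the bench and tipped it against the red tool box's side that faces the fixture.

**Last checks**
- **Brackets:** each reached its seat depth (45.0 to 45.4 mm) as it was lowered. In the last close picture they lay within about 2.5 mm of their places, and within about 1 degree in turn.
- **Switch:** its slot lies along the fixture's x, so the magnet is on.
- **Screwdriver:** it looks upright in the block with its guard on the wood.
- **Screen:** it leans about 0.27 rad, square to the box and about 6 mm from the middle of its side. Its lower edge is about 49 mm out from that side.
- **Gripper:** it was clear of everything.

**What disagreed**
- The outline fits for brackets w and d varied by 2 to 3 mm between pictures. A zoom on d showed its base and lug shifted together by about 2 mm, so it looks shifted within its clearance rather than tilted.
- The wrist camera's calibration differed from the arm's readings by about 1 mm, which I corrected for partway through.
- I checked that the bystanders had not moved only by eye, in the last overview picture.

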